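# Find the width of a watch stand's slot with gauge leaves

## Task

Find out how wide the slot in the sloping watch stand is: starting with the thinnest, try the gauge leaves in it one after another, square to the slope and gently; each one that goes in, push it in down to its head, then hang it back on the long rack. The first leaf that will not go in goes on the short holder by itself; leave the thicker leaves hanging where they are and the other things on the table undisturbed.

Things in the scene. Friction and masses are not known exactly. Their poses are not given: they have to be found in the camera images.
- leaf_1: Gauge leaf 1, thinnest: steel blade 5 mm thick, 26 wide, 70 long (lower corners rounded 2.4) below a wooden head 15 mm thick, 50 wide, 40 tall. Starts hanging on the rack. Origin: middle of the head's underside; x along the thickness, y the width, z up (tip at z = -70 mm, head 0 to +40 mm). About 100 g.
- leaf_2: Gauge leaf 2, second: steel blade 11 mm thick, 26 wide, 70 long (lower corners rounded 2.4) below a wooden head 21 mm thick, 50 wide, 40 tall. Starts hanging on the rack. Origin: middle of the head's underside; x along the thickness, y the width, z up (tip at z = -70 mm, head 0 to +40 mm). About 120 g.
- leaf_3: Gauge leaf 3, third: steel blade 17 mm thick, 26 wide, 70 long (lower corners rounded 2.4) below a wooden head 27 mm thick, 50 wide, 40 tall. Starts hanging on the rack. Origin: middle of the head's underside; x along the thickness, y the width, z up (tip at z = -70 mm, head 0 to +40 mm). About 140 g.
- leaf_4: Gauge leaf 4, thickest: steel blade 23 mm thick, 26 wide, 70 long (lower corners rounded 2.4) below a wooden head 33 mm thick, 50 wide, 40 tall. Starts hanging on the rack. Origin: middle of the head's underside; x along the thickness, y the width, z up (tip at z = -70 mm, head 0 to +40 mm). About 160 g.
- rack: Long rack, fixed: two level rails 240 mm long along its x, tops 95 mm above the table, each 10 mm wide, 34 mm clear between (54 mm over all), on end posts. A leaf hangs with its blade between the rails, its head lying on both, leaf x along rack x. Four leaf places near x = -75, -25, 25, 75 mm, any order. Origin: on the table under its middle. Stands left or right of the watch stand.
- holder: Short holder, fixed: the same pair of rails but only 85 mm long, empty at the start, room for one leaf hung at its middle. Origin: on the table under its middle; x along the rails.
- stand: Wooden watch stand, fixed, 200 mm wide (y), 210 mm deep; its top slopes up at 30 degrees away from the robot: two panels 18 mm thick with a level slot right across between them, open below. The rear panel is locked; slot width unknown. Cushions with watches, 20 mm high, lie over 58 mm either side of the middle. Origin: on the table under the slot's front edge.
- slot (a point): Middle of the slot's front edge, 125 mm above the table, where the fixed front panel's top meets its slot face (edges rounded, 4 mm). y along the slot, x up the slope across it (rear panel begins at x = slot width), z square to the slope, 30 degrees from vertical towards the robot. A leaf fully in has its origin at z = 0, x and z axes along these; try it about 1 mm off the front edge.
- watch_round: Bystander: a round steel wrist watch laid out flat, about 160 mm long and 12 mm high; origin under its middle, x along its strap.
- watch_square: Bystander: a square-faced steel wrist watch laid out flat, about 160 mm long and 12 mm high; origin under its middle, x along its strap.
- watch_gold: Bystander: a round brass-coloured wrist watch laid out flat, about 160 mm long and 12 mm high; origin under its middle, x along its strap.
- clock: Bystander: wooden desk clock, 45 x 85 x 95 mm high, origin under its middle.
- loupe: Bystander: black eye loupe, 40 mm across, 36 mm high, origin under its middle.
- jar: Bystander: glass jar, 56 mm across, 70 mm high, origin under its middle.
- driver: Bystander: screwdriver lying on the table, 130 mm long, origin under its middle.
Not all that is in view belongs to the job. What is shaped like the leaf_1 but pink is not meant.

How it is judged:
On the way, in this order (a step that is already met when the one before it is completed fails the run):
1. the thinnest leaf is put deep into the slot (head within 35 mm of the slope) (z of leaf_1 in the frame of slot between -0.005 and 0.035 m and y of leaf_1 in the frame of slot between -0.09 and 0.09 m and x of leaf_1 in the frame of slot between 0 and 0.016 m and angle between the z axis of leaf_1 and the z axis of slot, either way round below 0.3 rad), for 0.04 s.
2. the second leaf is tried: it goes in as deep, or, if the slot is no more than 2 mm wider than it, it is pressed on the slot's mouth (over 2 N) (((z of leaf_2 in the frame of slot between -0.005 and 0.035 m and y of leaf_2 in the frame of slot between -0.09 and 0.09 m and x of leaf_2 in the frame of slot between 0 and 0.016 m and angle between the z axis of leaf_2 and the z axis of slot, either way round below 0.3 rad) or (value of joint panel below 0.005 m and (z of leaf_2 in the frame of slot between 0.045 and 0.076 m and y of leaf_2 in the frame of slot between -0.09 and 0.09 m and x of leaf_2 in the frame of slot between -0.0005 and 0.0135 m and angle between the z axis of leaf_2 and the z axis of slot, either way round below 0.2 rad and contact force between leaf_2 and stand above 2 N)))), for 0.04 s.
3. the second leaf, if it bound, is brought to the holder; or else the third leaf is tried the same way and binds (((value of joint panel below 0.005 m and x of leaf_2 in the frame of holder between -0.04 and 0.04 m and y of leaf_2 in the frame of holder between -0.012 and 0.012 m and z of leaf_2 in the frame of holder between 0.09 and 0.18 m) or (value of joint panel above 0.0024 m and (z of leaf_3 in the frame of slot between 0.045 and 0.076 m and y of leaf_3 in the frame of slot between -0.09 and 0.09 m and x of leaf_3 in the frame of slot between 0.0025 and 0.0165 m and angle between the z axis of leaf_3 and the z axis of slot, either way round below 0.2 rad and contact force between leaf_3 and stand above 2 N)))), for 0.04 s.
At the end, for the whole second after the job is handed in: The first leaf that bound hangs on the holder (within 40 mm of its middle, head down on both rails within 5 mm, upright within 0.12 rad); thinner leaves hang likewise on the rack; thicker ones are within 15 mm of their start; at rest. Leaf 2 binds only if the slot is under 2 mm wider (x of leaf_1 in the frame of rack between -0.115 and 0.115 m and y of leaf_1 in the frame of rack between -0.009 and 0.009 m and z of leaf_1 in the frame of rack between 0.09 and 0.1 m and angle between leaf_1's own z axis and vertical below 0.12 rad and linear speed of leaf_1 below 0.02 m/s and ((value of joint panel below 0.005 m and x of leaf_2 in the frame of holder between -0.04 and 0.04 m and y of leaf_2 in the frame of holder between -0.009 and 0.009 m and z of leaf_2 in the frame of holder between 0.09 and 0.1 m and angle between leaf_2's own z axis and vertical below 0.12 rad and linear speed of leaf_2 below 0.02 m/s and distance of leaf_3 from where it was at the start of the episode below 0.015 m) or (value of joint panel above 0.0024 m and x of leaf_2 in the frame of rack between -0.115 and 0.115 m and y of leaf_2 in the frame of rack between -0.009 and 0.009 m and z of leaf_2 in the frame of rack between 0.09 and 0.1 m and angle between each of leaf_2, leaf_3's own z axis and vertical below 0.12 rad and linear speed of each of leaf_2, leaf_3 below 0.02 m/s and x of leaf_3 in the frame of holder between -0.04 and 0.04 m and y of leaf_3 in the frame of holder between -0.009 and 0.009 m and z of leaf_3 in the frame of holder between 0.09 and 0.1 m)) and distance of leaf_4 from where it was at the start of the episode below 0.015 m); the robot touches nothing.
It fails at once if a watch, the clock, loupe, jar or screwdriver is moved more than 40 mm (distance of any of watch_round, watch_square, watch_gold, clock, loupe, jar, driver from where it was at the start of the episode above 0.04 m).
It fails at once if a leaf is forced against the watch stand with more than 100 N (contact force between any of leaf_1, leaf_2, leaf_3, leaf_4 and stand above 100 N).
It also fails if it takes over 72 s, if anything falls off the work surface, if the arm or the gripper's body presses on something with over 40 N, if the wrist force passes 120 N, or if a joint passes its speed limit or range.

## Robot

A 6-joint arm with a two-finger parallel gripper is mounted at the origin on the work surface. World frame = base frame: x ahead of the robot, y to its left, z up, the work surface at z = 0. Lengths are in m, angles in rad, forces in N, time in s.
With the tool pointing down it reaches from about 0.275 to 0.825 m from the base axis. Payload 4.9 kg.
Tool frame: the origin (TCP) lies at the very end of the fingers, on their centre line; the grasp point (between the pads) lies behind it (r.pinch_z is the z of the grasp point in the tool frame, in m); z points along the fingers, x is the direction in which the jaws open and shut, and the axes are right-handed (so a half turn about z gives the same grasp; the last joint's range is limited). The gripper opens to 85 mm and grips with 20 to 120 N. Pads are 22 mm wide; open, the fingers measure 114 mm over their backs; the gripper's body (76 mm by 85 mm) begins 54 mm behind the grasp point. The pads swing forward as they close: fully open they stand 13 mm farther back than shut.
Start: joints at [-1.47, 0.326, -0.193, 1.052, 0, 1.437], TCP at [0.128, -0.535, 0.231] pointing down, gripper open.
Joint ranges: [-2.65, 2.65], [-0.97, 1.79], [-1.3, 1.35], [-1.93, 2.1], [-1.47, 1.37], [-3.14, 3.14]. Speed limits (rad/s): [2.57, 2.57, 3.14, 3.14, 3.14, 3.14].

## Interface

Orientations are given as [roll, pitch, yaw] about the fixed x, y, z axes, in that order (R = Rz(yaw) Ry(pitch) Rx(roll)).
In Python, from bench import r gives the robot as it stands.
- The arm moves only by the tool play_rows, never from a script. Its argument "plan" is a list of rows, each a list of 7 numbers: the shift along the tool's x, y, z in cm, then the turn, a rotation vector about the tool's x, y, z in degrees, then the opening, from 0 (shut) to 1 (fully open). A call has 1 to 8 rows; each row shifts and turns the commanded pose from where the row before left it, along the tool's axes as they then stand; what a row does not reach is not made up. A row lasts 1/8 s, in which the tool goes at most 62.5 mm and 10.7 degrees, less where a joint would pass 70% of its speed; a pose out of reach is approached as far as the arm can. A call with a gripper value outside its range is refused whole. The fingers move at their own pace and stop on an object; "grip_force" is the grip in N (left out, the last holds). Time passes only in rows, so rows that do not move let the fingers close. It gives the time, the measured TCP pose, the force and the opening at its end, in the units of the state.
- r.sense(): the state, without advancing time (a new reading comes with each control period).
- r.get_image(name): name is "scene" or "side" or "wrist"; returns the picture (420x560x3 uint8, red, green, blue); there is no depth.
- r.get_calibration(name): a dict with "fov_y" (degrees; the focal length in pixels is half the picture's height over the tangent of half this angle, whatever the lens; pixels are square), "cx", "cy" (the principal point, pixels), "world_from_camera" (4x4, takes a point from camera to world coordinates); the wrist camera has in their place "hand_eye" (4x4, takes a point from camera to tool coordinates, whose origin is the TCP and whose axes are the tool frame's). Camera axes: x right, y up, looking along -z (the intrinsics and any distortion apply to the point x, -y, -z); pixel columns grow to the right and rows downward; lengths in m; the calibration is good to about 2 mm. A picture is of the moment at which its call begins: read the wrist's pose just before it. get_calibration takes no time and is no camera call.
- r.hand_in(): hands the job in, once; it reports no verdict.
The state is a dict: "time": time; "joint_pos": joint angles; "qd": joint speeds; "effort": joint torques, N m; "tcp_pos": TCP position; "orientation": TCP orientation; "force": force on the tool from outside, world axes, zero at the start; "ft_torque": the same for the moment, N m; "width": finger opening in m.
Only numpy, scipy, OpenCV 4.12 (cv2) and the standard library are available. Lean on these libraries where they do the work, as an engineer would, in place of code of your own. Each camera call takes 0.05 s, during which the arm holds its last target.

## Working session

There is one attempt and no reset: what is moved stays moved. The work goes in short steps, Python scripts to look and compute and a tool call to move; the robot and the scene stay as the last step left them, time stands still between calls to the robot, and variables do not carry over. Pictures are saved under pics/ and viewed, and the job is handed in when it is done.

Besides the shell and the picture viewer there is one more tool, called after ">>>" as name([rows], argument=value, ...), one row to a line, values as JSON. play_rows: Moves the arm, as the interface text tells. Its arguments: {"type":"object","properties":{"plan":{"type":"array","items":{"type":"array","items":{"type":"number"}}},"grip_force":{"type":"number"}},"required":["plan"]}

```bash
mkdir -p pics; ls
python3 - <<'E'
from bench import r
import cv2,numpy as np
np.set_printoptions(precision=4,suppress=True)
print(r.sense(), r.pinch_z)
for n in ["scene","side","wrist"]:
    im=r.get_image(n); cv2.imwrite(f"pics/{n}0.png",im[:,:,::-1]); print(n,r.get_calibration(n))
E
```

```text
pics
{'time': 0.0, 'joint_pos': array([-1.4702,  0.3269, -0.1936,  1.052 ,  0.    ,  1.4366]), 'qd': array([ 0.0012,  0.0005,  0.0018, -0.0019,  0.0002,  0.0012]), 'effort': array([  0.0017, -44.3407,  26.2434,   0.0154,   0.0002,   0.    ]), 'tcp_pos': array([ 0.1279, -0.5343,  0.2305]), 'orientation': array([-3.1414,  0.0017, -1.336 ]), 'force': array([-0.2602,  0.0689,  0.59  ]), 'ft_torque': array([-0.052 , -0.0143,  0.0209]), 'width': 0.08532552492773651} -0.0187
scene {'fov_y': 50.561482746032326, 'cx': 282.8710727704298, 'cy': 211.35926809490073, 'world_from_camera': array([[-0.7284, -0.3616,  0.582 ,  1.1763],
       [ 0.6852, -0.3854,  0.618 ,  0.6765],
       [ 0.0009,  0.849 ,  0.5285,  0.6985],
       [ 0.    ,  0.    ,  0.    ,  1.    ]])}
side {'fov_y': 52.9685466625614, 'cx': 282.63786878122124, 'cy': 202.94053327031494, 'world_from_camera': array([[-0.9906,  0.1161, -0.0727,  0.4706],
       [-0.1361, -0.7719,  0.621 ,  0.6681],
       [ 0.016 ,  0.625 ,  0.7805,  0.9161],
       [ 0.    ,  0.    ,  0.    ,  1.    ]])}
wrist {'fov_y': 61.50513803431625, 'cx': 278.2425530992171, 'cy': 214.67450165944547, 'hand_eye': array([[ 1.    ,  0.0008,  0.0005,  0.0004],
       [ 0.0009, -0.9453, -0.3262, -0.0836],
       [ 0.0002,  0.3262, -0.9453, -0.143 ],
       [ 0.    ,  0.    ,  0.    ,  1.    ]])}
```

View pics/scene0.png

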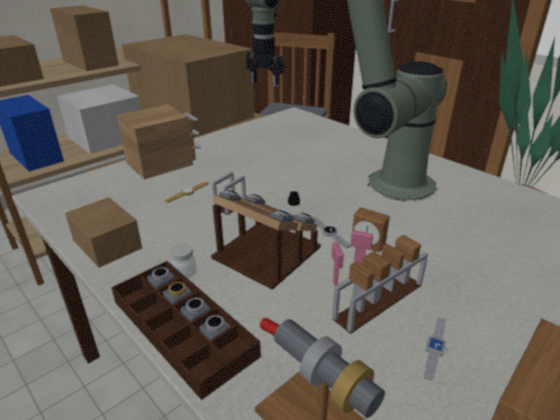

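View pics/side0.png

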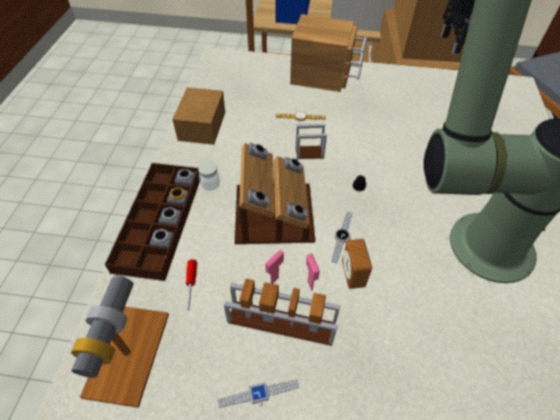

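View pics/wrist0.png

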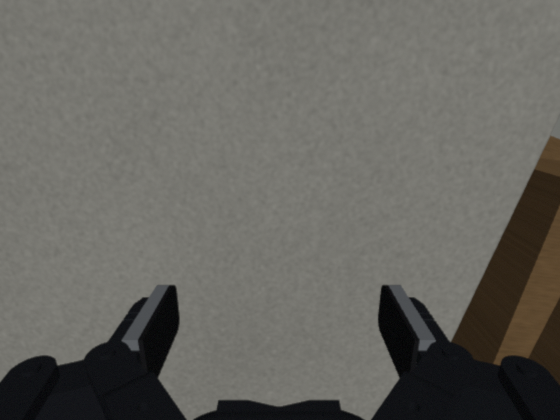

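Run:
```python
import cv2
s=cv2.imread('pics/side0.png'); c=cv2.imread('pics/scene0.png')
cv2.imwrite('pics/s_rack.png',cv2.resize(s[240:350,215:375],None,fx=5,fy=5,interpolation=cv2.INTER_CUBIC))
cv2.imwrite('pics/s_stand.png',cv2.resize(s[110:250,220:380],None,fx=4.2,fy=4.2,interpolation=cv2.INTER_CUBIC))
cv2.imwrite('pics/c_rack.png',cv2.resize(c[200:340,310:460],None,fx=4.2,fy=4.2,interpolation=cv2.INTER_CUBIC))
cv2.imwrite('pics/c_stand.png',cv2.resize(c[160:290,190:350],None,fx=4.5,fy=4.5,interpolation=cv2.INTER_CUBIC))
```

```text
(no output)
```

View pics/s_rack.png

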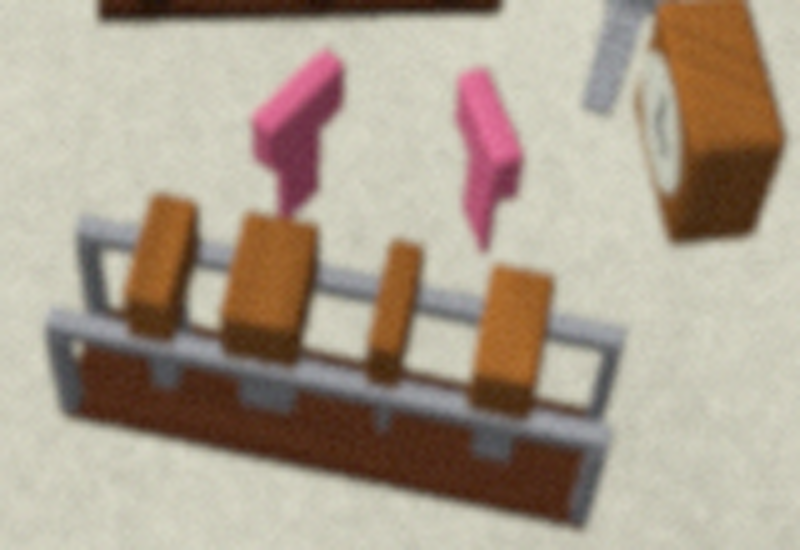

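View pics/s_stand.png

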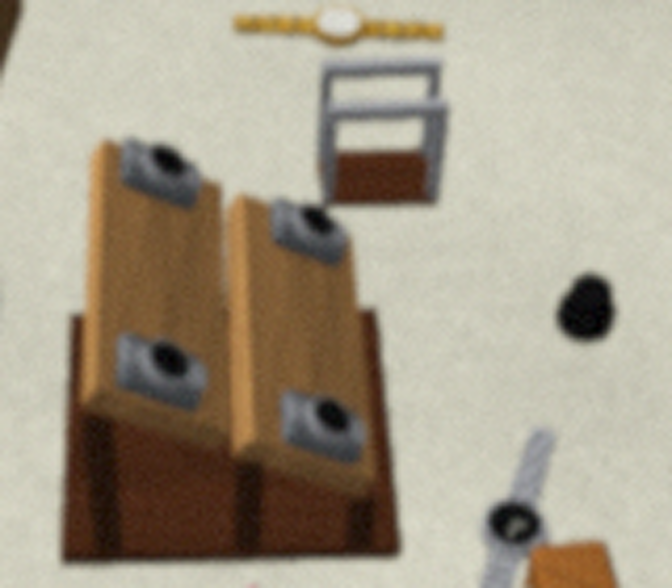

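View pics/c_rack.png

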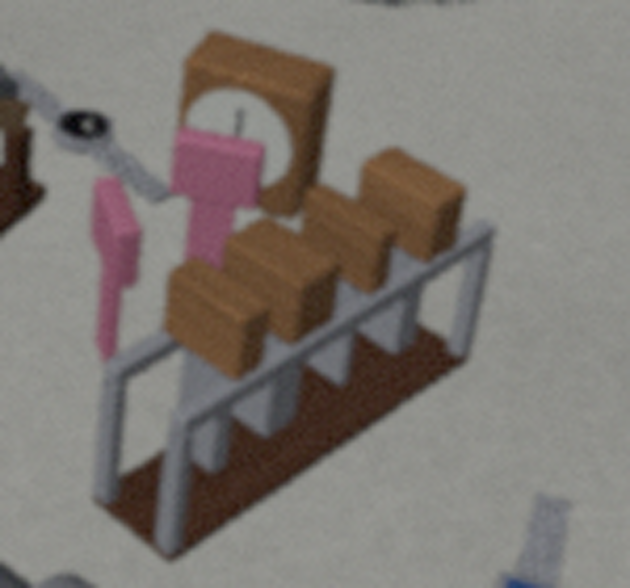

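View pics/c_stand.png

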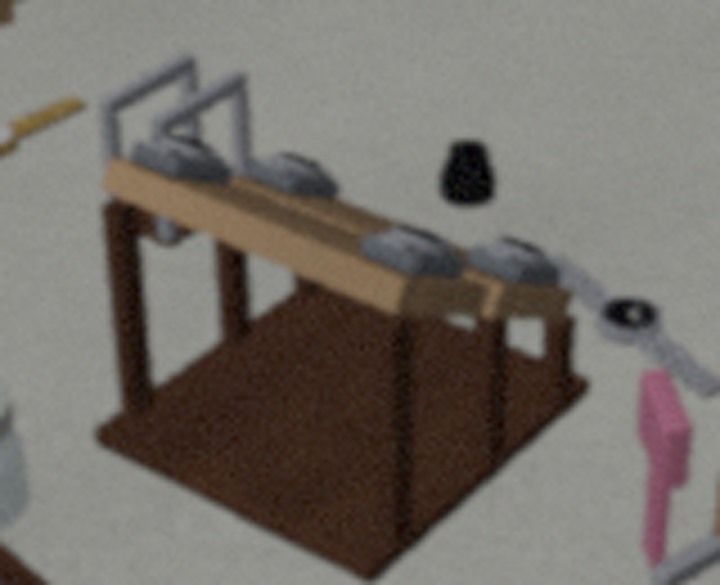

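```bash
cat > h.py <<'E'
import numpy as np, json
from scipy.spatial.transform import Rotation as Rot
from scipy.optimize import least_squares
np.set_printoptions(precision=4,suppress=True)
def cal(n):
    from bench import r
    return r.get_calibration(n)
def W(n,tp=None,ori=None):
    c=cal(n)
    if n!='wrist': return c['world_from_camera'],c
    T=np.eye(4);T[:3,:3]=Rot.from_euler('xyz',ori).as_matrix();T[:3,3]=tp
    return T@c['hand_eye'],c
def proj(M,c,P):
    P=np.atleast_2d(P); f=210/np.tan(np.radians(c['fov_y'])/2)
    q=(P-M[:3,3])@M[:3,:3]
    return np.c_[c['cx']+f*q[:,0]/-q[:,2], c['cy']-f*q[:,1]/-q[:,2]]
def onplane(M,c,uv,z):
    uv=np.atleast_2d(uv); f=210/np.tan(np.radians(c['fov_y'])/2)
    d=np.c_[(uv[:,0]-c['cx'])/f,-(uv[:,1]-c['cy'])/f,-np.ones(len(uv))]@M[:3,:3].T
    t=(z-M[2,3])/d[:,2]
    return M[:3,3]+d*t[:,None]
def pose2(p,L):  # p=x,y,yaw
    c,s=np.cos(p[2]),np.sin(p[2]);L=np.atleast_2d(L)
    return np.c_[p[0]+c*L[:,0]-s*L[:,1],p[1]+s*L[:,0]+c*L[:,1],L[:,2]]
def fit(obs,p0):
    # obs: list of (M,c,L(n,3),uv(n,2))
    f=lambda p: np.concatenate([(proj(M,c,pose2(p,L))-uv).ravel() for M,c,L,uv in obs])
    s=least_squares(f,p0,loss='soft_l1'); return s.x,s.fun
E
python3 - <<'E'
from h import *
M,c=W('side')
rk=np.array([[48,312],[608,430],[80,215],[625,330]])/5+[215,240]
print(onplane(M,c,rk,.095))
# post feet
print('feet',onplane(M,c,np.array([[65,410],[580,520]])/5+[215,240],0))
st=np.array([[250,205],[256,440]])/4.2+[220,110]
print('slot',onplane(M,c,st,.125))
ho=np.array([[320,65],[440,65],[325,105],[447,105]])/4.2+[220,110]
print('hold',onplane(M,c,ho,.095))
M2,c2=W('scene')
print('scene rack',onplane(M2,c2,np.array([[185,410],[105,365],[492,228]])/4.2+[310,200],.095))
print('scene hold',onplane(M2,c2,np.array([[105,105],[190,60],[155,125],[240,75]])/4.5+[190,160],.095))
print('heads',onplane(M,c,np.array([[175,200],[282,222],[405,243],[523,270]])/5+[215,240],.135))
E
```

```text
[[0.631  0.2972 0.095 ]
 [0.3954 0.3151 0.095 ]
 [0.6273 0.251  0.095 ]
 [0.3908 0.2706 0.095 ]]
feet [[0.6314 0.3    0.    ]
 [0.3966 0.3173 0.    ]]
slot [[ 0.5726 -0.1072  0.125 ]
 [ 0.5434  0.0745  0.125 ]]
hold [[ 0.5474 -0.2792  0.095 ]
 [ 0.4645 -0.2921  0.095 ]
 [ 0.5393 -0.2389  0.095 ]
 [ 0.4567 -0.2517  0.095 ]]
scene rack [[0.629  0.2989 0.095 ]
 [0.6326 0.2528 0.095 ]
 [0.4014 0.3219 0.095 ]]
scene hold [[ 0.5527 -0.2755  0.095 ]
 [ 0.4748 -0.2884  0.095 ]
 [ 0.5454 -0.2327  0.095 ]
 [ 0.4643 -0.2491  0.095 ]]
heads [[0.5824 0.2589 0.135 ]
 [0.537  0.2625 0.135 ]
 [0.4858 0.2647 0.135 ]
 [0.4371 0.2697 0.135 ]]
```

```bash
cat >> h.py <<'E'
def Rtool(yaw_deg, tilt_deg=0):
    # tool x along horizontal dir yaw (=leaf/slot y axis); z down, tilted: tool z = -slot z (30 deg)
    a=np.radians(yaw_deg); x=np.array([np.cos(a),np.sin(a),0]); n=np.array([np.sin(a),-np.cos(a),0]) # n = slot x horiz
    t=np.radians(tilt_deg); z=np.array([0,0,-1])*np.cos(t)+n*np.sin(t)
    return np.c_[x,np.cross(z,x),z]
def cur():
    from bench import r
    s=r.sense(); T=np.eye(4);T[:3,:3]=Rot.from_euler('xyz',s['orientation']).as_matrix();T[:3,3]=s['tcp_pos']; return T,s
def rows(wps,T0=None,opening=1,lim=(6.2,10.6)):
    # wps: list of (pos,R,n or None); prints rows
    if T0 is None: T0=cur()[0]
    T=T0.copy(); out=[]
    for pos,R,n in wps:
        pos=np.array(pos); rv=Rot.from_matrix(T[:3,:3].T@R).as_rotvec()
        need=max(np.linalg.norm(pos-T[:3,3])*100/lim[0],np.degrees(np.linalg.norm(rv))/lim[1])
        if not n: n=max(1,int(np.ceil(need)))
        A=T.copy()
        for i in range(n):
            k=(i+1)/n
            G=np.eye(4); G[:3,:3]=A[:3,:3]@Rot.from_rotvec(rv*k).as_matrix(); G[:3,3]=A[:3,3]+(pos-A[:3,3])*k
            D=np.linalg.inv(T)@G
            row=np.r_[np.round(D[:3,3]*100,2),np.round(np.degrees(Rot.from_matrix(D[:3,:3]).as_rotvec()),1),opening]
            E=np.eye(4);E[:3,3]=row[:3]/100;E[:3,:3]=Rot.from_rotvec(np.radians(row[3:6])).as_matrix()
            T=T@E; out.append([float(x) for x in row])
    for i in range(0,len(out),8): print(json.dumps(out[i:i+8]))
    print(len(out),'rows; need',round(need,2),'end',T[:3,3])
    return T
E
python3 - <<'E'
from h import *
rows([([.53,-.13,.31],Rtool(99),None)])
E
```

```text
[[-1.76, -2.85, -0.46, -0.0, -0.0, -10.3, 1.0], [-1.23, -3.13, -0.47, -0.0, -0.0, -10.4, 1.0], [-0.64, -3.29, -0.46, -0.0, -0.0, -10.3, 1.0], [-0.04, -3.36, -0.46, -0.0, -0.0, -10.3, 1.0], [0.55, -3.31, -0.47, -0.0, -0.0, -10.3, 1.0], [1.14, -3.15, -0.46, -0.0, -0.0, -10.4, 1.0], [1.69, -2.9, -0.47, -0.0, -0.0, -10.3, 1.0], [2.19, -2.55, -0.46, -0.0, -0.0, -10.3, 1.0]]
[[2.6, -2.11, -0.46, -0.0, -0.0, -10.3, 1.0], [2.94, -1.62, -0.47, -0.0, -0.0, -10.4, 1.0], [3.18, -1.06, -0.46, -0.0, -0.1, -10.3, 1.0], [3.32, -0.48, -0.47, -0.0, 0.0, -10.3, 1.0], [3.35, 0.13, -0.47, -0.1, 0.0, -10.3, 1.0], [3.28, 0.73, -0.47, 0.0, 0.0, -10.4, 1.0], [3.09, 1.3, -0.47, 0.0, 0.0, -10.3, 1.0], [2.81, 1.84, -0.47, -0.0, 0.0, -10.3, 1.0]]
[[2.43, 2.31, -0.46, -0.0, 0.0, -10.3, 1.0]]
17 rows; need 16.56 end [ 0.53 -0.13  0.31]
```

>>> play_rows([
  [-1.8,-2.8,-0.5,0,0,-10.3,1],
  [-1.2,-3.1,-0.5,0,0,-10.4,1],
  [-0.6,-3.3,-0.5,0,0,-10.3,1],
  [0,-3.4,-0.5,0,0,-10.3,1],
  [0.5,-3.3,-0.5,0,0,-10.3,1],
  [1.1,-3.1,-0.5,0,0,-10.4,1],
  [1.7,-2.9,-0.5,0,0,-10.3,1],
  [2.2,-2.5,-0.5,0,0,-10.3,1],
])

```text
time: 1.15
tcp_pos: [0.317, -0.3445, 0.2713]
orientation: [-3.141, 0.0, 0.111]
force: [1.0, -0.8, 0.9]
width: 0.0855
```

>>> play_rows([
  [2.6,-2.1,-0.5,0,0,-10.3,1],
  [2.9,-1.6,-0.5,0,0,-10.4,1],
  [3.2,-1.1,-0.5,0,0,-10.3,1],
  [3.3,-0.5,-0.5,0,0,-10.3,1],
  [3.3,0.1,-0.5,0,0,-10.3,1],
  [3.3,0.7,-0.5,0,0,-10.4,1],
  [3.1,1.3,-0.5,0,0,-10.3,1],
  [2.8,1.8,-0.5,0,0,-10.3,1],
])

```text
time: 2.15
tcp_pos: [0.5045, -0.1539, 0.3112]
orientation: [-3.141, -0.0, 1.553]
force: [0.1, 0.2, -0.4]
width: 0.0852
```

>>> play_rows([
  [2.4,2.3,-0.4,0,0,-10.3,1],
  [0,0,0,0,0,0,1],
])

```text
time: 2.4
tcp_pos: [0.5286, -0.13, 0.315]
orientation: [-3.142, -0.0, 1.73]
force: [-0.2, -0.5, 0.2]
width: 0.0857
```

```bash
cat >> h.py <<'E'
def snap(name,tag):
    from bench import r
    import cv2
    s=r.sense(); im=r.get_image(name)
    cv2.imwrite(f'pics/{tag}.png',im[:,:,::-1])
    json.dump([list(map(float,s['tcp_pos'])),list(map(float,s['orientation']))],open(f'pics/{tag}.json','w'))
    print(s['time'],s['tcp_pos'],np.degrees(s['orientation']),'F',s['force'],'w',s['width'],'q',s['joint_pos'])
def WM(tag): 
    a,b=json.load(open(f'pics/{tag}.json')); return W('wrist',a,b)
def crop(tag,x0,y0,x1,y1,f,out):
    import cv2
    im=cv2.imread(f'pics/{tag}.png'); cv2.imwrite(f'pics/{out}.png',cv2.resize(im[y0:y1,x0:x1],None,fx=f,fy=f,interpolation=cv2.INTER_CUBIC))
E
python3 -c "
from h import *
snap('wrist','w1')"
```

```text
2.4 [ 0.5286 -0.13    0.315 ] [-179.9978   -0.0154   99.1173] F [-0.1999 -0.486   0.2275] w 0.08568248083358547 q [-0.3769  0.2753 -0.0493  1.2463  0.0002 -0.536 ]
```

View pics/w1.png

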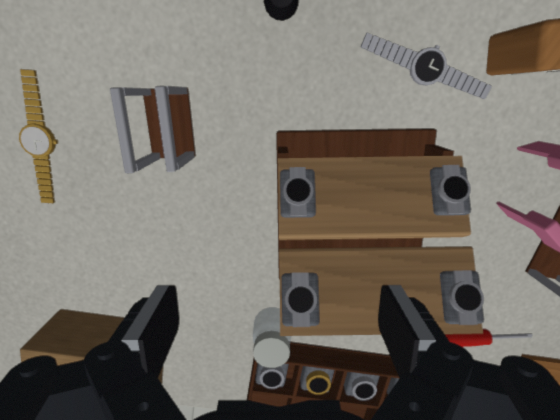

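```bash
python3 -c "
from h import *
crop('w1',100,75,210,180,6,'w1h'); crop('w1',265,215,345,265,9,'w1sl'); crop('w1',400,215,490,265,8,'w1sr')"
```

```text
(no output)
```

View pics/w1h.png

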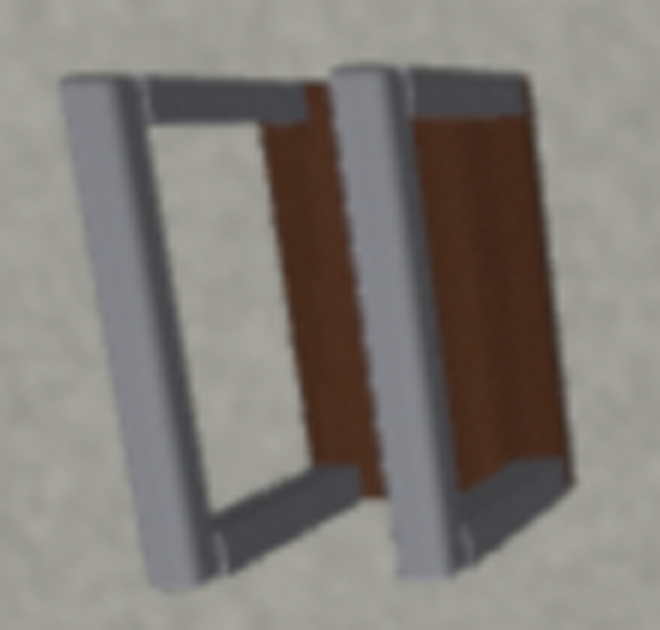

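View pics/w1sl.png

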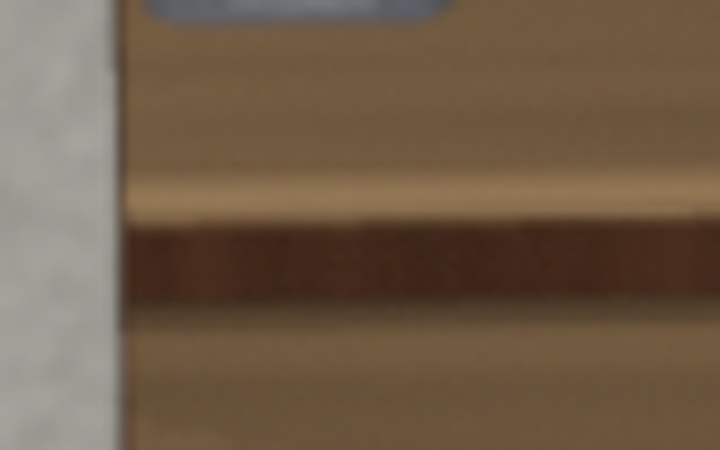

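View pics/w1sr.png

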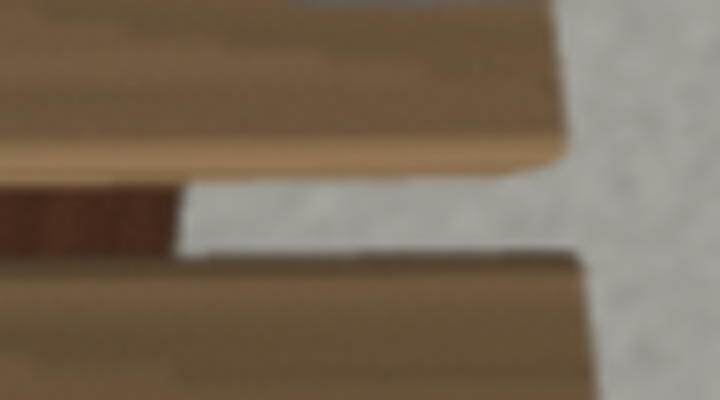

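Run:
```python
from h import *
M,c=WM('w1')
P=onplane(M,c,np.array([[100,78],[178,588],[365,68],[427,577]])/6+[100,75],.095)
print('holder',P, 'ctr',P.mean(0))
d1=P[1]-P[0];d2=P[3]-P[2];print(np.degrees(np.arctan2(d1[1],d1[0])),np.degrees(np.arctan2(d2[1],d2[0])),np.linalg.norm(d1),np.linalg.norm(d2))
s=np.sin(np.pi/6);co=np.cos(np.pi/6)
def slot(p,L):  # L in slot coords
    L=np.atleast_2d(L); X=np.c_[L[:,0]*co-L[:,2]*s, L[:,1], .125+L[:,0]*s+L[:,2]*co]
    return pose2(p,X)
def f(p):
    x,y,yaw,w=p[:4]; ys=p[4:6]
    res=[]
    feats=[[(-3,0)],[(0,-16)],[(w*1e3+.1,-3.2)],[(w*1e3+3.,0)]]
    for i,(col,rws) in enumerate([(309,[215+k/9 for k in(172,220,300,325)]),(440,[215+k/8 for k in(137,180,250,278)])]):
        for k,fe in enumerate(feats):
            a,b=fe[0]
            # find y giving col
            L0=np.array([[a/1e3,-.1,b/1e3],[a/1e3,.1,b/1e3]]); q=proj(M,c,slot(p,L0))
            t=(col-q[0,0])/(q[1,0]-q[0,0]); res.append(q[0,1]+t*(q[1,1]-q[0,1])-rws[k])
    q=proj(M,c,slot(p,[[-.002,-.1,0],[-.001,.1,0],[w+.002,.1,0],[w+.002,-.1,0]]))
    res+=[q[0,0]-278.6,q[1,0]-470.6,q[2,0]-472.5,q[3,0]-278.8]
    return res
s1=least_squares(f,[.56,-.016,np.radians(9),.01]); print('stand',s1.x,np.degrees(s1.x[2]),s1.fun)
```

```text
holder [[ 0.4653 -0.2988  0.095 ]
 [ 0.5477 -0.2846  0.095 ]
 [ 0.457  -0.2567  0.095 ]
 [ 0.5389 -0.2419  0.095 ]] ctr [ 0.5022 -0.2705  0.095 ]
9.806356834100994 10.264537561700944 0.08362931587646556 0.08321694617258094
stand [ 0.5663 -0.0248  0.1713  0.0108] 9.815635823358368 [ 0.3309 -0.2007 -0.006  -0.2215  0.7069  0.1405  0.4869 -0.4472 -1.9865
  2.1596  1.8409 -2.0307]
```

Run:
```python
from h import *
rows([([.50,.285,.27],Rtool(85.5),7)])
```

```text
[[5.93, 0.54, 0.64, -0.0, -0.0, 1.9, 1.0], [5.94, 0.34, 0.64, -0.0, -0.0, 2.0, 1.0], [5.95, 0.13, 0.64, -0.0, 0.0, 1.9, 1.0], [5.95, -0.06, 0.64, -0.0, 0.0, 1.9, 1.0], [5.95, -0.27, 0.64, -0.0, 0.0, 1.9, 1.0], [5.93, -0.45, 0.64, -0.0, 0.0, 2.0, 1.0], [5.92, -0.67, 0.64, -0.1, 0.0, 1.9, 1.0]]
7 rows; need 6.76 end [0.5   0.285 0.27 ]
```

>>> play_rows([
  [5.9,0.5,0.6,0,0,1.9,1],
  [5.9,0.3,0.6,0,0,2,1],
  [5.9,0.1,0.6,0,0,1.9,1],
  [6,0,0.7,0,0,1.9,1],
  [6,-0.3,0.7,0,0,1.9,1],
  [5.9,-0.5,0.6,0,0,2,1],
  [5.9,-0.7,0.6,0,0,2,1],
  [0,0,0,0,0,0,0.8],
])

```text
time: 3.45
tcp_pos: [0.4973, 0.2859, 0.2702]
orientation: [-3.14, 0.0, 1.493]
force: [-1.0, -0.4, -1.2]
width: 0.0696
```

```bash
python3 -c "
from h import *
snap('wrist','w2')
crop('w2',180,0,380,400,1.5,'w2c')"
```

```text
3.45 [0.4973 0.2859 0.2702] [-179.9095    0.0243   85.5529] F [-1.0326 -0.4203 -1.2311] w 0.06963097160191707 q [ 0.3929  0.3502 -0.0574  1.1647  0.0003  0.4705]
```

View pics/w2.png

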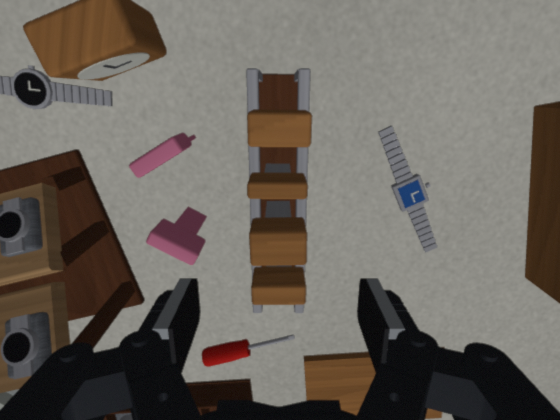

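```bash
python3 -c "
from h import *
crop('w2',230,60,330,190,5.6,'w2a');crop('w2',230,190,330,320,5.6,'w2b')"
```

```text
(no output)
```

View pics/w2a.png

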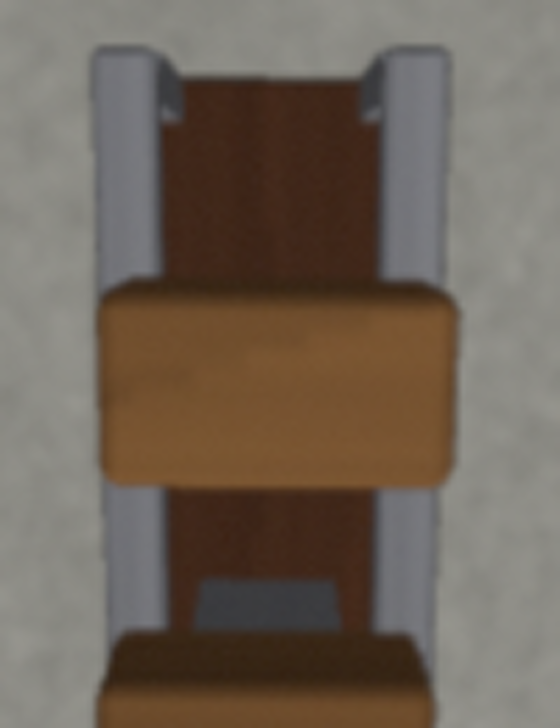

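View pics/w2b.png

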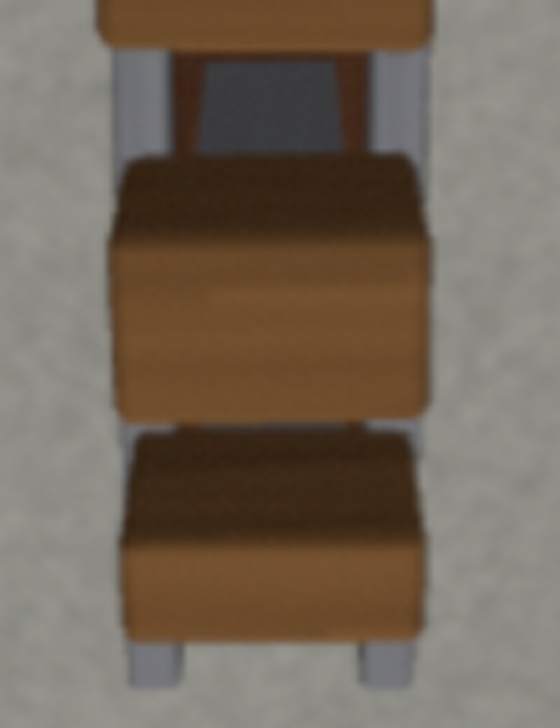

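Run:
```python
from h import *
M,c=WM('w2')
A=lambda *l:np.array(l)/5.6+[230,60]
B=lambda *l:np.array(l)/5.6+[230,190]
P=onplane(M,c,np.r_[A([95,48],[448,48]),B([128,688],[412,688])],.095);print(P)
print('width',np.linalg.norm(P[0]-P[1]),np.linalg.norm(P[2]-P[3]),'len',np.linalg.norm(P[0]-P[2]),np.linalg.norm(P[1]-P[3]))
n=(P[0]+P[1])/2;f=(P[2]+P[3])/2;print('mid',(n+f)/2,'yaw',np.degrees(np.arctan2(*(f-n)[[1,0]])))
for nm,q in dict(l3=np.r_[A([100,293],[455,293],[100,485],[455,485])],l1=np.r_[A([97,690],[433,690]),B([99,48],[433,48])],l4=B([112,240],[430,240],[115,418],[430,418]),l2=B([123,543],[422,543],[123,640],[422,640])).items():
    Q=onplane(M,c,q,.135); print(nm,Q.mean(0),'w',np.linalg.norm(Q[1]-Q[0]),np.linalg.norm(Q[3]-Q[2]),'t',np.linalg.norm(Q[2]-Q[0]))
```

```text
[[0.3915 0.2674 0.095 ]
 [0.3957 0.3198 0.095 ]
 [0.6292 0.248  0.095 ]
 [0.6334 0.3013 0.095 ]]
width 0.05262443876454122 0.053482425076258173 len 0.23848156969918313 0.2384753237909452
mid [0.5125 0.2841 0.095 ] yaw -4.552269461518095
l3 [0.4396 0.2908 0.135 ] w 0.04806561102155726 0.0495715517441854 t 0.025790978746203508
l1 [0.488  0.2853 0.135 ] w 0.04854236280855606 0.04896434528748357 t 0.012936177157659146
l4 [0.5397 0.2822 0.135 ] w 0.048204294667850915 0.04930416783522802 t 0.02999582576829196
l2 [0.5858 0.2787 0.135 ] w 0.04789489529564264 0.04878063322324478 t 0.0180085909531899
```

Run:
```python
from h import *
M,c=WM('w2')
for z in (0,.1): print(z,onplane(M,c,[[204,215],[204,240],[195,138],[190,145],[130,172],[150,240],[195,262]],z)[:,:2])
rows([([.4881,.2859,.20],Rtool(85.45),2),([.4881,.2859,.100],Rtool(85.45),2)],opening=.8)
```

```text
0 [[0.5479 0.189 ]
 [0.5812 0.1841]
 [0.4541 0.1924]
 [0.4615 0.1854]
 [0.4874 0.1092]
 [0.5759 0.1157]
 [0.611  0.1679]]
0.1 [[0.5153 0.2139]
 [0.5405 0.2102]
 [0.4441 0.2165]
 [0.4498 0.2112]
 [0.4694 0.1534]
 [0.5365 0.1583]
 [0.5631 0.1979]]
[[0.06, -0.49, 3.53, -0.0, 0.0, -0.0, 0.8], [0.06, -0.48, 3.52, -0.1, 0.1, -0.0, 0.8], [-0.0, -0.0, 5.0, 0.0, -0.0, -0.0, 0.8], [-0.0, -0.01, 5.0, 0.0, -0.0, -0.0, 0.8]]
4 rows; need 1.61 end [0.4881 0.2859 0.1   ]
```

>>> play_rows([
  [0.1,-0.5,3.5,0,0,0,0.75],
  [0,-0.5,3.5,0,0,0,0.75],
  [0,0,5,0,0,0,0.75],
  [0,0,5,0,0,0,0.75],
  [0,0,0,0,0,0,0.45],
  [0,0,0,0,0,0,0.45],
], grip_force=50)

```text
time: 4.25
tcp_pos: [0.4899, 0.2845, 0.1029]
orientation: [3.14, -0.0, 1.488]
force: [-0.1, -0.2, -0.7]
width: 0.0491
```

```bash
python3 -c "
from h import *
snap('wrist','w3'); snap('side','s3')
"
```

```text
4.25 [0.4899 0.2845 0.1029] [179.9196  -0.0122  85.2358] F [-0.1276 -0.2464 -0.739 ] w 0.04905424557711185 q [ 0.396   0.471  -0.3269  0.7715 -0.0005  0.4792]
4.3 [0.4905 0.285  0.1035] [179.8356  -0.0603  85.2637] F [-0.1427 -0.162  -1.268 ] w 0.0494190245788623 q [ 0.3965  0.4704 -0.3261  0.7713 -0.0004  0.4792]
```

View pics/w3.png

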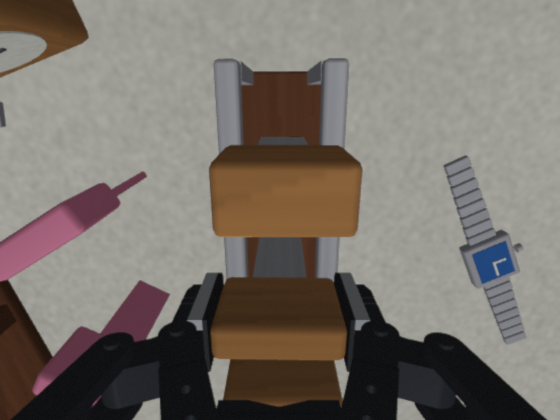

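```bash
cat >> h.py <<'E'
class Stand:
    def __init__(s,x=.5663,y=-.0248,yaw=9.8):
        a=np.radians(yaw); s.yaw=yaw; s.p=np.array([x,y,.125]); n=np.array([np.cos(a),np.sin(a),0]); Z=np.array([0,0,1])
        s.x=n*np.cos(np.pi/6)+Z*.5; s.z=-n*.5+Z*np.cos(np.pi/6); s.y=np.array([-np.sin(a),np.cos(a),0])
        s.R=np.c_[s.x,s.y,s.z]
    def w(s,l): return s.p+s.R@np.array(l)
    def loc(s,p): return s.R.T@(np.array(p)-s.p)
    def tool(s,o,off): # TCP so that leaf origin is at slot coords o; off=leaf origin in tool frame
        R=Rtool(s.yaw+90,30); return s.w(o)-R@np.array(off),R
E
python3 - <<'E'
from h import *
S=Stand()
p,R=S.tool([.0035,0,.1],[0,0,.008]); print(p,R)
T,s=cur();q=T[:3,3]
rows([(q+[0,0,.148],T[:3,:3],None),(p,R,6)],opening=.4)
E
```

```text
[ 0.5161 -0.0335  0.2203] [[-0.1702  0.8534  0.4927]
 [ 0.9854  0.1474  0.0851]
 [ 0.      0.5    -0.866 ]]
[[0.01, 0.02, -4.93, 0.0, 0.0, -0.0, 0.4], [0.0, 0.01, -4.94, 0.0, 0.0, -0.0, 0.4], [0.01, 0.02, -4.93, 0.0, 0.0, -0.0, 0.4], [-5.26, 0.86, 0.52, -4.9, 0.6, -2.4, 0.4], [-5.3, 0.59, 0.52, -5.0, 0.6, -2.3, 0.4], [-5.32, 0.34, 0.52, -4.9, 0.7, -2.4, 0.4], [-5.34, 0.07, 0.46, -5.0, 0.6, -2.4, 0.4], [-5.33, -0.2, 0.4, -4.9, 0.6, -2.3, 0.4]]
[[-5.33, -0.43, 0.32, -4.9, 0.6, -2.4, 0.4]]
9 rows; need 5.18 end [ 0.5161 -0.0334  0.2203]
```

>>> play_rows([
  [0,0,-4.9,0,0,0,0.4],
  [0,0,-4.9,0,0,0,0.4],
  [0,0,-4.9,0,0,0,0.4],
  [-5.3,0.9,0.5,-4.9,0.6,-2.4,0.4],
  [-5.3,0.6,0.5,-5,0.6,-2.4,0.4],
  [-5.3,0.3,0.5,-4.9,0.6,-2.4,0.4],
  [-5.3,0.1,0.5,-5,0.6,-2.4,0.4],
  [-5.3,-0.2,0.4,-4.9,0.6,-2.4,0.4],
])

```text
time: 5.35
tcp_pos: [0.5115, 0.0186, 0.2254]
orientation: [2.701, -0.003, 1.706]
force: [0.2, -0.2, -1.0]
width: 0.0492
```

>>> play_rows([
  [-5.3,-0.4,0.3,-4.9,0.6,-2.4,0.4],
  [0,0,0,0,0,0,0.4],
])

```text
time: 5.6
tcp_pos: [0.5148, -0.0379, 0.2192]
orientation: [2.621, 0.006, 1.736]
force: [-1.2, 0.7, 0.1]
width: 0.049
```

```bash
python3 -c "
from h import *
snap('wrist','w4'); snap('side','s4'); snap('scene','c4')
"
```

```text
5.6 [ 0.5148 -0.0379  0.2192] [150.1714   0.3375  99.4504] F [-1.179   0.7323  0.1105] w 0.04903020004888909 q [-0.3656 -0.0449 -0.8181  0.336   0.2499 -0.4731]
5.65 [ 0.5153 -0.0355  0.2194] [150.1848   0.277   99.6676] F [0.0724 0.5757 0.0136] w 0.049402122999341665 q [-0.3611 -0.0445 -0.8167  0.3374  0.2503 -0.4721]
5.7 [ 0.5157 -0.0339  0.2195] [150.1827   0.2625  99.8606] F [ 0.443   0.8705 -1.1872] w 0.049408091965250714 q [-0.3577 -0.0439 -0.8159  0.3378  0.2505 -0.472 ]
```

View pics/w4.png

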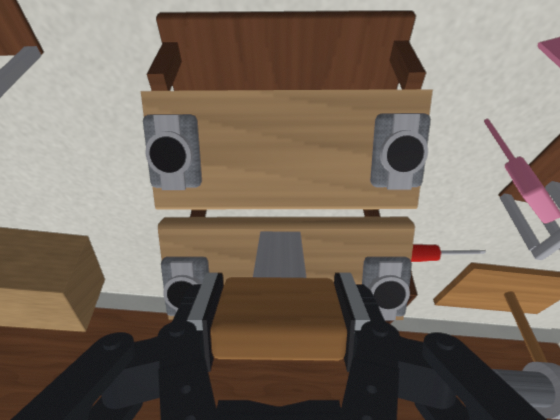

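View pics/s4.png

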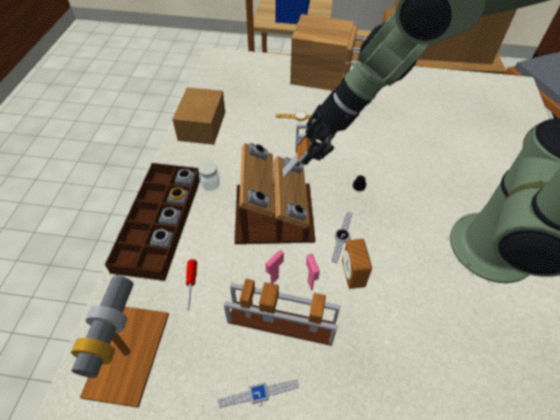

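```bash
python3 -c "
from h import *
crop('w4',140,190,440,300,2.6,'w4c');crop('w4',230,195,330,295,7,'w4d')"
```

```text
(no output)
```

View pics/w4c.png

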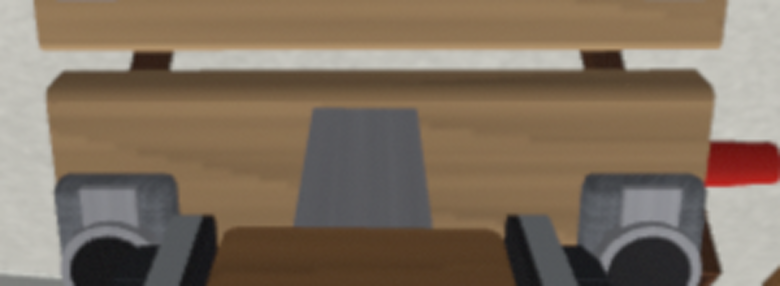

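View pics/w4d.png

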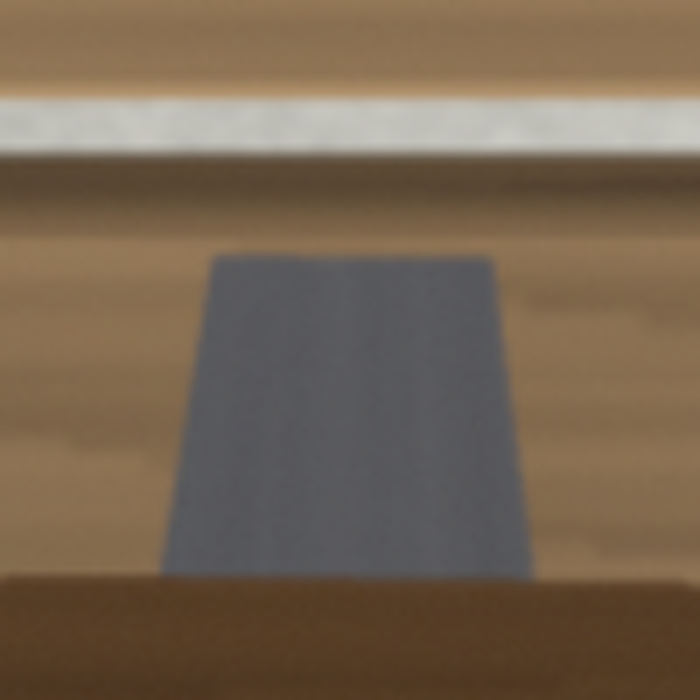

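```bash
python3 -c "
from h import *
crop('w4',190,265,370,375,4.2,'w4e');crop('w3',190,265,370,375,4.2,'w3e')"
```

```text
(no output)
```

View pics/w4e.png

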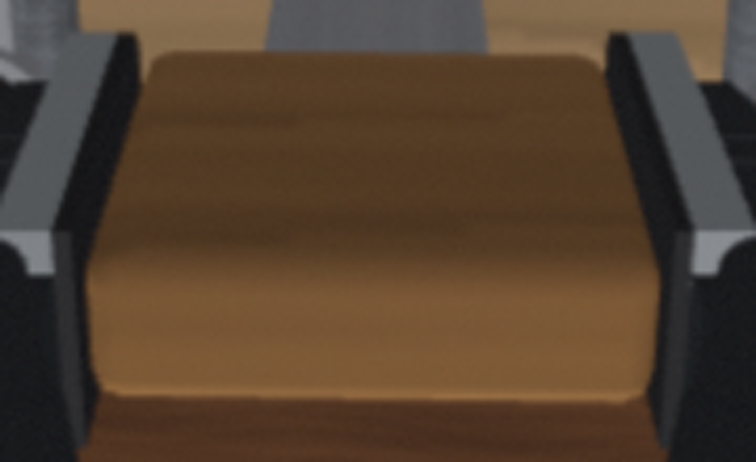

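View pics/w3e.png

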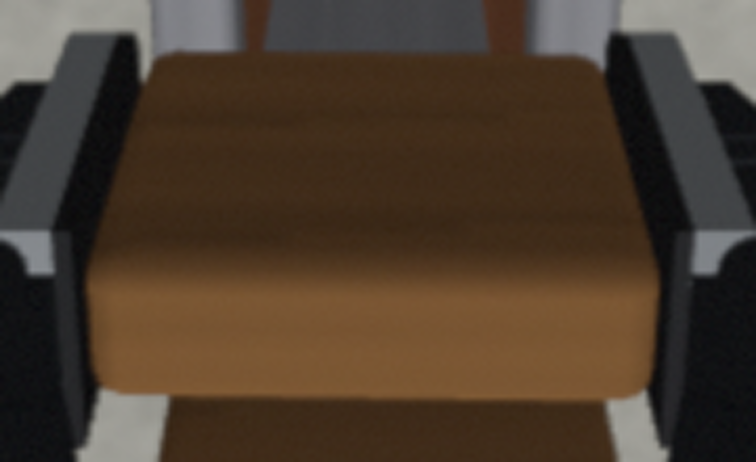

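>>> play_rows([
  [0,-0.1,1.2,0,0,0,0.4],
  [0,-0.1,1.2,0,0,0,0.4],
  [0,0,0,0,0,0,0.4],
])

```text
time: 6.12
tcp_pos: [0.525, -0.0293, 0.1944]
orientation: [2.625, 0.002, 1.748]
force: [-0.1, -0.3, -1.4]
width: 0.0491
```

```bash
python3 -c "
from h import *
snap('wrist','w5'); crop('w5',140,170,440,300,2.6,'w5c');crop('w5',230,185,330,285,7,'w5d')"
```

```text
6.125 [ 0.525  -0.0293  0.1944] [150.4219   0.1344 100.1674] F [-0.077  -0.3107 -1.4302] w 0.04914898062000365 q [-0.3394  0.012  -0.8364  0.2631  0.2446 -0.4601]
```

View pics/w5c.png

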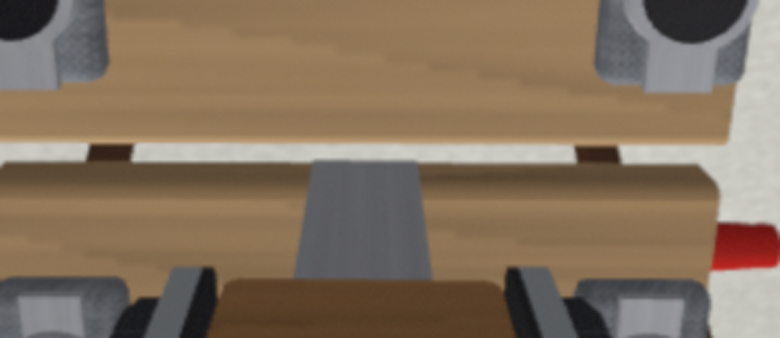

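View pics/w5d.png

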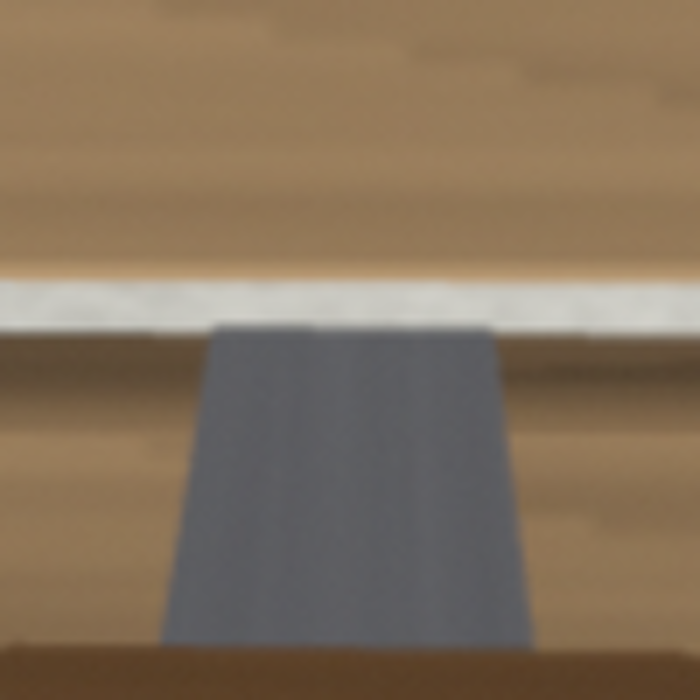

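Run:
```python
from h import *
n=np.array([np.cos(np.radians(9.8)),np.sin(np.radians(9.8)),0])
for t,uv in (('w1',(375,232.5)),('w4',(278,209.5)),('w5',(278,225.2))):
    M,c=WM(t)
    for z in (.115,.12,.125,.13): print(t,z,(onplane(M,c,[uv],z)@n))
S=Stand();print(S.p@n)
import json
for t in('w4','w5'):
    a,b=json.load(open(f'pics/{t}.json')); R=Rot.from_euler('xyz',b).as_matrix(); print(S.loc(a), S.R.T@R)
```

```text
w1 0.115 [0.5538]
w1 0.12 [0.5518]
w1 0.125 [0.5497]
w1 0.13 [0.5477]
w4 0.115 [0.5636]
w4 0.12 [0.558]
w4 0.125 [0.5525]
w4 0.13 [0.5469]
w5 0.115 [0.5638]
w5 0.12 [0.5578]
w5 0.125 [0.5518]
w5 0.13 [0.5457]
0.5538152973318828
[ 0.0012 -0.0041  0.108 ] [[ 0.0023  1.     -0.003 ]
 [ 1.     -0.0024 -0.0081]
 [-0.0082 -0.003  -1.    ]]
[-0.0012  0.0026  0.0809] [[-0.0067  1.     -0.0074]
 [ 1.      0.0067  0.0011]
 [ 0.0012 -0.0074 -1.    ]]
```

>>> play_rows([
  [0,0,0.6,-0.4,0,0,0.4],
  [0,0,0.6,0,0,0,0.4],
  [0,0,0.6,0,0,0,0.4],
  [0,0,0.6,0,0,0,0.4],
], grip_force=35)

```text
time: 6.68
tcp_pos: [0.5376, -0.029, 0.1751]
orientation: [2.616, 0.004, 1.746]
force: [-0.6, -0.6, -1.3]
width: 0.0491
```

```bash
python3 -c "
from h import *
snap('wrist','w6'); crop('w6',180,170,380,300,4,'w6c')
S=Stand(.5646);T,s=cur();print(S.loc(T[:3,3]),(S.R.T@T[:3,:3])[:,2])"
```

```text
6.675 [ 0.5376 -0.029   0.1751] [149.8623   0.2226 100.0215] F [-0.6035 -0.6061 -1.34  ] w 0.04910510344792798 q [-0.3291  0.0629 -0.8523  0.1838  0.2419 -0.4466]
[0.001  0.0006 0.0566] [ 0.0018 -0.0011 -1.    ]
```

View pics/w6c.png

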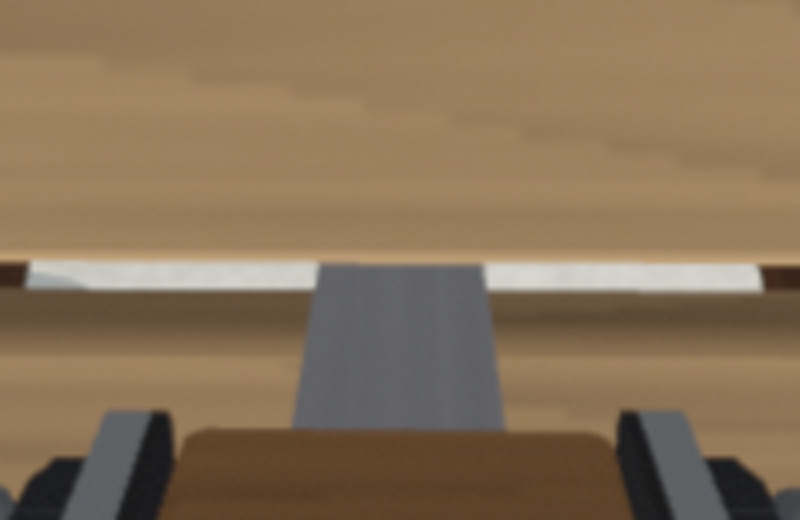

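>>> play_rows([
  [0,0,1.0,0,0,0,0.4],
  [0,0,1.0,0,0,0,0.4],
  [0,0,1.0,0,0,0,0.4],
  [0,0,0.6,0,0,0,0.4],
  [0,0,0,0,0,0,0.4],
])

```text
time: 7.35
tcp_pos: [0.5551, -0.0257, 0.1437]
orientation: [2.616, 0.003, 1.746]
force: [0.0, 0.2, -1.6]
width: 0.0494
```

```bash
python3 -c "
from h import *
snap('side','s7'); snap('wrist','w7'); crop('s7',220,110,380,250,4.2,'s7c')
S=Stand(.5646);T,s=cur();print(S.loc(T[:3,3]),(S.R.T@T[:3,:3])[:,2])"
```

```text
7.35 [ 0.5551 -0.0257  0.1437] [149.9047   0.1961 100.0399] F [ 0.0022  0.2474 -1.5866] w 0.04937995462503931 q [-0.3074  0.1493 -0.86    0.086   0.2322 -0.4271]
7.4 [ 0.5551 -0.0258  0.144 ] [149.8956   0.2052 100.0346] F [-0.1391 -0.6043 -1.1552] w 0.0493168245207505 q [-0.3075  0.1485 -0.86    0.0865  0.2321 -0.4271]
[0.0013 0.0006 0.0214] [ 0.0021 -0.0012 -1.    ]
```

View pics/w7.png

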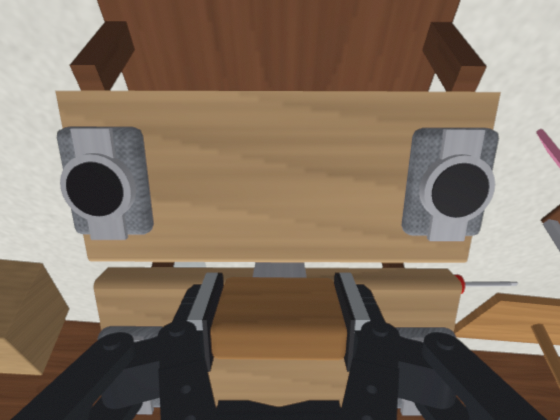

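View pics/s7c.png

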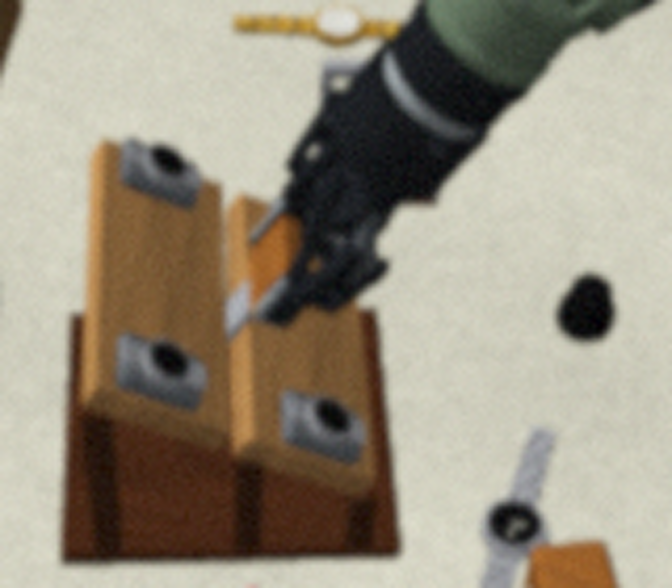

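>>> play_rows([
  [0,0,0.6,0,0,0,0.4],
  [0,0,0.4,0,0,0,0.4],
  [0,0,0.2,0,0,0,0.4],
  [0,0,0,0,0,0,0.4],
])

```text
time: 7.95
tcp_pos: [0.561, -0.0248, 0.1337]
orientation: [2.616, 0.004, 1.746]
force: [0.2, 0.0, -1.0]
width: 0.0495
```

```bash
python3 -c "
from h import *
snap('wrist','w8'); crop('w8',180,210,400,380,3.6,'w8c')
S=Stand(.5646);T,s=cur();print(S.loc(T[:3,3]),(S.R.T@T[:3,:3])[:,2])"
```

```text
7.95 [ 0.561  -0.0248  0.1337] [149.8813   0.209  100.0311] F [ 0.2276  0.0224 -1.0398] w 0.04950547339174868 q [-0.3008  0.1776 -0.8609  0.0549  0.2291 -0.4209]
[0.0013 0.0006 0.0094] [ 0.0022 -0.0012 -1.    ]
```

View pics/w8c.png

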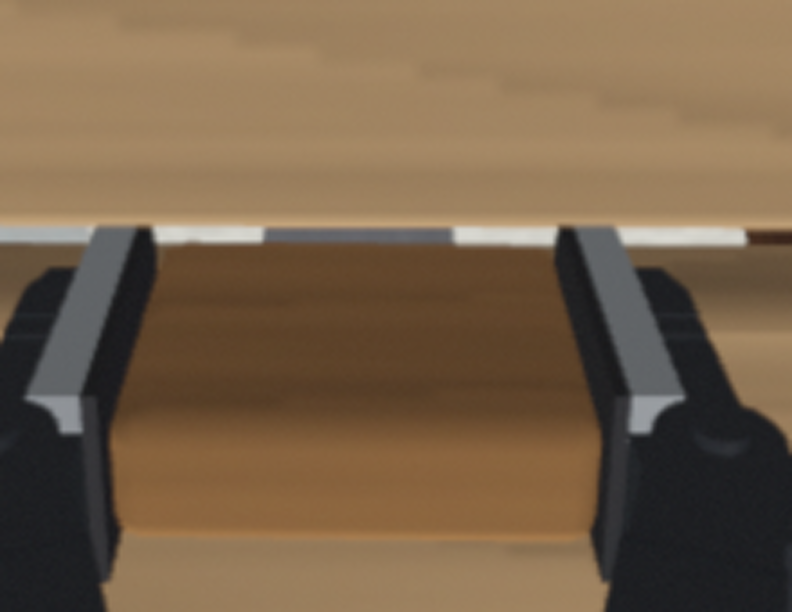

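>>> play_rows([
  [0,0,0.3,0,0,0,0.4],
  [0,0,0.2,0,0,0,0.4],
  [0,0,0.1,0,0,0,0.4],
])

```text
time: 8.38
tcp_pos: [0.564, -0.0243, 0.1286]
orientation: [2.616, 0.004, 1.746]
force: [0.5, 0.2, -1.2]
width: 0.0495
```

```bash
python3 -c "
from h import *
snap('wrist','w9'); crop('w9',180,210,400,380,3.6,'w9c')
S=Stand(.5646);T,s=cur();print(S.loc(T[:3,3]),(S.R.T@T[:3,:3])[:,2])"
```

```text
8.375 [ 0.564  -0.0243  0.1286] [149.8725   0.2123 100.0299] F [ 0.4822  0.239  -1.1969] w 0.049498306063122305 q [-0.2975  0.1923 -0.8609  0.0393  0.2276 -0.4178]
[0.0013 0.0006 0.0033] [ 0.0022 -0.0012 -1.    ]
```

View pics/w9c.png

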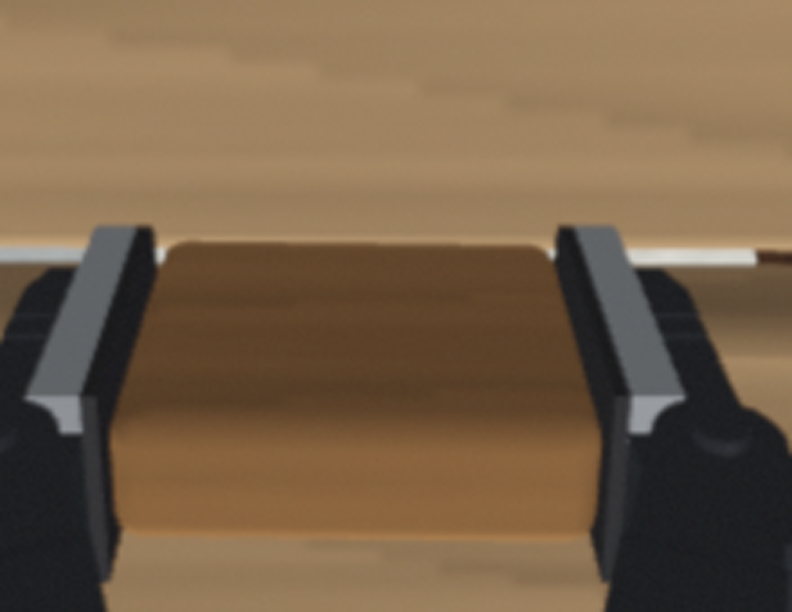

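Run:
```python
from h import *
T,s=cur();q=T[:3,3];R=T[:3,:3]
rows([(q-R[:,2]*.1,R,2),([.4901,.2850,.235],Rtool(85.3),6),([.4901,.2850,.195],Rtool(85.3),1)],opening=.4)
```

```text
[[0.0, -0.0, -5.0, 0.0, 0.0, -0.0, 0.4], [-0.0, 0.0, -5.0, 0.0, 0.0, -0.0, 0.4], [5.28, 0.63, -0.04, 5.0, -0.6, 2.4, 0.4], [5.31, 0.39, -0.15, 5.0, -0.6, 2.4, 0.4], [5.31, 0.16, -0.22, 5.0, -0.6, 2.4, 0.4], [5.32, -0.08, -0.29, 5.0, -0.6, 2.4, 0.4], [5.3, -0.34, -0.31, 5.0, -0.6, 2.4, 0.4], [5.28, -0.58, -0.34, 5.0, -0.7, 2.5, 0.4]]
[[0.0, -0.0, 4.0, -0.0, 0.0, -0.0, 0.4]]
9 rows; need 0.65 end [0.4901 0.285  0.195 ]
```

>>> play_rows([
  [0,0,-5,0,0,0,0.4],
  [0,0,-5,0,0,0,0.4],
  [5.3,0.6,0,5,-0.6,2.4,0.4],
  [5.3,0.4,-0.2,5,-0.6,2.4,0.4],
  [5.3,0.2,-0.2,5,-0.6,2.4,0.4],
  [5.3,-0.1,-0.3,5,-0.6,2.4,0.4],
  [5.3,-0.3,-0.3,5,-0.6,2.4,0.4],
  [5.3,-0.6,-0.3,5,-0.7,2.5,0.4],
], grip_force=45)

```text
time: 9.43
tcp_pos: [0.4904, 0.2871, 0.2352]
orientation: [-3.14, 0.001, 1.487]
force: [1.6, -1.0, -1.9]
width: 0.0494
```

>>> play_rows([
  [0,0,3.5,0,0,0,0.4],
  [0,0,0,0,0,0,0.4],
])

```text
time: 9.68
tcp_pos: [0.4884, 0.2848, 0.1969]
orientation: [-3.136, 0.004, 1.489]
force: [-0.1, -0.5, -2.5]
width: 0.0494
```

Run:
```python
from h import *
snap('wrist','w10')
rows([([.4901,.2850,.195],Rtool(85.3),1),([.4901,.2850,.105],Rtool(85.3),3)],opening=.4)
```

```text
9.675 [0.4884 0.2848 0.1969] [-179.6906    0.2033   85.3178] F [-0.0786 -0.462  -2.5189] w 0.049396963562909686 q [ 0.3977  0.3839 -0.199   0.9943 -0.0007  0.4795]
[[0.05, 0.09, 0.36, -0.2, 0.1, -0.0, 0.4], [0.0, -0.0, 3.0, 0.0, 0.0, -0.0, 0.4], [0.0, -0.0, 3.0, 0.0, 0.0, -0.0, 0.4], [0.0, -0.01, 3.0, 0.0, 0.0, -0.0, 0.4]]
4 rows; need 1.45 end [0.4901 0.285  0.105 ]
```

View pics/w10.png

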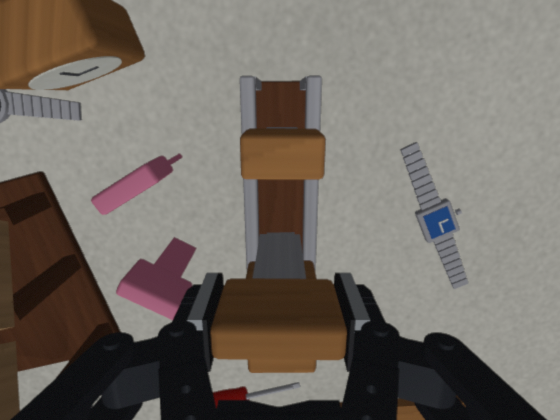

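>>> play_rows([
  [0.1,0.1,0.4,-0.2,0.1,0,0.4],
  [0,0,3,0,0,0,0.4],
  [0,0,3,0,0,0,0.4],
  [0,0,2.8,0,0,0,0.4],
  [0,0,0.2,0,0,0,0.4],
])

```text
time: 10.35
tcp_pos: [0.4909, 0.2849, 0.1051]
orientation: [3.14, 0.0, 1.487]
force: [0.6, 0.2, -0.4]
width: 0.0492
```

Run:
```python
from h import *
snap('side','s11'); crop('s11',200,230,360,350,5,'s11c')
T,s=cur();print(s['tcp_pos'],s['force'])
R=Rtool(85.4)
rows([([.4905,.2850,.150],R,1),([.587,.2783,.150],R,2),([.587,.2783,.104],R,1)],opening=.75)
```

```text
10.35 [0.4909 0.2849 0.1051] [179.9187   0.0053  85.1864] F [ 0.6369  0.1775 -0.3668] w 0.049175722978442825 q [ 0.3962  0.4704 -0.3215  0.7777 -0.0007  0.4802]
[0.4917 0.2854 0.1061] [-0.0428 -0.1697 -0.7813]
[[-0.04, -0.11, -4.39, 0.2, -0.0, -0.2, 0.75], [0.05, 4.84, -0.0, -0.0, -0.0, -0.0, 0.75], [0.05, 4.83, -0.01, -0.0, -0.0, -0.0, 0.75], [0.0, 0.01, 4.6, -0.0, -0.0, -0.0, 0.75]]
4 rows; need 0.74 end [0.587  0.2783 0.104 ]
```

View pics/s11c.png

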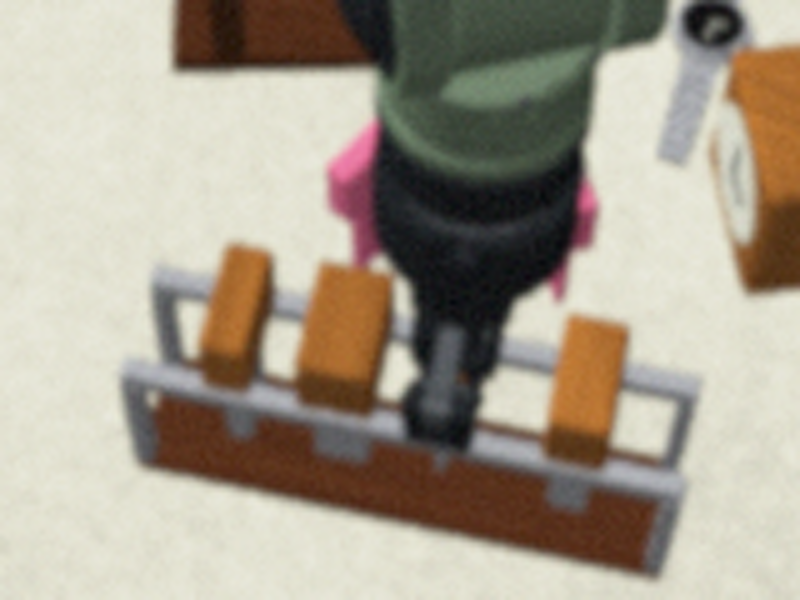

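>>> play_rows([
  [0,0,0.3,0,0,0,0.4],
  [0,0,0,0,0,0,0.75],
  [0,0,0,0,0,0,0.75],
  [0,0,-4.5,0,0,0,0.75],
  [0,4.8,0,0,0,0,0.75],
  [0,4.8,0,0,0,0,0.75],
  [0,0,0,0,0,0,0.75],
])

```text
time: 11.28
tcp_pos: [0.5907, 0.2775, 0.1482]
orientation: [3.135, -0.002, 1.486]
force: [-0.8, 0.7, 0.6]
width: 0.064
```

Run:
```python
from h import *
snap('wrist','w12'); 
R=Rtool(85.4)
rows([([.587,.2783,.104],R,1)],opening=.75)
```

```text
11.275 [0.5907 0.2775 0.1482] [179.6506  -0.0998  85.1239] F [-0.8282  0.6713  0.5988] w 0.06399788601225131 q [ 0.3265  0.5696 -0.0266  0.9683 -0.0008  0.4116]
[[0.05, -0.16, 4.39, 0.2, -0.1, -0.2, 0.75]]
1 rows; need 0.71 end [0.587  0.2783 0.104 ]
```

View pics/w12.png

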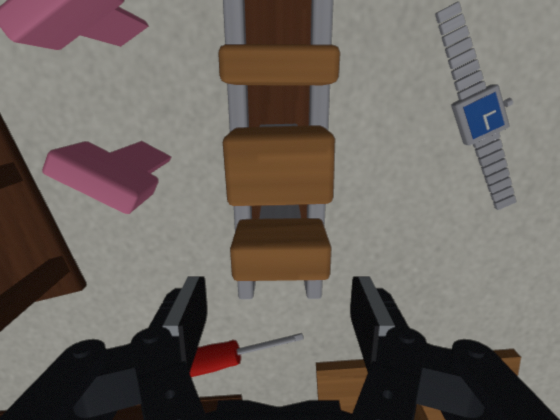

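Run:
```python
from h import *
M,c=WM('w12')
print(onplane(M,c,[[281,262],[281,245],[281,280],[278,195],[279,70]],.135))
```

```text
[[0.5847 0.2787 0.135 ]
 [0.5756 0.2795 0.135 ]
 [0.5947 0.2779 0.135 ]
 [0.5505 0.2802 0.135 ]
 [0.4976 0.2852 0.135 ]]
```

>>> play_rows([
  [0,-0.3,2.2,0.2,-0.1,0,0.75],
  [0,0,2.2,0,0,0,0.75],
  [0,0,0,0,0,0,0.4],
  [0,0,0,0,0,0,0.4],
], grip_force=45)

```text
time: 11.82
tcp_pos: [0.5839, 0.2785, 0.1048]
orientation: [-3.141, 0.001, 1.489]
force: [0.4, -0.2, -0.2]
width: 0.0493
```

Run:
```python
from h import *
snap('wrist','w13');crop('w13',190,220,370,375,4.2,'w13c')
S=Stand(.5646); T,s=cur();q=T[:3,3]
p,R=S.tool([.0055,0,.09],[0,.003,.003]); print(p)
rows([(q+[0,0,.148],T[:3,:3],3),(p,R,6)],opening=.4)
```

```text
11.825 [0.5839 0.2785 0.1048] [-179.9945    0.0462   85.285 ] F [ 0.4476 -0.1714 -0.2374] w 0.049338750136281105 q [ 0.3313  0.6031 -0.0872  0.8808 -0.0007  0.4136]
[ 0.5209 -0.0323  0.2068]
[[-0.0, 0.0, -4.93, 0.0, 0.0, -0.0, 0.4], [-0.01, 0.01, -4.94, 0.0, 0.0, -0.0, 0.4], [0.0, 0.0, -4.93, 0.0, 0.0, -0.0, 0.4], [-5.25, -0.63, 0.77, -5.0, 0.6, -2.4, 0.4], [-5.22, -0.91, 0.66, -4.9, 0.7, -2.3, 0.4], [-5.19, -1.17, 0.49, -5.0, 0.6, -2.4, 0.4], [-5.15, -1.42, 0.34, -5.0, 0.7, -2.4, 0.4], [-5.07, -1.66, 0.13, -4.9, 0.6, -2.3, 0.4]]
[[-5.01, -1.86, -0.07, -5.0, 0.6, -2.4, 0.4]]
9 rows; need 5.17 end [ 0.5209 -0.0323  0.2068]
```

View pics/w13c.png

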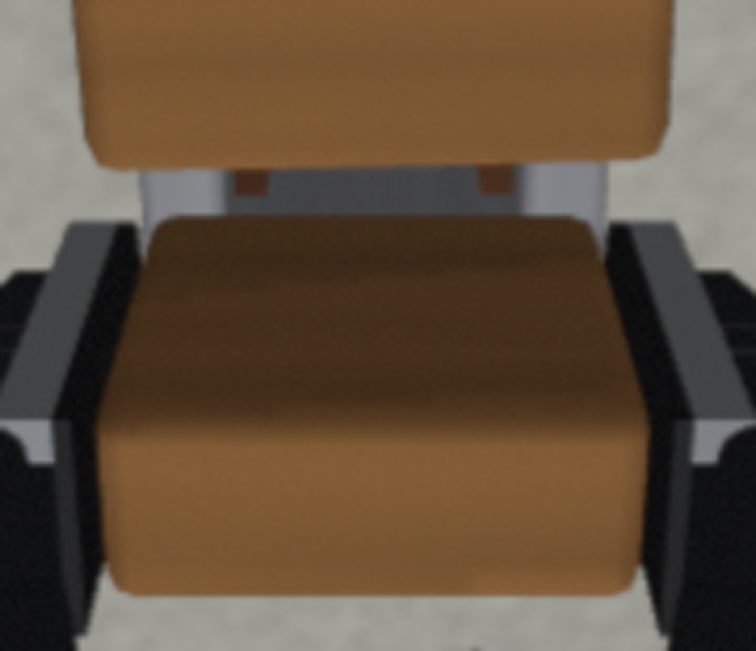

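>>> play_rows([
  [0,0,-4.9,0,0,0,0.4],
  [0,0,-4.9,0,0,0,0.4],
  [0,0,-4.9,0,0,0,0.4],
  [-5.2,-0.6,0.8,-5,0.6,-2.4,0.4],
  [-5.2,-0.9,0.7,-4.9,0.7,-2.3,0.4],
  [-5.2,-1.2,0.5,-5,0.6,-2.4,0.4],
  [-5.2,-1.4,0.3,-5,0.7,-2.4,0.4],
  [-5.1,-1.7,0.1,-4.9,0.6,-2.3,0.4],
])

```text
time: 12.88
tcp_pos: [0.5298, 0.0411, 0.2157]
orientation: [2.688, -0.059, 1.738]
force: [-0.4, 54.5, -6.4]
width: 0.0494
```

>>> play_rows([
  [-5,-1.8,-0.1,-5,0.6,-2.4,0.4],
  [0,0,0,0,0,0,0.4],
  [0,0,0,0,0,0,0.4],
  [0,0,0,0,0,0,0.4],
])

```text
time: 13.38
tcp_pos: [0.5223, -0.0317, 0.2064]
orientation: [2.617, 0.002, 1.744]
force: [-0.4, -0.9, -0.1]
width: 0.0341
```

Run:
```python
from h import *
snap('wrist','w14');crop('w14',180,190,380,290,4,'w14c')
S=Stand(.5646); T,s=cur();print(S.loc(T[:3,3]),(S.R.T@T[:3,:3])[:,2])
p,R=S.tool([.0055,0,.075],[0,.003,.003]); print(p)
rows([(p,R,3)],opening=.4)
```

```text
13.375 [ 0.5223 -0.0317  0.2064] [149.956    0.0952  99.8964] F [-0.4246 -0.9283 -0.0696] w 0.03407141664769546 q [-0.3495 -0.0139 -0.8295  0.2899  0.2511 -0.4629]
[0.0034 0.0006 0.0918] [ 0.0004 -0.0002 -1.    ]
[ 0.5283 -0.0311  0.1938]
[[-0.02, -0.03, 0.46, 0.0, 0.0, 0.0, 0.4], [-0.02, -0.03, 0.46, 0.0, 0.0, 0.1, 0.4], [-0.02, -0.03, 0.46, 0.0, 0.0, 0.0, 0.4]]
3 rows; need 0.22 end [ 0.5283 -0.0311  0.1938]
```

View pics/w14c.png

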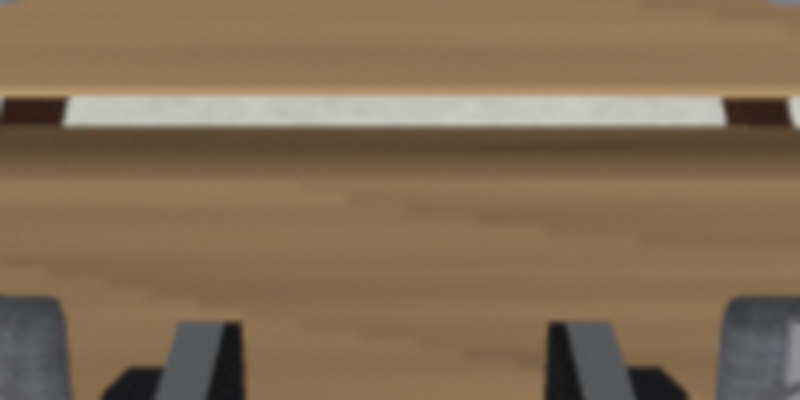

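Run:
```python
from h import *
snap('side','s15');snap('scene','c15');crop('s15',200,90,380,350,2.3,'s15c');crop('c15',190,150,450,330,3,'c15c')
```

```text
13.425 [ 0.5222 -0.0315  0.2062] [149.98     0.084   99.9214] F [0.3115 0.9666 0.0991] w 0.0341075520212068 q [-0.3492 -0.0135 -0.8298  0.2897  0.2512 -0.463 ]
13.475 [ 0.5219 -0.0314  0.2058] [150.0082   0.0708  99.9263] F [-0.0316  0.5273 -0.3015] w 0.034462237067432615 q [-0.3492 -0.0133 -0.8302  0.2896  0.2512 -0.4631]
```

View pics/s15c.png

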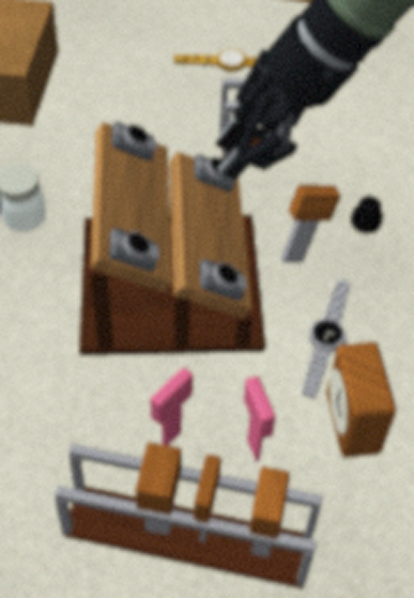

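View pics/c15c.png

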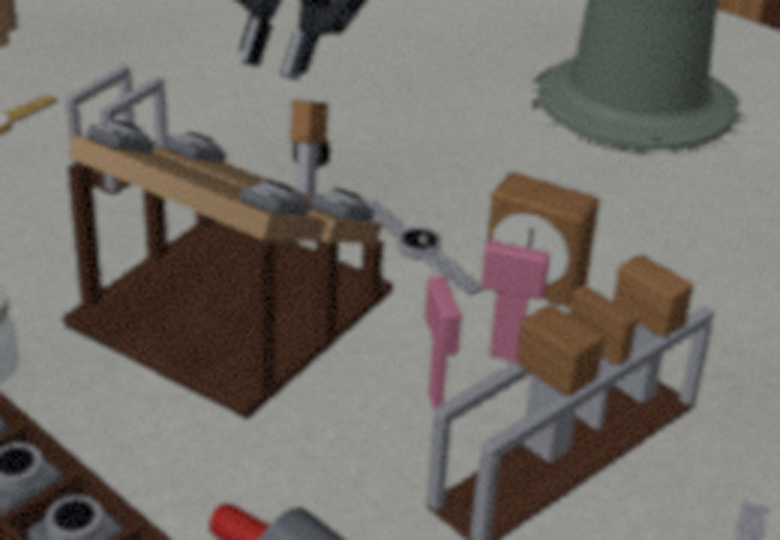

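View pics/w14.png

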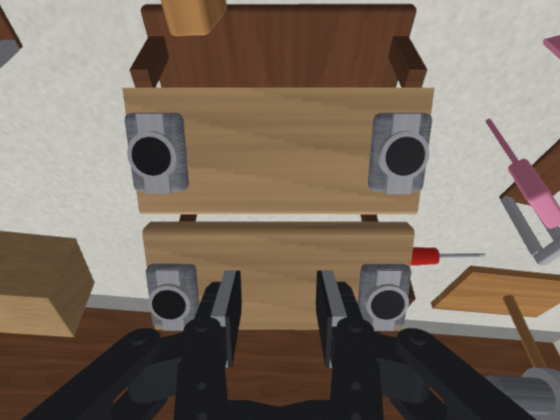

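Run:
```python
from h import *
M,c=W('side');M2,c2=W('scene');M3,c3=WM('w14')
for z in (0.01,.05,.1): print(z,'side',onplane(M,c,[[337,177.8],[327.4,202]],z)[:,:2].ravel(),'scene',onplane(M2,c2,[[293.3,190],[292,213]],z)[:,:2].ravel(),'wrist head',onplane(M3,c3,[[195,15]],z)[:,:2].ravel())
```

```text
0.01 side [ 0.4118 -0.1689  0.433  -0.0746] scene [ 0.306  -0.1995  0.4048 -0.1039] wrist head [ 0.4877 -0.1001]
0.05 side [ 0.4144 -0.132   0.4347 -0.0418] scene [ 0.3565 -0.1486  0.4497 -0.0585] wrist head [ 0.4721 -0.0939]
0.1 side [ 0.4176 -0.0858  0.4368 -0.0008] scene [ 0.4197 -0.085   0.5057 -0.0019] wrist head [ 0.4527 -0.0862]
```

Run:
```python
from h import *
T,s=cur()
rows([([.47,-.05,.29],Rtool(99.8,15),2),([.38,-.085,.29],Rtool(99.8),2)],opening=.75)
```

```text
[[-0.47, -0.24, -5.01, 7.5, 0.0, 0.1, 0.75], [-0.48, -0.89, -4.93, 7.5, 0.0, 0.0, 0.75], [-0.96, -4.57, -1.22, 7.5, 0.0, 0.0, 0.75], [-0.95, -4.69, -0.62, 7.5, 0.0, 0.0, 0.75]]
4 rows; need 1.56 end [ 0.38  -0.085  0.29 ]
```

>>> play_rows([
  [-0.5,-0.2,-5,7.5,0,0,0.75],
  [-0.5,-0.9,-4.9,7.5,0,0,0.75],
  [-1,-4.6,-1.2,7.5,0,0,0.75],
  [-0.9,-4.7,-0.6,7.5,0,0,0.75],
  [0,0,0,0,0,0,0.75],
])

```text
time: 14.15
tcp_pos: [0.3826, -0.0854, 0.2817]
orientation: [3.129, 0.0, 1.741]
force: [0.3, 0.0, 0.4]
width: 0.0638
```

Run:
```python
from h import *
snap('wrist','w16');snap('side','s16');snap('scene','c16');crop('s16',200,90,380,350,2.3,'s16c');crop('c16',230,150,410,330,3,'c16c')
```

```text
14.15 [ 0.3826 -0.0854  0.2817] [179.2577   0.0122  99.7792] F [0.2746 0.0343 0.4144] w 0.06384484670890668 q [-0.4141 -0.0155 -0.4736  1.1017  0.007  -0.5847]
14.2 [ 0.3834 -0.0853  0.2816] [179.1249   0.0375  99.7957] F [0.0842 0.0378 0.2405] w 0.0640806894392794 q [-0.4136 -0.0158 -0.4742  1.0993  0.0079 -0.5845]
14.25 [ 0.3835 -0.0852  0.2815] [179.0889   0.0556  99.8094] F [-0.6392 -0.1734 -0.0638] w 0.06403294834096346 q [-0.4134 -0.0161 -0.4746  1.0985  0.008  -0.5845]
```

View pics/w16.png

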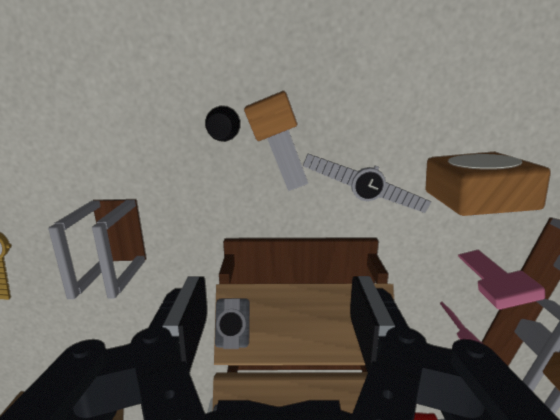

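View pics/s16c.png

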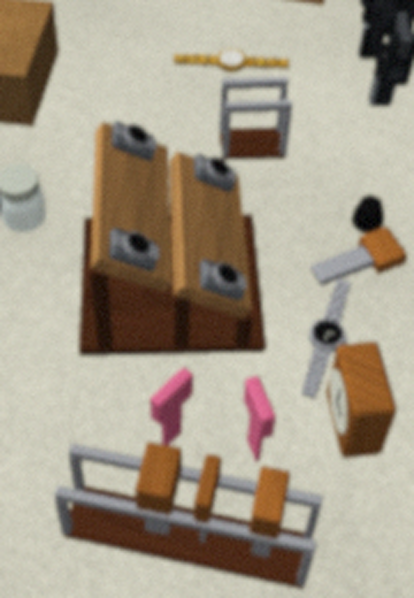

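View pics/c16c.png

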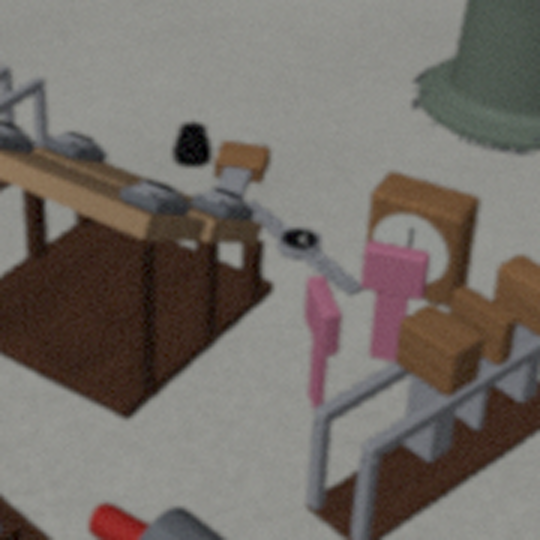

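```bash
python3 -c "
from h import *
crop('w16',190,80,440,220,3.1,'w16c')"
```

```text
(no output)
```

View pics/w16c.png

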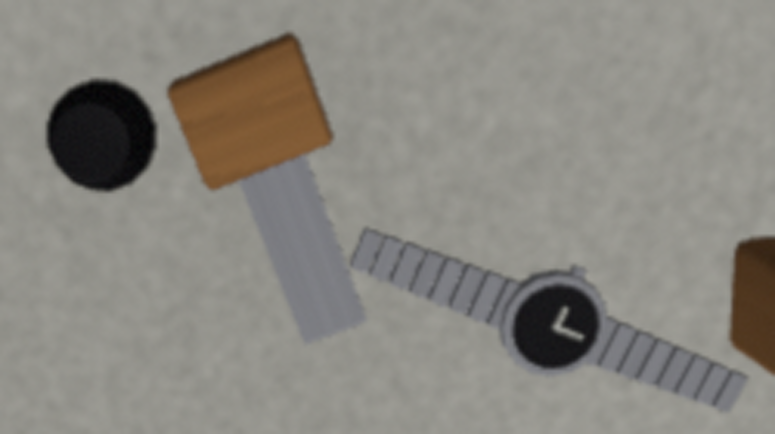

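Run:
```python
from h import *
M,c=WM('w16')
A=lambda *l:np.array(l)/3.1+[190,80]
H=onplane(M,c,A([170,88],[292,37],[331,140],[210,187]),.021)[:,:2];print('head',H,'\nsides',[np.linalg.norm(H[i]-H[(i+1)%4]) for i in range(4)])
B=onplane(M,c,A([243,180],[303,157],[307,341],[365,322]),.016)[:,:2];print('blade',B)
print('loupe',onplane(M,c,A([102,134]),0),onplane(M,c,A([156,130]),0))
print('watch end',onplane(M,c,A([370,230],[352,265]),.008))
hc=H.mean(0); tip=(B[2]+B[3])/2; hd=(B[0]+B[1])/2
d=tip-(H[0]+H[1])/2; print('dir',np.degrees(np.arctan2(d[1],d[0])),np.linalg.norm(d)); d=H[3]-H[0];print(np.degrees(np.arctan2(d[1],d[0])));d=H[2]-H[1];print(np.degrees(np.arctan2(d[1],d[0])))
lo=onplane(M,c,A([102,134]),0)[0,:2]
u=(tip-hc)/np.linalg.norm(tip-hc); v=np.array([-u[1],u[0]])
print('hc',hc,'loupe in leaf frame (along tip, left)',(lo-hc)@u,(lo-hc)@v)
w=onplane(M,c,A([352,265],[370,230]),.008)[:,:2]-hc; print('watch',w@u,w@v)
```

```text
head [[ 0.3245 -0.1329]
 [ 0.3005 -0.0935]
 [ 0.3325 -0.0736]
 [ 0.3563 -0.1139]] 
sides [np.float64(0.04618173732605525), np.float64(0.03763146127810207), np.float64(0.04674407972559417), np.float64(0.03702568616938971)]
blade [[ 0.3525 -0.1025]
 [ 0.3406 -0.0822]
 [ 0.4088 -0.0683]
 [ 0.3976 -0.0477]]
loupe [[ 0.3467 -0.1576  0.    ]] [[ 0.3419 -0.1377  0.    ]]
watch end [[ 0.3639 -0.0519  0.008 ]
 [ 0.3783 -0.0561  0.008 ]]
dir 31.330451523461345 0.10612404283573645
30.9991387403412
31.854562655180125
hc [ 0.3285 -0.1035] loupe in leaf frame (along tip, left) -0.0124896425968743 -0.05571116164981563
watch [0.0672 0.0571] [0.0146 0.0256]
```

Run:
```python
from h import *
rows([([.357,-.0865,.20],Rtool(-58.6),15)],opening=.55)
```

```text
[[0.02, -0.18, 0.54, 0.0, -0.1, 10.6, 0.55], [-0.01, -0.19, 0.54, 0.0, -0.1, 10.5, 0.55], [-0.04, -0.18, 0.54, 0.1, -0.1, 10.6, 0.55], [-0.08, -0.16, 0.54, 0.0, -0.0, 10.5, 0.55], [-0.1, -0.16, 0.54, 0.0, -0.1, 10.6, 0.55], [-0.13, -0.12, 0.54, 0.0, -0.1, 10.6, 0.55], [-0.15, -0.11, 0.55, 0.1, -0.1, 10.5, 0.55], [-0.17, -0.07, 0.54, -0.0, -0.1, 10.6, 0.55]]
[[-0.17, -0.04, 0.54, 0.0, -0.0, 10.5, 0.55], [-0.18, -0.01, 0.54, 0.0, -0.1, 10.6, 0.55], [-0.18, 0.02, 0.54, 0.0, -0.1, 10.6, 0.55], [-0.17, 0.06, 0.55, 0.1, -0.1, 10.5, 0.55], [-0.15, 0.09, 0.54, -0.0, -0.1, 10.6, 0.55], [-0.14, 0.11, 0.54, -0.0, -0.1, 10.6, 0.55], [-0.11, 0.14, 0.55, 0.0, -0.0, 10.5, 0.55]]
15 rows; need 14.95 end [ 0.357  -0.0865  0.2   ]
```

>>> play_rows([
  [0,-0.2,0.5,0,-0.1,10.6,0.55],
  [0,-0.2,0.5,0,-0.1,10.5,0.55],
  [0,-0.2,0.5,0.1,-0.1,10.6,0.55],
  [-0.1,-0.2,0.5,0,0,10.5,0.55],
  [-0.1,-0.2,0.5,0,-0.1,10.6,0.55],
  [-0.1,-0.1,0.6,0,-0.1,10.6,0.55],
  [-0.2,-0.1,0.6,0.1,-0.1,10.5,0.55],
  [-0.2,-0.1,0.5,0,-0.1,10.6,0.55],
])

```text
time: 15.3
tcp_pos: [0.3673, -0.0855, 0.2391]
orientation: [3.134, -0.005, 0.261]
force: [0.7, 0.6, -0.4]
width: 0.0469
```

>>> play_rows([
  [-0.2,0,0.5,0,0,10.5,0.55],
  [-0.2,0,0.5,0,-0.1,10.6,0.55],
  [-0.2,0,0.5,0,-0.1,10.6,0.55],
  [-0.2,0.1,0.6,0.1,-0.1,10.5,0.55],
  [-0.1,0.1,0.6,0,-0.1,10.6,0.55],
  [-0.1,0.1,0.6,0,-0.1,10.6,0.55],
  [-0.1,0.1,0.6,0,0,10.5,0.55],
  [0,0,0,0,0,0,0.55],
])

```text
time: 16.3
tcp_pos: [0.3547, -0.087, 0.2001]
orientation: [3.14, 0.0, -1.021]
force: [-0.6, 0.0, -2.0]
width: 0.0469
```

Run:
```python
from h import *
snap('wrist','w17')
```

```text
16.3 [ 0.3547 -0.087   0.2001] [179.917    0.0147 -58.4766] F [-0.5671  0.0274 -1.9585] w 0.04686722401931014 q [-0.4427  0.0082 -0.6691  0.8945 -0.0011  2.1487]
```

View pics/w17.png

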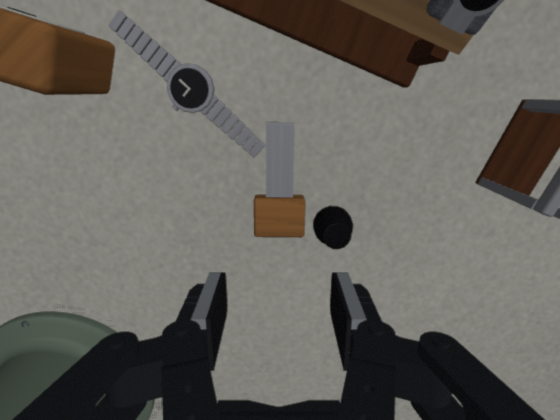

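Run:
```python
from h import *
M,c=WM('w17')
P=onplane(M,c,[[279,217],[279,237],[280,197],[279.5,123]],.018);print(P)
T,s=cur(); R=T[:3,:3]
for p in P: print(R.T@(p-T[:3,3]))
lo=onplane(M,c,[[333,226]],0)[0];print('loupe',lo,R.T@(lo-T[:3,3]))
d=P[3]-P[0];print(np.degrees(np.arctan2(d[1],d[0])))
```

```text
[[ 0.3284 -0.1041  0.018 ]
 [ 0.3104 -0.1151  0.018 ]
 [ 0.3462 -0.0943  0.018 ]
 [ 0.4046 -0.0579  0.018 ]]
[0.0005 0.0312 0.1824]
[0.0005 0.0523 0.1824]
[0.0015 0.0108 0.1824]
[ 0.001  -0.058   0.1823]
loupe [ 0.3438 -0.1605  0.    ] [0.0566 0.0475 0.2004]
31.22644431880819
```

>>> play_rows([
  [0.1,-0.4,4.5,0,0,0,0.55],
  [0,0,5,0,0,0,0.55],
  [0,0,5,0,0,0,0.55],
  [0,0,4.8,0,0,0,0.55],
  [0,0,0,0,0,0,0.1],
  [0,0,0,0,0,0,0.1],
  [0,0,0,0,0,0,0.1],
], grip_force=60)

```text
time: 17.23
tcp_pos: [0.36, -0.0872, 0.0091]
orientation: [-3.141, -0.003, -1.023]
force: [0.0, 0.4, -0.8]
width: 0.0241
```

Run:
```python
from h import *
T,s=cur();q=T[:3,3]
T2=rows([(q+[0,0,.12],T[:3,:3],2)],opening=.1)
rows([([.3505,-.281,.11],Rtool(99.8),15),([.3505,-.281,.011],Rtool(99.8),2)],T0=T2,opening=.1)
```

```text
[[0.02, -0.0, -6.0, -0.0, -0.0, 0.0, 0.1], [0.02, -0.0, -6.0, -0.0, -0.0, 0.0, 0.1]]
2 rows; need 1.94 end [ 0.3599 -0.0872  0.1291]
[[1.07, 0.73, 0.13, 0.0, -0.0, -10.6, 0.1], [0.92, 0.91, 0.13, 0.0, -0.0, -10.5, 0.1], [0.73, 1.06, 0.13, 0.0, -0.0, -10.6, 0.1], [0.53, 1.18, 0.13, 0.1, -0.0, -10.5, 0.1], [0.31, 1.26, 0.13, -0.0, -0.0, -10.6, 0.1], [0.06, 1.29, 0.13, -0.0, -0.0, -10.6, 0.1], [-0.17, 1.28, 0.13, 0.0, -0.0, -10.5, 0.1], [-0.4, 1.23, 0.13, 0.0, -0.0, -10.6, 0.1]]
[[-0.62, 1.14, 0.12, 0.1, -0.0, -10.5, 0.1], [-0.82, 1.0, 0.13, -0.0, -0.0, -10.6, 0.1], [-0.98, 0.83, 0.13, 0.0, -0.0, -10.6, 0.1], [-1.13, 0.64, 0.12, 0.0, -0.0, -10.5, 0.1], [-1.22, 0.43, 0.13, 0.1, -0.0, -10.6, 0.1], [-1.28, 0.19, 0.13, -0.0, -0.1, -10.5, 0.1], [-1.29, -0.05, 0.12, -0.0, 0.0, -10.6, 0.1], [0.0, 0.0, 4.95, -0.0, 0.0, -0.0, 0.1]]
[[0.0, 0.0, 4.95, -0.0, 0.0, -0.0, 0.1]]
17 rows; need 1.6 end [ 0.3505 -0.281   0.011 ]
```

>>> play_rows([
  [0,0,-6,0,0,0,0.1],
  [0,0,-6,0,0,0,0.1],
  [1.1,0.7,0.1,0,0,-10.6,0.1],
  [0.9,0.9,0.1,0,0,-10.5,0.1],
  [0.7,1.1,0.1,0,0,-10.6,0.1],
  [0.5,1.2,0.1,0,0,-10.5,0.1],
  [0.3,1.3,0.1,0,0,-10.6,0.1],
  [0.1,1.3,0.1,0,0,-10.6,0.1],
])

```text
time: 18.23
tcp_pos: [0.3548, -0.1653, 0.1232]
orientation: [3.139, -0.001, 0.089]
force: [-0.4, 0.7, -0.3]
width: 0.024
```

>>> play_rows([
  [-0.2,1.3,0.1,0,0,-10.5,0.1],
  [-0.4,1.2,0.1,0,0,-10.6,0.1],
  [-0.6,1.1,0.1,0,0,-10.5,0.1],
  [-0.8,1,0.1,0,0,-10.6,0.1],
  [-1,0.8,0.1,0,0,-10.6,0.1],
  [-1.1,0.6,0.1,0,0,-10.5,0.1],
  [-1.2,0.4,0.1,0,0,-10.6,0.1],
  [-1.3,0.2,0.1,0,0,-10.5,0.1],
])

```text
time: 19.23
tcp_pos: [0.3487, -0.2674, 0.1154]
orientation: [3.141, 0.003, 1.563]
force: [-0.4, 0.7, -1.6]
width: 0.024
```

>>> play_rows([
  [-1.3,0,0.1,0,0,-10.6,0.1],
  [0,0,5,0,0,0,0.1],
  [0,0,3.5,0,0,0,0.1],
  [0,0,0,0,0,0,0.1],
])

```text
time: 19.73
tcp_pos: [0.3469, -0.2785, 0.0273]
orientation: [-3.138, -0.002, 1.741]
force: [-0.3, 0.6, -1.1]
width: 0.024
```

Run:
```python
from h import *
snap('wrist','w18')
```

```text
19.725 [ 0.3469 -0.2785  0.0273] [-179.8166   -0.1043   99.7646] F [-0.3292  0.644  -1.1336] w 0.023951122440233622 q [-0.8414  0.404  -0.7102  0.4599 -0.0017 -1.0119]
```

View pics/w18.png

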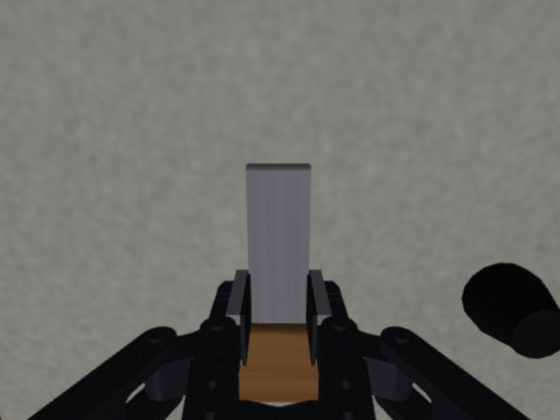

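>>> play_rows([
  [0,0,1.2,0,0,0,0.1],
  [0,0,0.7,0,0,0,0.1],
  [0,0,0,0,0,0,0.75],
  [0,0,0,0,0,0,0.75],
  [0,0,-4,0,0,0,0.75],
  [0,3.6,0,0,0,0,0.75],
  [0,0,4,0,0,0,0.75],
  [0,0,0.3,0,0,0,0.75],
])

```text
time: 20.78
tcp_pos: [0.3821, -0.272, 0.0041]
orientation: [-3.137, -0.003, 1.741]
force: [-0.0, -0.3, -0.9]
width: 0.064
```

Run:
```python
from h import *
snap('wrist','w19')
```

```text
20.775 [ 0.3821 -0.272   0.0041] [-179.7576   -0.1648   99.7789] F [-0.0423 -0.279  -0.8747] w 0.06403243632073341 q [-0.775   0.4786 -0.6646  0.4324 -0.0017 -0.9457]
```

View pics/w19.png

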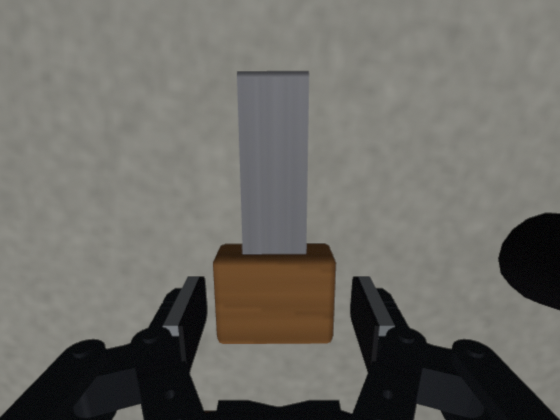

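>>> play_rows([
  [0,0,0,0,0,0,0.4],
  [0,0,0,0,0,0,0.4],
  [0,0,-5,0,0,0,0.4],
  [0,0,-5,0,0,0,0.4],
  [0,0,-5,0,0,0,0.4],
], grip_force=60)

```text
time: 21.45
tcp_pos: [0.3835, -0.2735, 0.1577]
orientation: [-3.14, 0.001, 1.741]
force: [1.4, -0.3, -1.4]
width: 0.0484
```

Run:
```python
from h import *
crop('w16',40,185,160,305,5,'w16h');crop('side0',290,115,335,165,12,'s0h');crop('scene0',205,165,255,215,12,'c0h')
```

```text
(no output)
```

View pics/w16h.png

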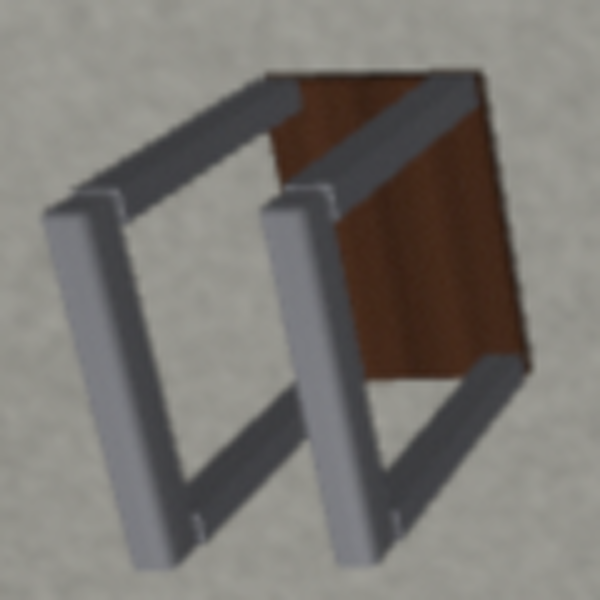

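View pics/s0h.png

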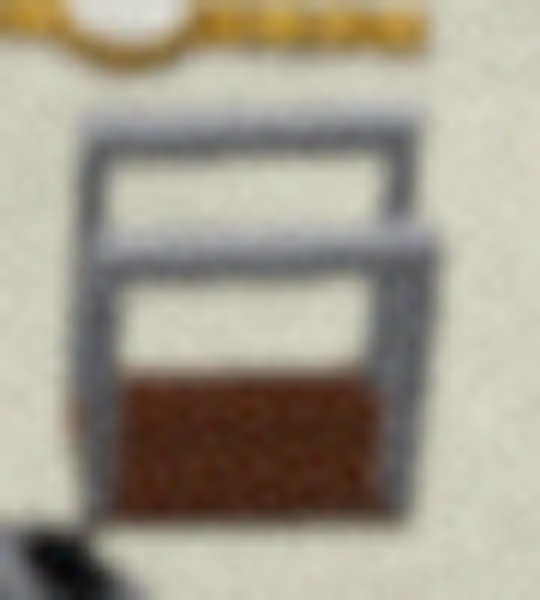

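View pics/c0h.png

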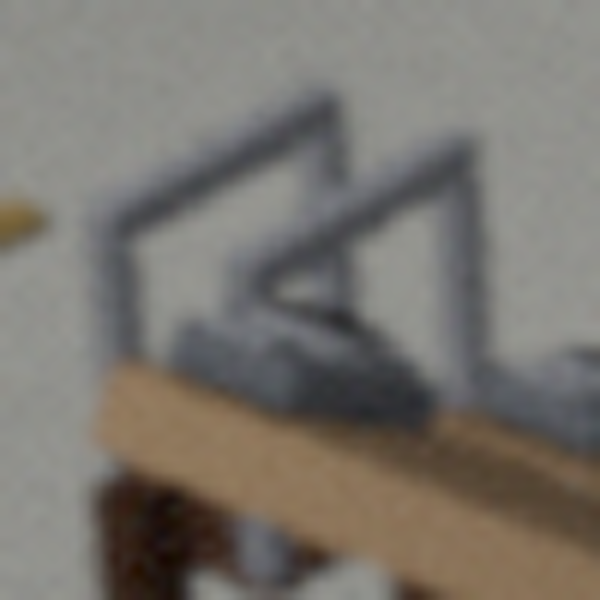

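```bash
cat >> h.py <<'E'
def projd(M,c,P,k):
    u=proj(M,c,P); f=210/np.tan(np.radians(c['fov_y'])/2); ctr=np.array([c['cx'],c['cy']]); d=(u-ctr)/f
    return ctr+f*d*(1+k*(d**2).sum(1,keepdims=True))
def undist(c,uv,k):
    f=210/np.tan(np.radians(c['fov_y'])/2); ctr=np.array([c['cx'],c['cy']]); d=(np.atleast_2d(uv)-ctr)/f; x=d.copy()
    for _ in range(20): x=d/(1+k*(x**2).sum(1,keepdims=True))
    return ctr+f*x
E
python3 - <<'E'
from h import *
hx=.0425
w16=WM('w16');w1=WM('w1');sd=W('side');sc=W('scene');w2=WM('w2')
o={}
o['w16']=(w16,np.array([[-hx,-.027],[-hx,-.017],[hx,-.027],[hx,-.017],[-hx,.017],[-hx,.027],[hx,.017],[hx,.027]]),np.array([[45,212],[92,207],[135,568],[178,565],[262,208],[308,207],[338,562],[382,560]])/5+[40,185])
o['w1']=(w1,np.array([[-hx,-.027],[hx,-.027],[-hx,-.017],[hx,-.017],[-hx,.017],[hx,.017],[-hx,.027],[hx,.027]]),np.array([[62,82],[150,590],[135,80],[203,580],[332,70],[398,578],[398,68],[455,572]])/6+[100,75])
o['sd']=(sd,np.array([[hx,-.022],[-hx,-.022],[hx,.022],[-hx,.022]]),np.array([[86,122],[417,115],[100,245],[437,230]])/12+[290,115])
o['sc']=(sc,np.array([[hx,-.022],[-hx,-.022],[hx,.022],[-hx,.022]]),np.array([[100,210],[332,98],[238,262],[470,142]])/12+[205,165])
def L3(a): return np.c_[a,np.full(len(a),.095)]
def f(p,keys,per=False):
    r=[]
    for k in keys:
        (M,c),L,uv=o[k]; kk=p[3] if k[0]=='w' else p[4] if k=='sd' else p[5]
        r.append((projd(M,c,pose2(p[:3],L3(L)),kk)-uv).ravel())
    return np.concatenate(r+[p[3:6]*np.array([1,1,1])*5])
for keys in (['w16','w1'],['w1'],['w16'],['sd'],['sc'],['sd','sc'],list(o)):
    s=least_squares(f,[.502,-.27,.17,0,0,0],args=(keys,)); print(keys,s.x,'rms',np.sqrt(np.mean(s.fun**2)))
E
```

```text
['w16', 'w1'] [ 0.5021 -0.2717  0.183  -0.0194  0.      0.    ] rms 0.8155335769782027
['w1'] [ 0.5013 -0.2725  0.1867 -0.0577  0.      0.    ] rms 0.5760366730839606
['w16'] [ 0.5024 -0.2727  0.1842 -0.0249  0.      0.    ] rms 0.5911791014861771
['sd'] [ 0.5006 -0.2685  0.2041  0.     -0.0761  0.    ] rms 0.3872617262981523
['sc'] [ 0.5065 -0.2631  0.1852  0.      0.     -0.0138] rms 0.4504180527044506
['sd', 'sc'] [ 0.5024 -0.2668  0.1924 -0.      0.0281 -0.0311] rms 0.6977085287634145
['w16', 'w1', 'sd', 'sc'] [ 0.502  -0.2715  0.1833 -0.0164 -0.1716 -0.2065] rms 0.8697929479850331
```

Run:
```python
from h import *
R=Rtool(100.5,75); off=np.array([0,-.022,-.0064])
H=np.array([.502,-.272,0])
p1=H+[0,0,.190]-R@off; p2=H+[0,0,.101]-R@off
print(p1,p2)
T=rows([(p1,R,8)],opening=.4)
rows([(p2,R,3)],T0=T,opening=.4)
```

```text
[ 0.5137 -0.2698  0.2096] [ 0.5137 -0.2698  0.1206]
[[-0.23, 1.61, -0.65, -9.4, 0.1, -0.1, 0.4], [-0.23, 1.7, -0.38, -9.4, 0.0, -0.1, 0.4], [-0.24, 1.73, -0.1, -9.3, 0.1, -0.0, 0.4], [-0.23, 1.73, 0.19, -9.4, 0.1, -0.1, 0.4], [-0.24, 1.67, 0.46, -9.4, 0.1, -0.1, 0.4], [-0.24, 1.58, 0.73, -9.4, 0.0, -0.1, 0.4], [-0.25, 1.43, 0.98, -9.4, 0.1, -0.0, 0.4], [-0.25, 1.26, 1.19, -9.4, 0.1, -0.1, 0.4]]
8 rows; need 7.08 end [ 0.5137 -0.2699  0.2096]
[[-0.0, -2.87, 0.77, 0.0, -0.0, -0.0, 0.4], [-0.0, -2.86, 0.76, 0.0, -0.0, -0.0, 0.4], [-0.0, -2.87, 0.77, 0.0, -0.0, -0.0, 0.4]]
3 rows; need 1.44 end [ 0.5137 -0.2698  0.1206]
```

>>> play_rows([
  [-0.2,1.6,-0.7,-9.4,0.1,-0.1,0.4],
  [-0.2,1.7,-0.4,-9.4,0,-0.1,0.4],
  [-0.2,1.7,-0.1,-9.4,0.1,0,0.4],
  [-0.2,1.7,0.2,-9.4,0.1,-0.1,0.4],
  [-0.2,1.7,0.5,-9.4,0.1,-0.1,0.4],
  [-0.2,1.6,0.7,-9.4,0,-0.1,0.4],
  [-0.3,1.4,1,-9.4,0.1,0,0.4],
  [-0.3,1.3,1.2,-9.4,0.1,-0.1,0.4],
])

```text
time: 22.45
tcp_pos: [0.5088, -0.2729, 0.2041]
orientation: [1.893, -0.0, 1.745]
force: [1.3, -1.7, -1.8]
width: 0.0482
```

>>> play_rows([
  [0,0,0,0,0,0,0.4],
])

```text
time: 22.58
tcp_pos: [0.5085, -0.2721, 0.202]
orientation: [1.897, -0.003, 1.746]
force: [-0.5, 0.2, -2.1]
width: 0.0488
```

Run:
```python
from h import *
snap('side','s20');snap('scene','c20');crop('s20',250,90,400,220,5,'s20c');crop('c20',190,120,340,250,5,'c20c')
R=Rtool(100.5,75); off=np.array([0,-.022,-.0064])
H=np.array([.502,-.272,0])
p1=H+[0,0,.190]-R@off; p2=H+[0,0,.101]-R@off
T,s=cur(); print(T[:3,:3]@off+T[:3,3], np.degrees(np.arccos(T[:3,:3][2,1])))
rows([(p1,R,1),(p2,R,3)],opening=.4)
```

```text
22.575 [ 0.5085 -0.2721  0.202 ] [108.6921  -0.1485 100.0185] F [-0.4908  0.1589 -2.1456] w 0.04875257038590838 q [-1.1489  0.3838 -1.0465 -0.4836  1.1648 -0.9032]
22.625 [ 0.5085 -0.2716  0.2024] [108.7392  -0.2704 100.0486] F [-0.1971 -0.0627 -1.9935] w 0.04875527480252627 q [-1.1485  0.3816 -1.0453 -0.4775  1.1646 -0.9038]
[ 0.4958 -0.2739  0.1844] 18.719160889553777
[[0.1, 0.78, 0.28, -3.7, 0.3, -0.4, 0.4], [0.0, -2.87, 0.77, -0.0, 0.0, 0.0, 0.4], [0.01, -2.86, 0.77, -0.0, 0.0, 0.0, 0.4], [0.0, -2.87, 0.77, -0.0, 0.0, 0.0, 0.4]]
4 rows; need 1.44 end [ 0.5137 -0.2698  0.1206]
```

View pics/s20c.png

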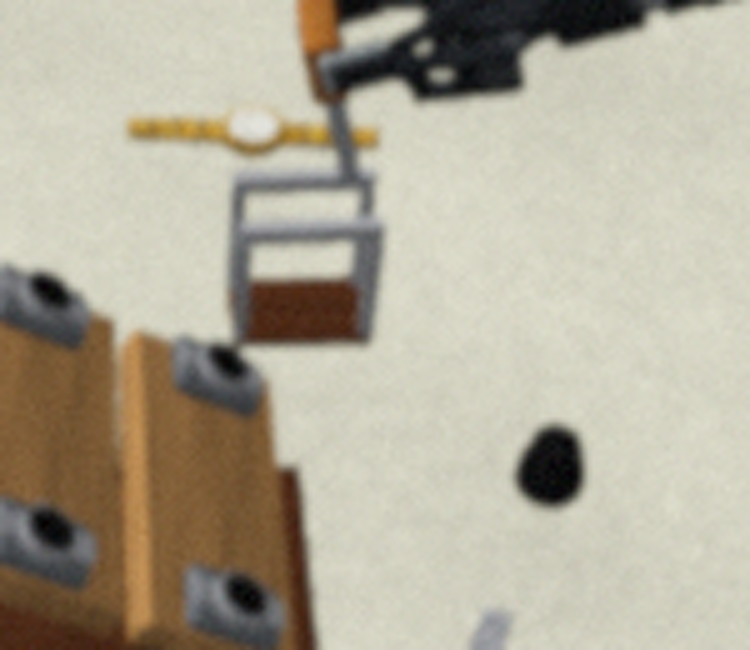

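View pics/c20c.png

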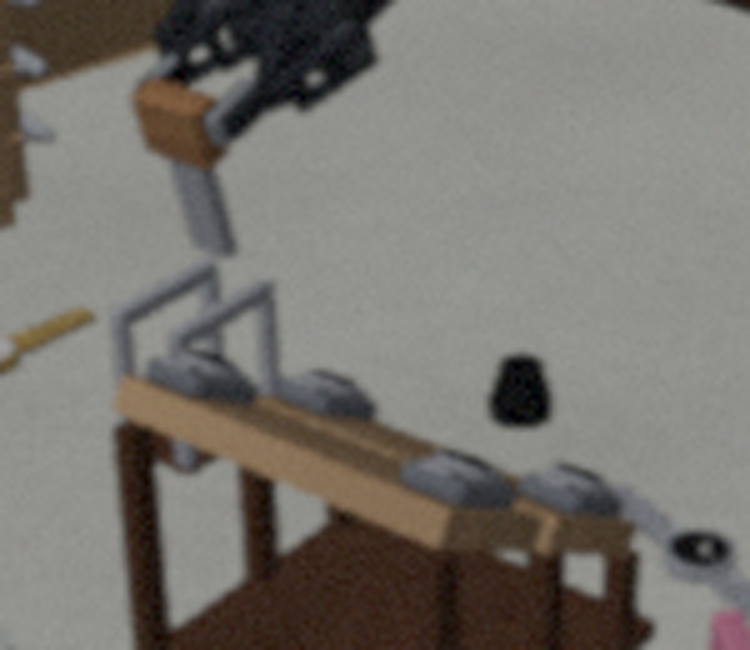

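Run:
```python
from h import *
T,s=cur(); tip=T[:3,:3]@np.array([0,-.092,-.0064])+T[:3,3]; print('tip',tip)
for n,uv in (('side',[346/5+250,180/5+90]),('scene',[212/5+190,250/5+120])):
    M,c=W(n); print(n,onplane(M,c,[uv],tip[2]),proj(M,c,[tip]),uv)
R=Rtool(100.5,75); off=np.array([0,-.022,-.0064])
H=np.array([.51,-.2705,0])
rows([(H+[0,0,.185]-R@off,R,2),(H+[0,0,.135]-R@off,R,2)],opening=.4)
```

```text
tip [ 0.4736 -0.2776  0.1181]
side [[ 0.4802 -0.2605  0.1181]] [[321.9627 122.3053]] [319.2, 126.0]
scene [[ 0.4882 -0.2681  0.1181]] [[234.3482 167.4086]] [232.4, 170.0]
[[0.05, 0.28, 0.61, -1.9, 0.2, -0.2, 0.4], [0.05, 0.27, 0.61, -1.8, 0.1, -0.2, 0.4], [0.0, -2.42, 0.65, -0.0, 0.0, 0.0, 0.4], [0.01, -2.41, 0.65, -0.0, 0.0, 0.0, 0.4]]
4 rows; need 0.81 end [ 0.5217 -0.2683  0.1546]
```

>>> play_rows([
  [0,0.3,0.6,-1.9,0.2,-0.2,0.4],
  [0,0.3,0.6,-1.9,0.1,-0.2,0.4],
  [0,-2.4,0.6,0,0,0,0.4],
  [0,0,0,0,0,0,0.4],
])

```text
time: 23.18
tcp_pos: [0.5219, -0.2697, 0.1804]
orientation: [1.83, 0.001, 1.754]
force: [0.2, 0.9, -1.2]
width: 0.0483
```

Run:
```python
from h import *
snap('scene','c21');snap('side','s21');crop('s21',270,90,370,190,6,'s21c');crop('c21',190,120,290,220,6,'c21c')
R=Rtool(100.5,75); off=np.array([0,-.022,-.0064])
T,s=cur(); print(T[:3,:3]@off+T[:3,3], np.degrees(np.arccos(T[:3,:3][2,1])))
H=np.array([.51,-.2705,0])
rows([(H+[0,0,.135]-R@off,R,1),(H+[0,0,.102]-R@off,R,2)],opening=.4)
```

```text
23.175 [ 0.5219 -0.2697  0.1804] [104.8622   0.0742 100.5019] F [ 0.1508  0.9389 -1.1514] w 0.04832002336119414 q [-1.131   0.5356 -1.0907 -0.8189  1.2078 -0.775 ]
23.225 [ 0.522  -0.2699  0.1813] [104.8161   0.1578 100.516 ] F [ 0.65   -0.0094 -1.7   ] w 0.04885752536637257 q [-1.1311  0.5341 -1.0904 -0.8191  1.2083 -0.7747]
[ 0.5105 -0.2723  0.1622] 14.786191472279176
[[0.19, -2.64, 0.69, 0.2, 0.0, 0.2, 0.4], [-0.0, -1.59, 0.42, 0.0, 0.0, 0.0, 0.4], [-0.0, -1.59, 0.43, 0.0, 0.0, 0.0, 0.4]]
3 rows; need 0.53 end [ 0.5217 -0.2683  0.1216]
```

View pics/c21c.png

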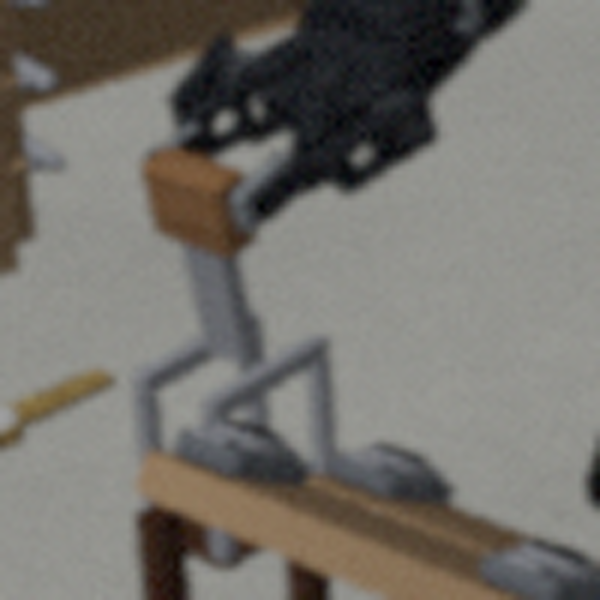

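View pics/s21c.png

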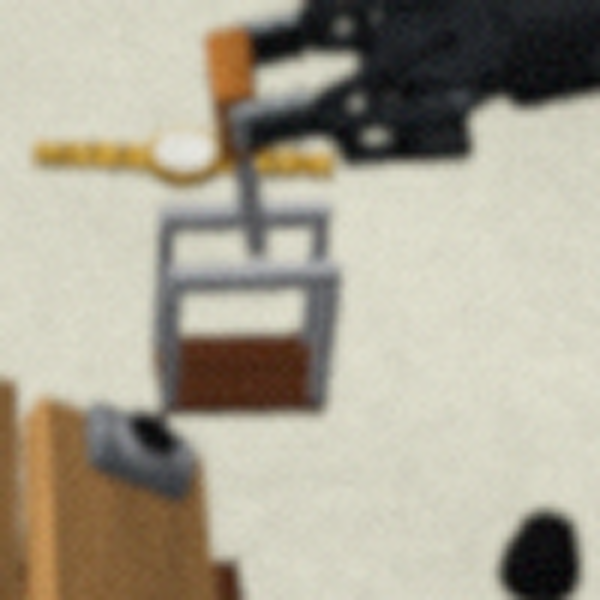

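Run:
```python
from h import *
a=json.load(open('pics/s21.json')); T=np.eye(4);T[:3,:3]=Rot.from_euler('xyz',a[1]).as_matrix();T[:3,3]=a[0]
M,c=W('side');M2,c2=W('scene')
for yy in(-.013,.013):
  for zz in (-.0119,-.0009):
    P=T[:3,:3]@np.array([yy,-.092,zz])+T[:3,3]; print(yy,zz,P,(proj(M,c,[P])-[270,90])*6,(proj(M2,c2,[P])-[190,120])*6)
R=pose2([.502,-.272,.183],np.array([[x,y,.095] for y in(-.017,.017) for x in (-.0425,.0425)]))
print((proj(M,c,R)-[270,90])*6);print((proj(M2,c2,R)-[190,120])*6)
```

```text
-0.013 -0.0119 [ 0.49   -0.2893  0.0954] [[276.1911 210.6325]] [[227.7957 328.202 ]]
-0.013 -0.0009 [ 0.5004 -0.2873  0.0926] [[254.1207 215.4533]] [[213.5112 341.3174]]
0.013 -0.0119 [ 0.4852 -0.2637  0.0954] [[281.3739 246.5783]] [[267.4787 342.8033]]
0.013 -0.0009 [ 0.4957 -0.2618  0.0926] [[259.0042 251.4112]] [[253.2284 356.1154]]
[[331.6566 207.2849]
 [158.6429 210.5159]
 [339.3894 254.1685]
 [163.3766 257.592 ]]
[[261.7915 307.4648]
 [143.2862 372.0811]
 [313.4522 325.9012]
 [195.7288 392.2442]]
```

>>> play_rows([
  [0.5,0,0,0.2,0,0.2,0.4],
  [0,-1.3,0.3,0,0,0,0.4],
  [0,0,0,0,0,0,0.4],
])

```text
time: 23.65
tcp_pos: [0.5205, -0.2647, 0.1679]
orientation: [1.832, 0.0, 1.753]
force: [0.7, 0.1, -1.7]
width: 0.0487
```

Run:
```python
from h import *
snap('side','s22');snap('scene','c22');crop('s22',270,90,370,190,6,'s22c');crop('c22',190,120,290,220,6,'c22c')
R=Rtool(100.5,75); off=np.array([0,-.022,-.0064])
T,s=cur(); print(T[:3,:3]@off+T[:3,3], np.degrees(np.arccos(T[:3,:3][2,1])))
```

```text
23.65 [ 0.5205 -0.2647  0.1679] [104.9793   0.0158 100.4546] F [ 0.6807  0.1103 -1.6709] w 0.04874118546064094 q [-1.1284  0.573  -1.1067 -0.8743  1.2042 -0.7713]
23.7 [ 0.5205 -0.2648  0.1681] [104.9666   0.0346 100.4567] F [-1.054   0.6819 -1.602 ] w 0.04858285319592773 q [-1.1285  0.5726 -1.1065 -0.8741  1.2044 -0.7713]
[ 0.5089 -0.2671  0.1487] 14.957787275939284
```

View pics/c22c.png

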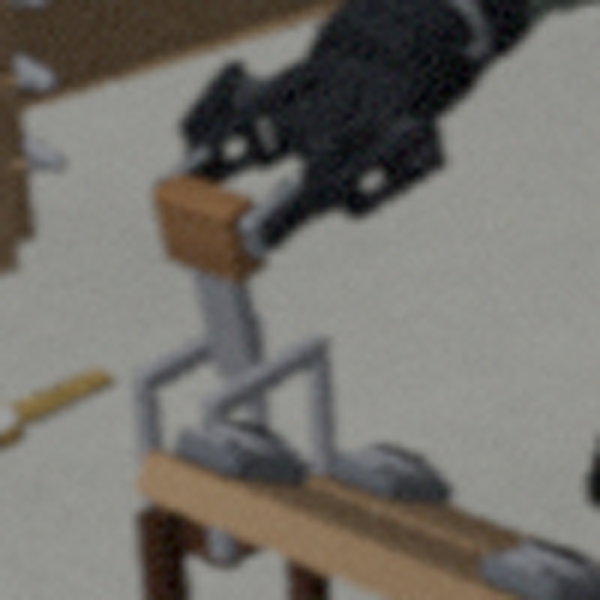

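View pics/s22c.png

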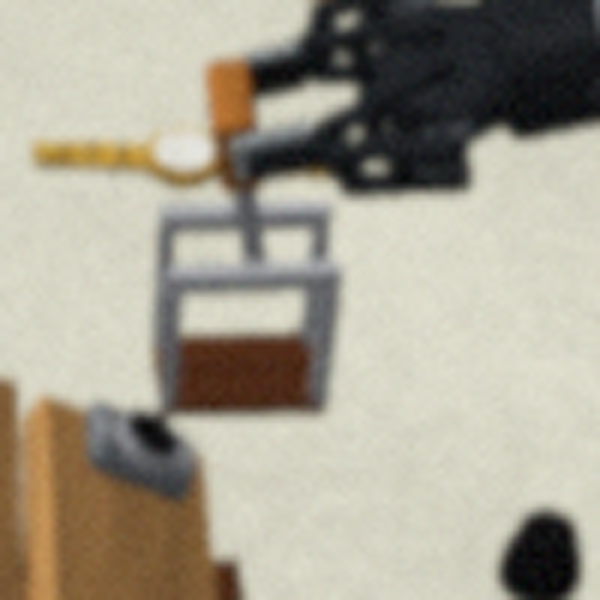

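>>> play_rows([
  [0,-1.9,0.5,0,0,0,0.4],
  [0,-1.5,0.4,0,0,0,0.4],
  [0,-0.8,0.2,0,0,0,0.4],
  [0,0,0,0,0,0,0.4],
])

```text
time: 24.25
tcp_pos: [0.5203, -0.265, 0.1241]
orientation: [1.832, 0.0, 1.753]
force: [0.4, 0.3, -1.6]
width: 0.0488
```

Run:
```python
from h import *
snap('side','s23');snap('scene','c23');crop('s23',270,90,370,190,6,'s23c');crop('c23',190,120,290,220,6,'c23c')
off=np.array([0,-.022,-.0064])
T,s=cur(); print(T[:3,:3]@off+T[:3,3], np.degrees(np.arccos(T[:3,:3][2,1])))
```

```text
24.25 [ 0.5203 -0.265   0.1241] [104.9697   0.0048 100.454 ] F [ 0.3532  0.2573 -1.642 ] w 0.04878905170611877 q [-1.1292  0.7162 -1.1084 -1.018   1.2049 -0.7724]
24.3 [ 0.5203 -0.2651  0.1245] [104.9587   0.0338 100.4571] F [-0.4887  0.9947 -1.3409] w 0.04827757183590364 q [-1.1292  0.7154 -1.1084 -1.0178  1.2049 -0.7724]
[ 0.5087 -0.2673  0.1051] 14.952456590382234
```

View pics/c23c.png

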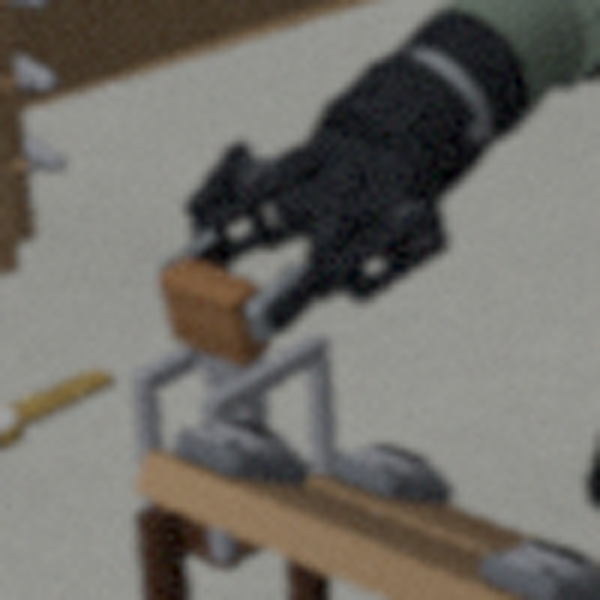

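View pics/s23c.png

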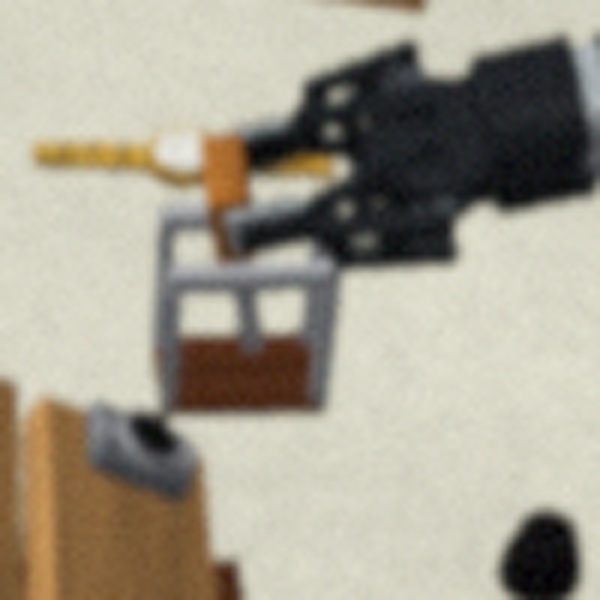

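>>> play_rows([
  [0,-0.4,0.1,0,0,0,0.4],
  [0,-0.2,0.05,0,0,0,0.4],
  [0,0,0,0,0,0,0.4],
])

```text
time: 24.72
tcp_pos: [0.5202, -0.2651, 0.118]
orientation: [1.832, 0.001, 1.753]
force: [-0.5, -0.2, -1.5]
width: 0.0487
```

>>> play_rows([
  [0,-0.3,0.1,0,0,0,0.4],
  [0,-0.2,0.05,0,0,0,0.4],
  [0,0,0,0,0,0,0.4],
])

```text
time: 25.1
tcp_pos: [0.5209, -0.2649, 0.1172]
orientation: [1.823, 0.006, 1.759]
force: [-5.6, -1.3, 20.4]
width: 0.0488
```

>>> play_rows([
  [0,0,0,0,0,0,0.6],
  [0,0,0,0,0,0,0.75],
  [0,0.2,-5,0,0,0,0.75],
  [0,0.2,-5,0,0,0,0.75],
  [0,0,0,0,0,0,0.75],
])

```text
time: 25.72
tcp_pos: [0.4664, -0.2788, 0.1218]
orientation: [1.845, -0.001, 1.755]
force: [-0.4, -1.3, 0.9]
width: 0.0643
```

Run:
```python
from h import *
snap('side','s24');snap('scene','c24');crop('s24',270,90,370,190,6,'s24c');crop('c24',190,120,290,220,6,'c24c')
```

```text
25.725 [ 0.4664 -0.2788  0.1218] [105.7313  -0.0391 100.5513] F [-0.3748 -1.2541  0.932 ] w 0.06433944875945773 q [-1.2727  0.6333 -1.0565 -0.5021  1.2742 -1.1713]
25.775 [ 0.467  -0.2791  0.1219] [105.7021   0.2202 100.6071] F [ 0.0257 -0.0223  0.4831] w 0.06419195639139706 q [-1.2713  0.6343 -1.0569 -0.5091  1.274  -1.1701]
```

View pics/c24c.png

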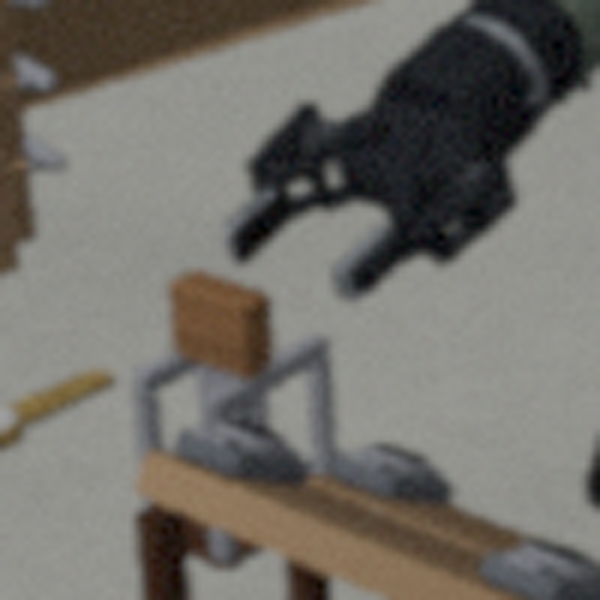

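View pics/s24c.png

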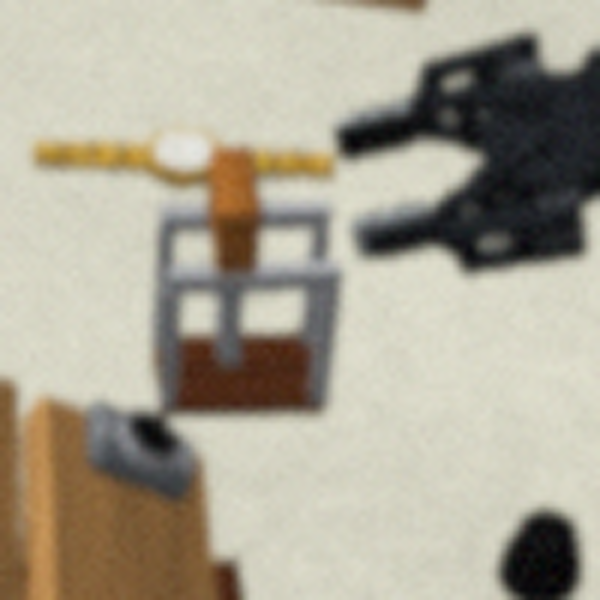

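Run:
```python
from h import *
rows([([.455,-.275,.20],Rtool(100.5,50),3),([.505,-.268,.22],Rtool(100.5,0),5)],opening=.75)
```

```text
[[0.18, 2.41, -1.07, 8.1, -0.0, 0.1, 0.75], [0.19, 2.23, -1.41, 8.1, -0.0, 0.1, 0.75], [0.19, 2.02, -1.7, 8.1, -0.0, 0.1, 0.75], [-0.04, 0.95, 0.52, 10.0, 0.0, 0.0, 0.75], [-0.05, 1.03, 0.34, 10.0, 0.0, 0.0, 0.75], [-0.04, 1.08, 0.16, 10.0, 0.0, 0.0, 0.75], [-0.05, 1.08, -0.03, 10.0, 0.0, 0.0, 0.75], [-0.04, 1.06, -0.22, 10.0, 0.0, 0.0, 0.75]]
8 rows; need 4.72 end [ 0.505 -0.268  0.22 ]
```

>>> play_rows([
  [0.2,2.4,-1.1,8.1,0,0.1,0.75],
  [0.2,2.2,-1.4,8.1,0,0.1,0.75],
  [0.2,2,-1.7,8.1,0,0.1,0.75],
  [0,1,0.5,10,0,0,0.75],
  [0,1,0.3,10,0,0,0.75],
  [0,1.1,0.2,10,0,0,0.75],
  [-0.1,1.1,0,10,0,0,0.75],
  [-0.1,1.1,-0.2,10,0,0,0.75],
])

```text
time: 26.82
tcp_pos: [0.5078, -0.2684, 0.2162]
orientation: [3.124, 0.002, 1.755]
force: [0.9, -0.2, -0.1]
width: 0.064
```

>>> play_rows([
  [0,0,0,0,0,0,0.75],
  [0,0,0,0,0,0,0.75],
])

```text
time: 27.08
tcp_pos: [0.5053, -0.2675, 0.2142]
orientation: [3.122, -0.004, 1.755]
force: [-0.6, 0.2, -0.6]
width: 0.0645
```

Run:
```python
from h import *
snap('wrist','w25')
```

```text
27.075 [ 0.5053 -0.2675  0.2142] [178.8575  -0.2013 100.5487] F [-0.6353  0.1724 -0.6299] w 0.06453117813296594 q [-0.625   0.368  -0.1766  1.0149  0.0169 -0.809 ]
```

View pics/w25.png

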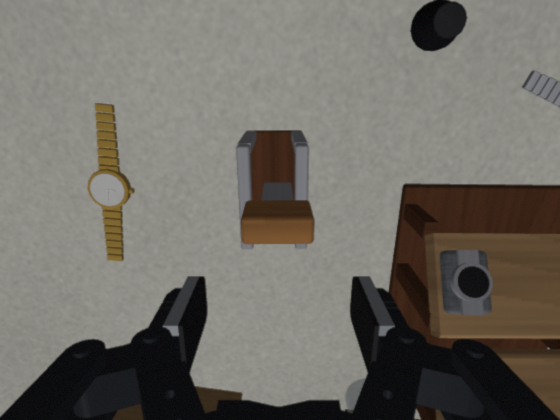

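Run:
```python
from h import *
crop('w25',220,120,340,260,5,'w25c')
M,c=WM('w25')
P=onplane(M,c,[[278,229]],.135)[0]; print(P)
Hh=onplane(M,c,[[238,140],[308,140],[241,247],[308,246]],.095); print(Hh,Hh.mean(0))
T,s=cur(); print(T[:3,:3].T@(P-T[:3,3]))
R=Rtool(100.5)
rows([([P[0]+.002,P[1],.15],R,1),([P[0]+.002,P[1],.104],R,1)],opening=.75)
```

```text
[ 0.5092 -0.2672  0.135 ]
[[ 0.4617 -0.3055  0.095 ]
 [ 0.4524 -0.2553  0.095 ]
 [ 0.5465 -0.2908  0.095 ]
 [ 0.5358 -0.2373  0.095 ]] [ 0.4991 -0.2722  0.095 ]
[-0.0006  0.0032  0.0798]
[[-0.09, 0.54, 6.48, 1.1, -0.2, -0.0, 0.75], [0.0, 0.0, 4.6, 0.0, -0.0, -0.0, 0.75]]
2 rows; need 0.74 end [ 0.5112 -0.2672  0.104 ]
```

View pics/w25c.png

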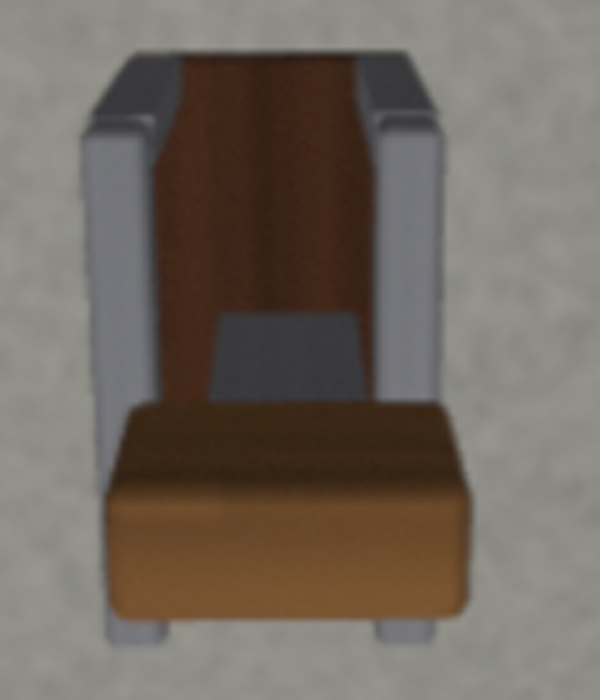

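>>> play_rows([
  [-0.1,0.5,6,1.1,-0.2,0,0.75],
  [0,0,3,0,0,0,0.75],
  [0,0,2,0,0,0,0.75],
  [0,0,0,0,0,0,0.4],
  [0,0,0,0,0,0,0.4],
], grip_force=60)

```text
time: 27.75
tcp_pos: [0.5107, -0.2685, 0.1072]
orientation: [3.14, 0.001, 1.753]
force: [-0.4, 0.2, -0.6]
width: 0.0492
```

Run:
```python
from h import *
snap('wrist','w26')
S=Stand(.5646); T,s=cur();q=T[:3,3]
p1,R=S.tool([.0055,0,.145],[0,.003,.006]);p2,R=S.tool([.0055,0,.09],[0,.003,.006]); print(p1,p2)
T2=rows([(q+[0,0,.15],T[:3,:3],3),(p1,R,5)],opening=.4)
rows([(p2,R,2)],T0=T2,opening=.4)
```

```text
27.75 [ 0.5107 -0.2685  0.1072] [179.9329   0.058  100.4247] F [-0.3648  0.1518 -0.5545] w 0.0491982840895075 q [-0.612   0.483  -0.2936  0.7927  0.0001 -0.7939]
[ 0.4923 -0.0373  0.257 ] [ 0.5194 -0.0326  0.2094]
[[-0.01, 0.01, -5.0, -0.0, -0.0, -0.0, 0.4], [-0.01, 0.01, -5.0, -0.0, -0.0, -0.0, 0.4], [-0.0, 0.0, -5.0, -0.0, -0.0, -0.0, 0.4], [4.62, 0.47, 0.0, -6.0, -0.0, 0.1, 0.4], [4.61, 0.46, 0.05, -6.0, -0.0, 0.2, 0.4], [4.62, 0.43, 0.1, -5.9, -0.0, 0.1, 0.4], [4.62, 0.42, 0.14, -6.0, -0.1, 0.1, 0.4], [4.62, 0.39, 0.18, -6.0, 0.0, 0.2, 0.4]]
8 rows; need 3.74 end [ 0.4924 -0.0373  0.257 ]
[[0.0, -0.0, 2.75, -0.0, 0.0, -0.0, 0.4], [0.01, -0.0, 2.75, -0.0, 0.0, -0.0, 0.4]]
2 rows; need 0.89 end [ 0.5195 -0.0326  0.2094]
```

View pics/w26.png

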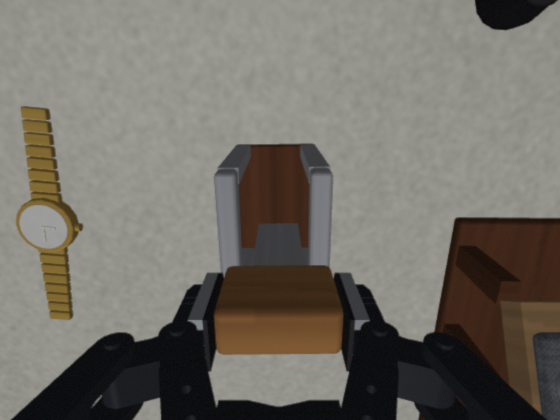

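>>> play_rows([
  [0,0,-5,0,0,0,0.4],
  [0,0,-5,0,0,0,0.4],
  [0,0,-5,0,0,0,0.4],
  [4.6,0.5,0,-6,0,0.1,0.4],
  [4.6,0.5,0,-6,0,0.2,0.4],
  [4.6,0.4,0.1,-6,0,0.1,0.4],
  [4.6,0.4,0.1,-6,0,0.1,0.4],
  [4.6,0.4,0.2,-6,0,0.2,0.4],
])

```text
time: 28.8
tcp_pos: [0.4923, -0.0365, 0.2584]
orientation: [2.612, -0.002, 1.742]
force: [0.4, -0.0, -1.3]
width: 0.0492
```

>>> play_rows([
  [0,0,2.7,0,0,0,0.4],
  [0,0,2.8,0,0,0,0.4],
  [0,0,0,0,0,0,0.4],
])

```text
time: 29.18
tcp_pos: [0.5187, -0.0321, 0.2085]
orientation: [2.62, -0.004, 1.743]
force: [-0.2, 0.1, -0.9]
width: 0.0491
```

Run:
```python
from h import *
snap('wrist','w27');crop('w27',180,180,380,290,4,'w27c')
S=Stand(.5646); T,s=cur();print(S.loc(T[:3,3]),(S.R.T@T[:3,:3]))
```

```text
29.175 [ 0.5187 -0.0321  0.2085] [150.095   -0.2219  99.8724] F [-0.2311  0.1265 -0.8793] w 0.04912774878163648 q [-0.3563 -0.0217 -0.8286  0.3045  0.2572 -0.4671]
[0.0021 0.0003 0.0962] [[ 0.0009  1.     -0.0008]
 [ 1.     -0.0009  0.0035]
 [ 0.0035 -0.0008 -1.    ]]
```

View pics/w27c.png

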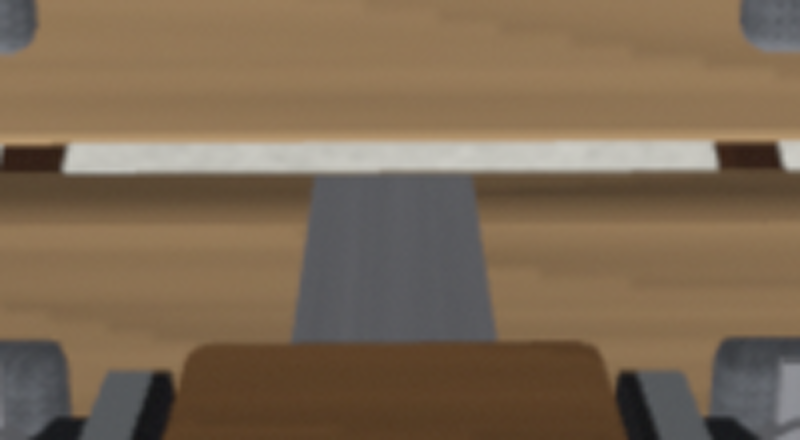

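>>> play_rows([
  [0,0,0.6,0,0,0,0.4],
  [0,0,0.6,0,0,0,0.4],
  [0,0,0,0,0,0,0.4],
], grip_force=50)

```text
time: 29.6
tcp_pos: [0.5253, -0.0317, 0.1986]
orientation: [2.618, -0.003, 1.742]
force: [-0.1, -0.1, -1.3]
width: 0.0489
```

Run:
```python
from h import *
snap('wrist','w28');crop('w28',230,195,330,285,7,'w28c')
S=Stand(.5646); T,s=cur();print(S.loc(T[:3,3]),(S.R.T@T[:3,:3])[:,2])
snap('side','s28');crop('s28',260,140,340,220,8,'s28c')
```

```text
29.6 [ 0.5253 -0.0317  0.1986] [150.0262  -0.1918  99.8283] F [-0.0893 -0.0641 -1.2559] w 0.04887950018566058 q [-0.3488  0.0051 -0.8339  0.2691  0.2536 -0.4594]
[ 0.0024 -0.0001  0.0838] [-0.0004  0.0032 -1.    ]
29.65 [ 0.5253 -0.0317  0.1988] [150.0213  -0.1921  99.8313] F [ 0.2485 -0.8314 -0.6421] w 0.04888772472528609 q [-0.3488  0.0049 -0.8338  0.2694  0.2537 -0.4594]
```

View pics/w28c.png

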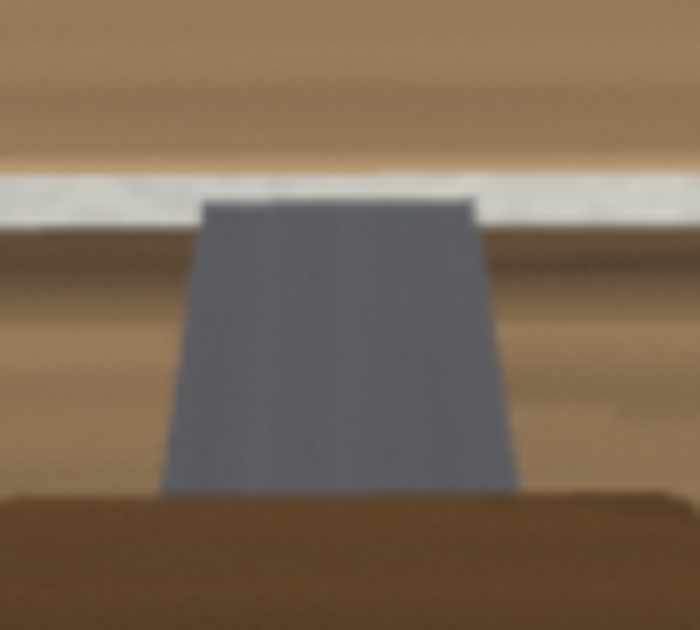

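View pics/s28c.png

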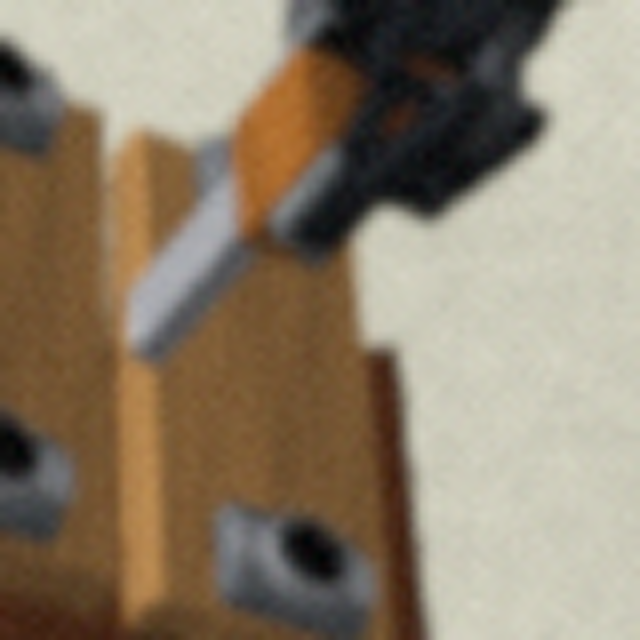

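>>> play_rows([
  [0,0,0.4,0,0,0,0.4],
  [0,0,0.2,0,0,0,0.4],
  [0,0,0,0,0,0,0.4],
])

```text
time: 30.08
tcp_pos: [0.5283, -0.031, 0.1934]
orientation: [2.618, -0.003, 1.743]
force: [-0.5, 0.2, -1.6]
width: 0.049
```

Run:
```python
from h import *
snap('wrist','w29');crop('w29',230,195,330,285,7,'w29c')
S=Stand(.5646); T,s=cur();print(S.loc(T[:3,3]),(S.R.T@T[:3,:3])[:,2])
```

```text
30.075 [ 0.5283 -0.031   0.1934] [150.0268  -0.1961  99.8466] F [-0.4721  0.2487 -1.5792] w 0.04900426316001212 q [-0.3445  0.0186 -0.8369  0.2518  0.2519 -0.4557]
[0.0023 0.0001 0.0777] [-0.0004  0.0033 -1.    ]
```

View pics/w29c.png

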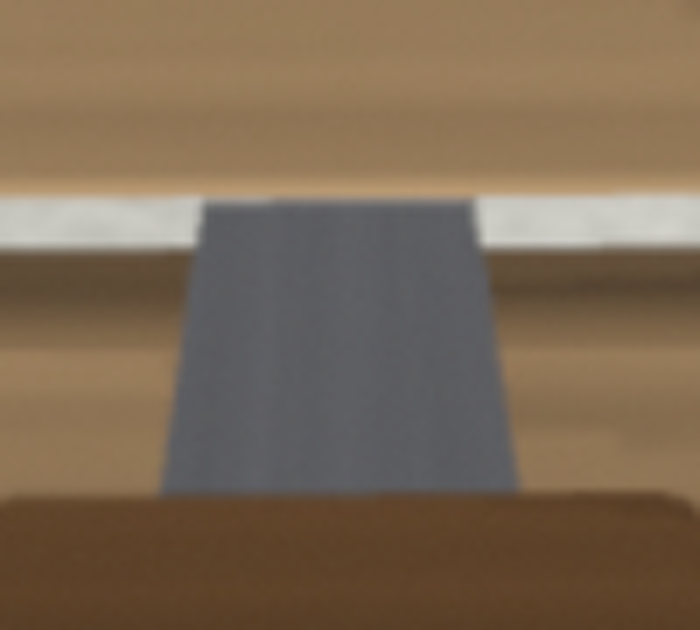

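>>> play_rows([
  [0,0.05,0.2,0,0,0,0.4],
  [0,0,0.2,0,0,0,0.4],
  [0,0,0,0,0,0,0.4],
])

```text
time: 30.5
tcp_pos: [0.531, -0.0306, 0.1905]
orientation: [2.618, -0.003, 1.743]
force: [0.6, 0.1, -1.0]
width: 0.049
```

Run:
```python
from h import *
snap('wrist','w30');crop('w30',230,195,330,285,7,'w30c')
S=Stand(.5646); T,s=cur();print(S.loc(T[:3,3]),(S.R.T@T[:3,:3])[:,2], S.R.T@s['force'])
```

```text
30.5 [ 0.531  -0.0306  0.1905] [149.979   -0.1823  99.8481] F [ 0.5732  0.054  -0.9897] w 0.04895277182142764 q [-0.3414  0.0279 -0.8372  0.2406  0.2507 -0.4527]
[ 0.0032 -0.      0.0738] [ 0.0002  0.0032 -1.    ] [ 0.2131 -0.2592 -1.459 ]
```

View pics/w30c.png

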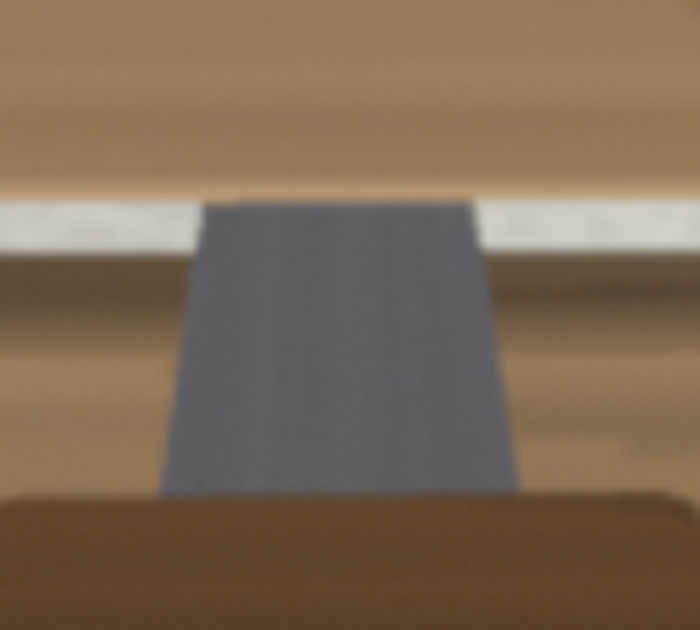

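>>> play_rows([
  [0,0,0.2,0,0,0,0.4],
  [0,0,0.1,0,0,0,0.4],
  [0,0,0,0,0,0,0.4],
])

```text
time: 30.92
tcp_pos: [0.5325, -0.0305, 0.1882]
orientation: [2.617, -0.003, 1.742]
force: [-2.2, 0.4, 3.8]
width: 0.0489
```

Run:
```python
from h import *
snap('wrist','w31');crop('w31',230,195,330,285,7,'w31c')
S=Stand(.5646); T,s=cur();print(S.loc(T[:3,3]),(S.R.T@T[:3,:3])[:,2], S.R.T@s['force'])
```

```text
30.925 [ 0.5325 -0.0305  0.1882] [149.9646  -0.1642  99.8294] F [-2.1908  0.4431  3.8157] w 0.048905712122904114 q [-0.3396  0.034  -0.8384  0.2324  0.2496 -0.4508]
[ 0.0034 -0.0001  0.0711] [ 0.0006  0.0027 -1.    ] [-0.2839  0.4072  5.53  ]
```

View pics/w31c.png

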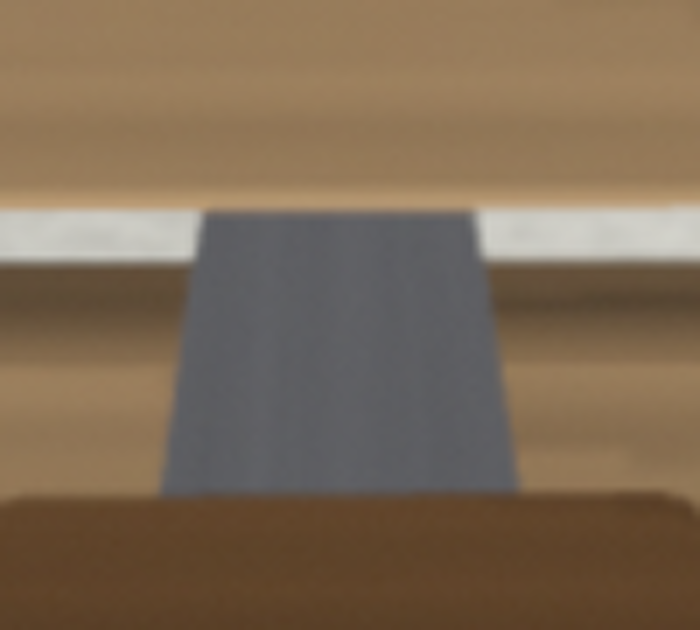

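>>> play_rows([
  [0,0,0.1,0,0,0,0.4],
  [0,0,0,0,0,0,0.4],
])

```text
time: 31.22
tcp_pos: [0.5329, -0.0305, 0.1874]
orientation: [2.617, -0.003, 1.742]
force: [-4.1, -1.8, 6.3]
width: 0.0491
```

```bash
cat > st.py <<'E'
from h import *
S=Stand(.5646); T,s=cur();print(s['time'],S.loc(T[:3,3]),(S.R.T@T[:3,:3])[:,2], 'F',S.R.T@s['force']-[.2,-.2,-1.4],'tq',S.R.T@s['ft_torque'])
E
python3 st.py
```

```text
31.225 [ 0.0034 -0.0002  0.0702] [ 0.0006  0.0026 -1.    ] F [-0.808  -0.8403  9.03  ] tq [ 0.0769  0.5349 -0.1084]
```

>>> play_rows([
  [0,-0.1,0,0,0,0,0.4],
  [0,0,0,0,0,0,0.4],
])

```text
time: 31.48
tcp_pos: [0.5327, -0.0305, 0.1873]
orientation: [2.616, -0.003, 1.743]
force: [-0.7, -0.9, 5.9]
width: 0.0488
```

```bash
python3 st.py
```

```text
31.475 [ 0.003  -0.0002  0.0702] [ 0.0019  0.0028 -1.    ] F [ 2.0339 -0.5688  6.9579] tq [ 0.0885  0.0837 -0.1092]
```

>>> play_rows([
  [0,0.2,0,0,0,0,0.4],
  [0,0,0,0,0,0,0.4],
])

```text
time: 31.72
tcp_pos: [0.5332, -0.0304, 0.1875]
orientation: [2.619, -0.003, 1.742]
force: [-5.7, -1.4, 8.0]
width: 0.0488
```

```bash
python3 st.py
```

```text
31.725 [ 0.0036 -0.0002  0.0701] [-0.0009  0.0024 -1.    ] F [-1.2746 -0.2255 11.2196] tq [-0.0276  0.8026 -0.0737]
```

>>> play_rows([
  [0,-0.1,0.1,0,0,0,0.4],
  [0,0,0.1,0,0,0,0.4],
  [0,0,0,0,0,0,0.4],
])

```text
time: 32.1
tcp_pos: [0.5339, -0.0304, 0.1859]
orientation: [2.617, -0.003, 1.742]
force: [-6.1, -0.2, 10.8]
width: 0.0494
```

```bash
python3 st.py
python3 - <<'E'
from h import *
snap('wrist','w32');crop('w32',230,195,330,285,7,'w32c')
snap('side','s32');crop('s32',260,140,340,220,8,'s32c')
E
```

```text
32.1 [ 0.0034 -0.0002  0.0684] [ 0.0007  0.0024 -1.    ] F [-0.0157  1.0607 13.7901] tq [ 0.1144  0.5639 -0.1119]
32.1 [ 0.5339 -0.0304  0.1859] [149.9619  -0.1477  99.815 ] F [-6.0939 -0.1791 10.8223] w 0.049365637389992306 q [-0.3377  0.0402 -0.8395  0.2245  0.2484 -0.449 ]
32.15 [ 0.5339 -0.0304  0.1859] [149.9625  -0.1518  99.8136] F [-6.8243 -0.9429  9.9178] w 0.04894863760779976 q [-0.3378  0.0402 -0.8395  0.2245  0.2485 -0.449 ]
```

View pics/w32c.png

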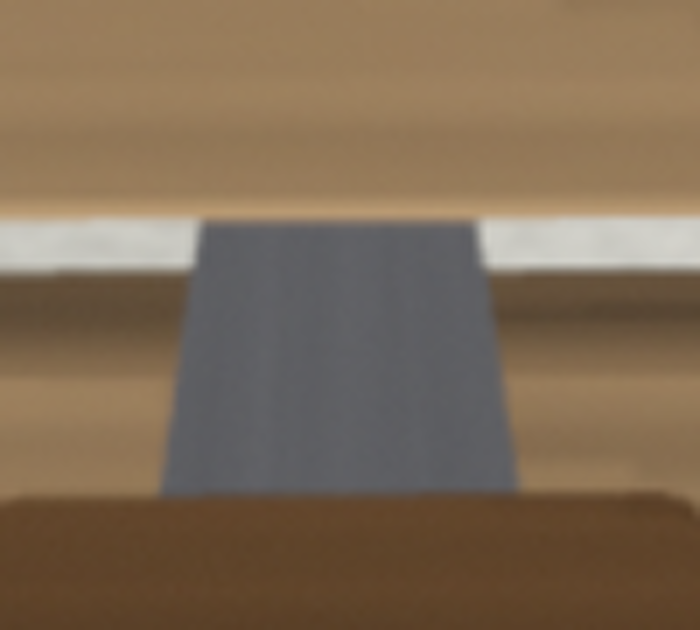

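View pics/s32c.png

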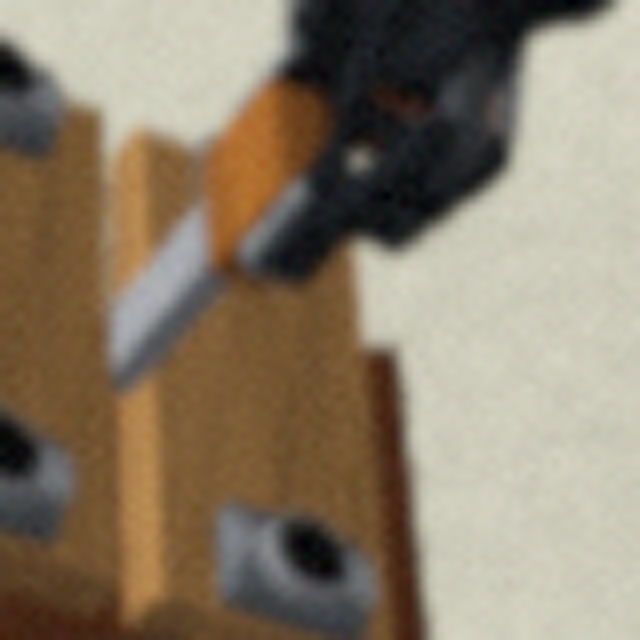

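>>> play_rows([
  [0,0,0.1,0,0,0,0.4],
  [0,0,0.1,0,0,0,0.4],
  [0,0,0,0,0,0,0.4],
])

```text
time: 32.58
tcp_pos: [0.5348, -0.0303, 0.1844]
orientation: [2.617, -0.002, 1.742]
force: [-8.6, -0.1, 13.4]
width: 0.049
```

```bash
python3 st.py
```

```text
32.575 [ 0.0035 -0.0003  0.0666] [ 0.0008  0.0021 -1.    ] F [-0.8391  1.5304 17.2785] tq [ 0.1076  0.7755 -0.1468]
```

Run:
```python
from h import *
import cv2
snap('wrist','w33');crop('w33',190,195,370,375,4,'w33c');crop('w29',190,195,370,375,4,'w29e')
a=cv2.imread('pics/w29e.png');b=cv2.imread('pics/w33c.png')
cv2.imwrite('pics/cmp.png',cv2.resize(np.hstack([a[:,:400],b[:,:400]]),None,fx=.8,fy=.8))
```

```text
32.575 [ 0.5348 -0.0303  0.1844] [149.9537  -0.1385  99.7999] F [-8.5952 -0.1345 13.4317] w 0.04896089505173094 q [-0.3366  0.0442 -0.8402  0.2193  0.2477 -0.4477]
```

View pics/cmp.png

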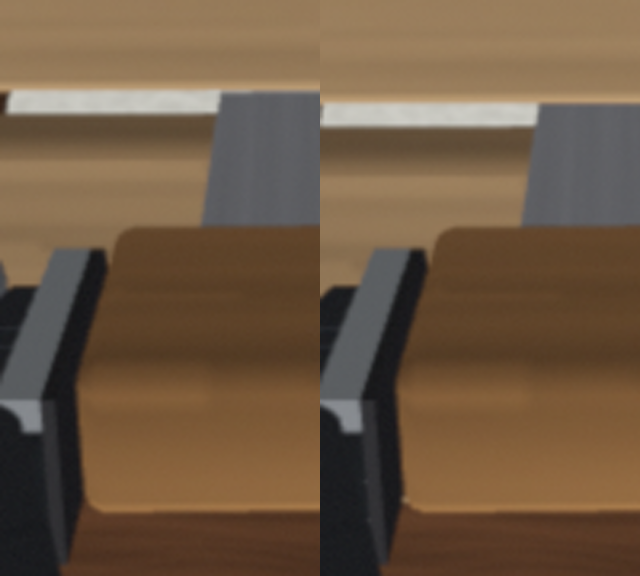

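>>> play_rows([
  [0,0.1,-0.2,1,0,0,0.4],
  [0,0,0.1,0,0,0,0.4],
  [0,0,0.1,0,0,0,0.4],
  [0,0,0,0,0,0,0.4],
])

```text
time: 33.12
tcp_pos: [0.5358, -0.0301, 0.1851]
orientation: [2.634, -0.002, 1.742]
force: [-8.6, -2.2, 14.4]
width: 0.0493
```

```bash
python3 st.py
```

```text
33.125 [ 0.0047 -0.0003  0.0667] [-0.0164  0.0022 -0.9999] F [-0.6219 -0.4995 18.3066] tq [ 0.1825  0.7533 -0.175 ]
```

Run:
```python
from h import *
a=json.load(open('pics/s32.json')); R=Rot.from_euler('xyz',a[1]).as_matrix();p=np.array(a[0])
M,c=W('side')
print('offset crop 8x from (260,140)')
for oz in (0,.004,.008,.012):
  for oy in (0,.004):
    f=lambda x,y,z:((proj(M,c,[p+R@np.array([x,y,z])])-[260,140])*8)[0]
    print(oz,oy,'headbot +y far',f(.025,oy+.0105,oz),'near',f(.025,oy-.0105,oz),'headbot -y far',f(-.025,oy+.0105,oz),'bladejunc +y far',f(.013,oy+.0055,oz),'headtop +y far',f(.025,oy+.0105,oz-.04))
S=Stand(.5646)
for dx in (-.004,0,.004): 
    S=Stand(.5646+dx); print('slot ends',(proj(M,c,[S.w([0,-.1,0]),S.w([0,.1,0]),S.w([0,0,0])])-[260,140])*8)
```

```text
offset crop 8x from (260,140)
0 0 headbot +y far [224.0324 251.8559] near [284.5307 275.3193] headbot -y far [216.9639 130.7973] bladejunc +y far [236.6918 227.7518] headtop +y far [297.2704 167.6558]
0 0.004 headbot +y far [212.3864 247.3391] near [273.0898 270.8821] headbot -y far [205.6646 126.22  ] bladejunc +y far [225.1795 223.2381] headtop +y far [285.4335 162.8683]
0.004 0 headbot +y far [216.9223 260.0302] near [277.3242 283.3599] headbot -y far [210.0898 139.0324] bladejunc +y far [229.6168 235.9109] headtop +y far [289.7669 176.2823]
0.004 0.004 headbot +y far [205.2952 255.5393] near [265.9013 278.9479] headbot -y far [198.8083 134.4805] bladejunc +y far [218.1229 231.4228] headtop +y far [277.9494 171.5229]
0.008 0 headbot +y far [209.8498 268.1612] near [270.1555 291.3583] headbot -y far [203.251  147.2253] bladejunc +y far [222.5788 244.0272] headtop +y far [282.3043 184.8619]
0.008 0.004 headbot +y far [198.2416 263.696 ] near [258.7506 286.9713] headbot -y far [191.9873 142.6985] bladejunc +y far [211.1033 239.5645] headtop +y far [270.5059 180.1304]
0.012 0 headbot +y far [202.8147 276.2493] near [263.0243 299.3149] headbot -y far [196.4472 155.3763] bladejunc +y far [215.5777 252.1011] headtop +y far [274.8821 193.3951]
0.012 0.004 headbot +y far [191.2253 271.8096] near [251.6373 294.9527] headbot -y far [185.2013 150.8744] bladejunc +y far [204.1205 247.6635] headtop +y far [263.1029 188.6912]
slot ends [[148.0176 114.3353]
 [167.3032 596.0036]
 [157.0894 340.908 ]]
slot ends [[136.0648 113.0344]
 [153.8404 594.3977]
 [144.4264 339.4675]]
slot ends [[124.1181 111.7342]
 [140.3855 592.7928]
 [131.7704 338.0279]]
```

```bash
python3 -c "
from h import *
crop('s32',268,145,308,195,15,'s32d')"
```

```text
(no output)
```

View pics/s32d.png

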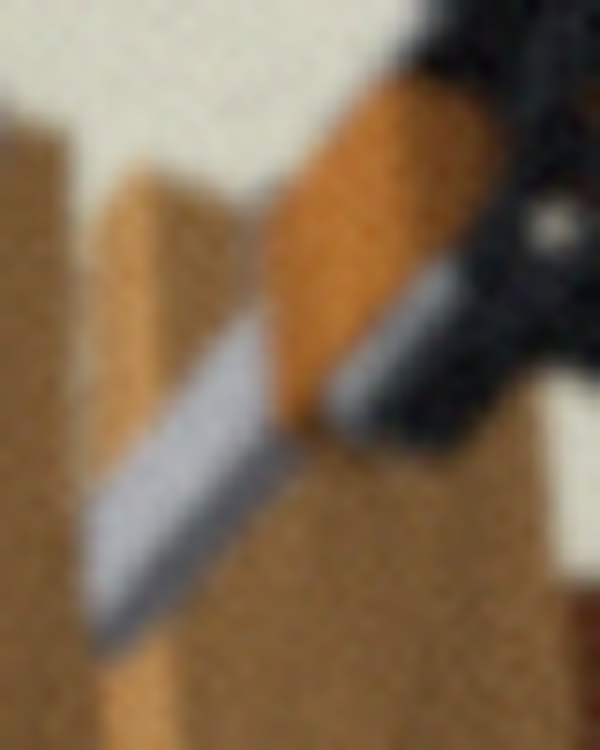

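>>> play_rows([
  [0,0,-0.2,0,0,0,0.4],
  [0,0,0,0,0,0,0.4],
])

```text
time: 33.38
tcp_pos: [0.535, -0.0301, 0.1853]
orientation: [2.635, -0.003, 1.742]
force: [6.2, -0.0, -5.6]
width: 0.0493
```

```bash
python3 st.py
```

```text
33.375 [ 0.0042 -0.0002  0.0673] [-0.0174  0.003  -0.9998] F [ 2.3007 -0.8998 -6.4899] tq [-0.3682 -0.3106 -0.1465]
```

>>> play_rows([
  [0,0,-0.2,0,0,0,0.4],
  [0,0,0,0,0,0,0.4],
])

```text
time: 33.62
tcp_pos: [0.5341, -0.0301, 0.1868]
orientation: [2.636, -0.004, 1.743]
force: [9.0, -0.1, -9.7]
width: 0.049
```

```bash
python3 st.py
```

```text
33.625 [0.0041 0.     0.0689] [-0.0176  0.0037 -0.9998] F [  2.5848  -1.3916 -11.3998] tq [-0.3186 -0.5605 -0.1432]
```

>>> play_rows([
  [0,-0.2,0,-2,0,0,0.4],
  [0,0,0.1,0,0,0,0.4],
  [0,0,0.1,0,0,0,0.4],
  [0,0,0.1,0,0,0,0.4],
])

```text
time: 34.12
tcp_pos: [0.5333, -0.0303, 0.1848]
orientation: [2.601, -0.003, 1.742]
force: [-11.9, -2.2, 15.9]
width: 0.0488
```

```bash
python3 st.py
```

```text
34.125 [ 0.0024 -0.0001  0.0677] [ 0.0173  0.0026 -0.9998] F [-2.7471  0.025  21.1936] tq [ 0.245   0.9431 -0.1527]
```

>>> play_rows([
  [0,0.15,0,1.2,0,0,0.4],
  [0,0,0.1,0,0,0,0.4],
  [0,0,0.1,0,0,0,0.4],
  [0,0,0,0,0,0,0.4],
])

```text
time: 34.62
tcp_pos: [0.5355, -0.03, 0.184]
orientation: [2.622, -0.003, 1.742]
force: [-10.5, -1.1, 14.9]
width: 0.0489
```

```bash
python3 st.py
```

```text
34.625 [ 0.0039 -0.0002  0.0658] [-0.0037  0.0023 -1.    ] F [-1.8709  0.9463 19.618 ] tq [ 0.1566  0.9286 -0.1853]
```

>>> play_rows([
  [0,-0.05,0.1,0,0,0,0.4],
  [0,0,0.1,0,0,0,0.4],
  [0,0,0.1,0,0,0,0.4],
  [0,0,0,0,0,0,0.4],
])

```text
time: 35.12
tcp_pos: [0.5367, -0.03, 0.1818]
orientation: [2.621, -0.002, 1.742]
force: [-15.5, -2.3, 20.7]
width: 0.0489
```

```bash
python3 st.py
```

```text
35.125 [ 0.0039 -0.0003  0.0634] [-0.0027  0.0019 -1.    ] F [-3.4487  0.5455 27.1535] tq [ 0.3033  1.171  -0.1922]
```

Run:
```python
from h import *
import cv2
snap('wrist','w34');crop('w34',190,195,370,375,4,'w34c')
a=cv2.imread('pics/w29e.png');b=cv2.imread('pics/w34c.png')
cv2.imwrite('pics/cmp2.png',np.hstack([a[:600,:380],b[:600,:380]]))
snap('side','s34');crop('s34',268,145,308,195,12,'s34d')
```

```text
35.125 [ 0.5367 -0.03    0.1818] [150.1548  -0.1283  99.7903] F [-15.52    -2.3301  20.6788] w 0.048897292892656576 q [-0.3328  0.053  -0.8371  0.216   0.2443 -0.445 ]
35.175 [ 0.5367 -0.0299  0.1818] [150.1545  -0.13    99.7905] F [-15.6118  -1.3194  21.9185] w 0.04939048708381745 q [-0.3328  0.053  -0.837   0.216   0.2443 -0.445 ]
```

View pics/cmp2.png

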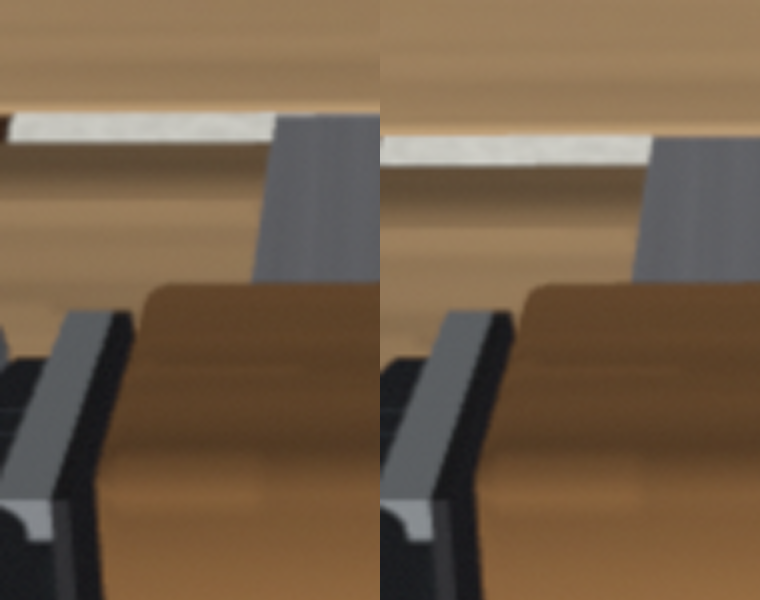

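View pics/s34d.png

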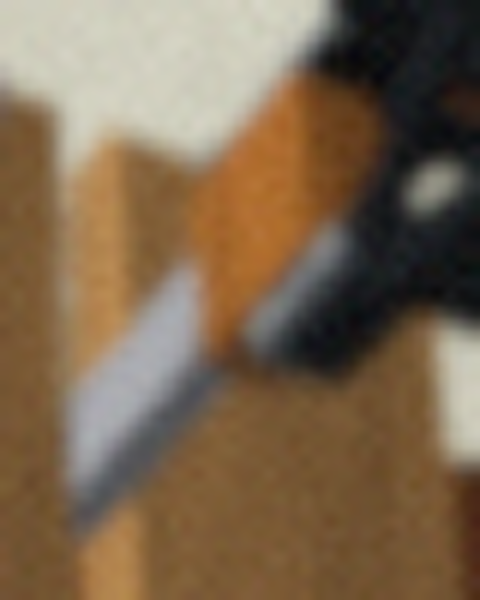

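>>> play_rows([
  [0,0,-0.4,0,0,0,0.4],
  [0,0.2,0,0,0,0,0.4],
  [0,0,0,0,0,0,0.4],
])

```text
time: 35.6
tcp_pos: [0.5356, -0.0298, 0.1835]
orientation: [2.625, -0.003, 1.742]
force: [2.5, -1.4, -6.9]
width: 0.0491
```

```bash
python3 st.py
```

```text
35.6 [ 0.0038 -0.      0.0654] [-0.0066  0.0028 -1.    ] F [-1.7125 -1.6204 -5.736 ] tq [-0.5327  0.6235 -0.1542]
```

>>> play_rows([
  [0,-0.4,0,0,0,0,0.4],
  [0,0,0,0,0,0,0.4],
])

```text
time: 35.85
tcp_pos: [0.5347, -0.0301, 0.183]
orientation: [2.619, -0.003, 1.744]
force: [13.1, 0.6, -12.6]
width: 0.0494
```

```bash
python3 st.py
```

```text
35.85 [ 0.0027 -0.0001  0.0655] [-0.0006  0.0038 -1.    ] F [  4.7636  -1.4681 -15.969 ] tq [-0.3632 -0.9672 -0.1866]
```

>>> play_rows([
  [0,0.2,-0.3,0,0,0,0.4],
  [0,0,-0.5,0,0,0,0.4],
  [0,0,-1,0,0,0,0.4],
  [0,0,-2,0,0,0,0.4],
  [0,0,-2,0,0,0,0.4],
  [0,0,-1,0,0,0,0.4],
], grip_force=60)

```text
time: 36.6
tcp_pos: [0.501, -0.0359, 0.2437]
orientation: [2.621, -0.003, 1.743]
force: [0.0, -0.3, -2.2]
width: 0.0491
```

```bash
python3 st.py
python3 - <<'E'
from h import *
snap('wrist','w36')
T,s=cur();q=T[:3,3]
R=Rtool(100.4)
T2=rows([([.47,-.10,.265],Rtool(100,22),2),([.5085,-.2705,.255],R,4)],opening=.4)
rows([([.5085,-.2705,.195],R,2)],T0=T2,opening=.4)
E
```

```text
36.6 [ 0.0035 -0.0001  0.1351] [-0.0028  0.0027 -1.    ] F [-1.2965 -0.1444 -0.4617] tq [-0.0482  0.6522 -0.0101]
36.6 [ 0.501  -0.0359  0.2437] [150.1584  -0.1576  99.8408] F [ 0.0402 -0.3426 -2.1605] w 0.04913078827433626 q [-0.3826 -0.1019 -0.7958  0.4242  0.2671 -0.4917]
[[-2.88, -1.29, -1.94, 3.9, -0.0, -0.1, 0.4], [-2.88, -1.42, -1.84, 4.0, -0.0, -0.1, 0.4], [-4.37, 0.1, 0.31, 5.5, 0.0, -0.1, 0.4], [-4.36, 0.12, 0.29, 5.5, 0.0, -0.1, 0.4], [-4.37, 0.14, 0.29, 5.5, 0.0, -0.1, 0.4], [-4.36, 0.16, 0.27, 5.5, 0.0, -0.1, 0.4]]
6 rows; need 2.82 end [ 0.5085 -0.2705  0.255 ]
[[0.0, -0.0, 3.0, -0.0, 0.0, 0.0, 0.4], [0.0, -0.0, 3.0, -0.0, 0.0, 0.0, 0.4]]
2 rows; need 0.97 end [ 0.5085 -0.2705  0.195 ]
```

View pics/w36.png

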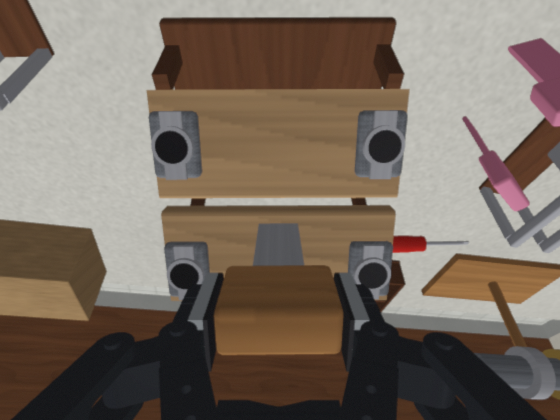

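>>> play_rows([
  [-2.9,-1.3,-1.9,3.9,0,-0.1,0.4],
  [-2.9,-1.4,-1.8,4,0,-0.1,0.4],
  [-4.4,0.1,0.3,5.5,0,-0.1,0.4],
  [-4.4,0.1,0.3,5.5,0,-0.1,0.4],
  [-4.3,0.1,0.3,5.5,0,-0.1,0.4],
  [-4.3,0.2,0.3,5.5,0,-0.1,0.4],
  [0,0,3,0,0,0,0.4],
  [0,0,2.5,0,0,0,0.4],
])

```text
time: 37.65
tcp_pos: [0.5093, -0.2704, 0.1946]
orientation: [-3.139, -0.002, 1.752]
force: [-0.3, 0.2, -0.6]
width: 0.0488
```

>>> play_rows([
  [0,0,0,0,0,0,0.4],
  [0,0,0,0,0,0,0.4],
])

```text
time: 37.9
tcp_pos: [0.5094, -0.2702, 0.1975]
orientation: [-3.14, 0.0, 1.753]
force: [1.0, -0.8, -1.2]
width: 0.049
```

Run:
```python
from h import *
snap('wrist','w37');R=Rtool(100.4)
T=rows([([.5085,-.2705,.185],R,1),([.5085,-.2705,.112],R,3)],opening=.4)
```

```text
37.9 [ 0.5094 -0.2702  0.1975] [-179.9336    0.0072  100.4201] F [ 0.9773 -0.8093 -1.1828] w 0.04899864736276521 q [-0.6152  0.3994 -0.1737  0.9985 -0.0009 -0.797 ]
[[0.01, -0.12, 1.3, -0.0, 0.1, 0.0, 0.4], [-0.0, 0.0, 2.43, -0.0, -0.0, 0.0, 0.4], [-0.0, 0.0, 2.44, -0.0, -0.0, 0.0, 0.4], [-0.0, 0.01, 2.43, -0.0, -0.0, 0.0, 0.4]]
4 rows; need 1.18 end [ 0.5085 -0.2704  0.112 ]
```

View pics/w37.png

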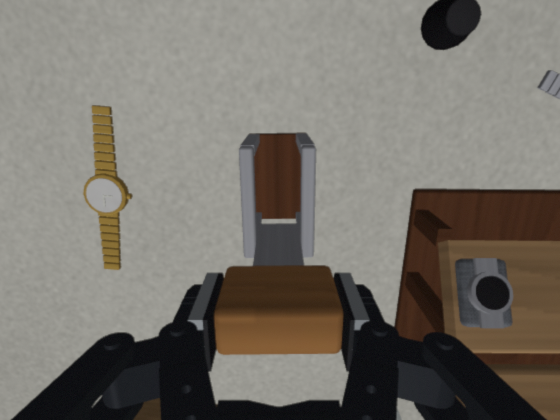

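>>> play_rows([
  [0,-0.1,2.4,0,0,0,0.4],
  [0,0,2.4,0,0,0,0.4],
  [0,0,2.4,0,0,0,0.4],
  [0,0,1.3,0,0,0,0.4],
  [0,0,0.3,0,0,0,0.4],
  [0,0,0,0,0,0,0.4],
])

```text
time: 38.7
tcp_pos: [0.5084, -0.2706, 0.1097]
orientation: [-3.141, 0.001, 1.753]
force: [0.5, -0.1, -1.3]
width: 0.0489
```

>>> play_rows([
  [0,0,0.3,0,0,0,0.4],
  [0,0,0,0,0,0,0.4],
  [0,0,0,0,0,0,0.75],
  [0,0,0,0,0,0,0.75],
  [0,0,-4,0,0,0,0.75],
  [0,0,-5,0,0,0,0.75],
  [0,-2,-4,0,0,0,0.75],
  [0,0,0,0,0,0,0.75],
])

```text
time: 39.7
tcp_pos: [0.4895, -0.2753, 0.2397]
orientation: [3.139, 0.005, 1.752]
force: [0.2, -0.8, -0.4]
width: 0.0639
```

Run:
```python
from h import *
snap('wrist','w38');snap('side','s38');snap('scene','c38');crop('s38',200,90,380,350,2.3,'s38c')
crop('c38',190,150,450,340,3,'c38c')
```

```text
39.7 [ 0.4895 -0.2753  0.2397] [179.845    0.273  100.3612] F [ 0.2143 -0.8474 -0.441 ] w 0.06389574888580811 q [-0.6431  0.3383 -0.1531  1.0741 -0.0013 -0.8239]
39.75 [ 0.489  -0.2746  0.2375] [179.9574   0.1325 100.3786] F [ 0.5169 -0.2877  0.7338] w 0.06396258286910052 q [-0.6427  0.3406 -0.1554  1.0725 -0.001  -0.8238]
39.8 [ 0.4885 -0.2739  0.236 ] [-179.9377    0.0114  100.3931] F [-0.5058 -0.4787  0.1432] w 0.0640464518758375 q [-0.6424  0.3423 -0.157   1.0721 -0.0009 -0.8238]
```

View pics/w38.png

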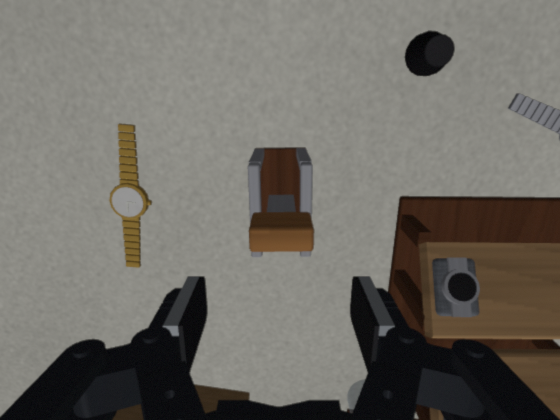

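View pics/s38c.png

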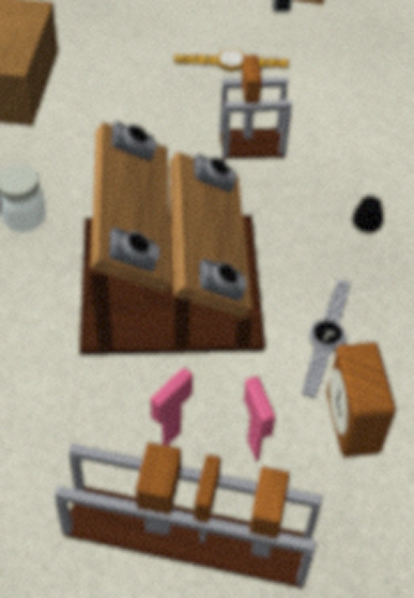

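View pics/c38c.png

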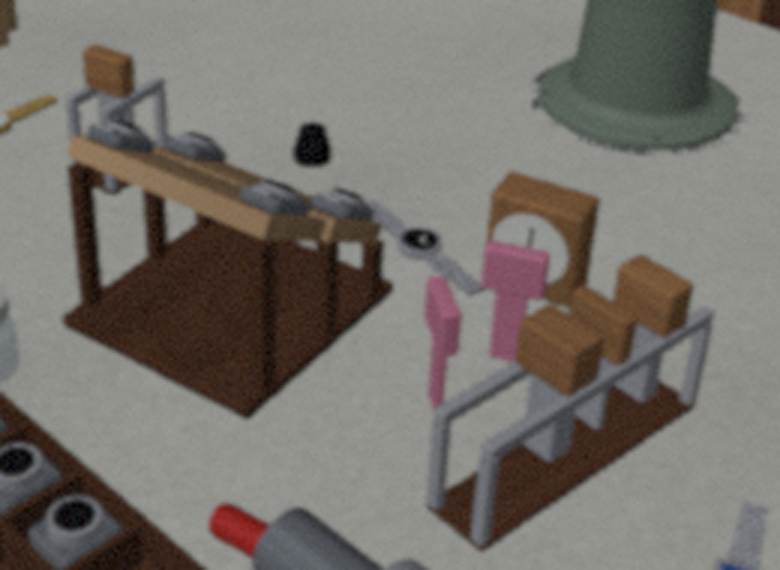

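>>> play_rows([
  [0,0,-2,0,0,0,0.75],
  [0,0,0,0,0,0,0.75],
  [0,0,0,0,0,0,0.75],
])

```text
time: 40.22
tcp_pos: [0.4882, -0.2734, 0.2543]
orientation: [-3.138, -0.002, 1.753]
force: [-0.3, -0.2, 0.0]
width: 0.0637
```

Run:
```python
from bench import r
print(r.sense()['time'],r.sense()['force']); print(r.hand_in())
```

```text
40.225 [-0.30710376 -0.18640716  0.0225675 ]
the job is handed in; nothing more can be done
None
```

The job is done and handed in at 40.2 s: leaf 2 was the first leaf that would not go in, and it now hangs alone on the short holder. The slot is about as wide as leaf 2 is thick, roughly 11 mm.

- **Leaf 1:** it slid in with no measurable force, almost down to its head. I stopped before any contact showed. It is back in its place on the rack.
- **Leaf 2:** it bound in the slot's mouth. From first contact the force climbed about 3 N per mm, to about 27 N some 10 mm in. It gripped on both sides: a sideways command of 4 mm moved the tip only about 0.6 mm. I judged this as binding and pulled it out. I did not press harder, so this is a tight jam and not a hard stop.
- **Leaves 3 and 4:** I did not touch them.

**Mishap:** on the first carry, leaf 2 struck the stand on the way over (about 54 N at the wrist) and fell onto the table beside the loupe. I picked it up by the blade, laid it clear, hung it on the holder, gripped it again and then tested it properly.

**Last checks:** the final pictures show leaf 2 upright on both holder rails and leaves 1, 3 and 4 hanging on the rack. The loupe, clock and watches in those views look unmoved, the screwdriver was not rechecked, and the gripper was clear of everything. My camera estimates of the slot width ranged from about 9 to 12.5 mm, so the result rests on the feel of leaf 2, not on the pictures.

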